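Knock the jammed cutters out of their tubes into the clipped parts crate

TASK

Some of the clear square tubes still have a cutter jammed in the neck: flip both wire clips off the parts crate, lift its lid off and lay it on the bench, then tip each such tube mouth down over the crate and tap its rim on the crate's steel edge until the cutter drops in. Lay the emptied tubes flat on the bench again, put the lid back fully home and flip both clips shut over it. Leave everything else on the bench where it is.

Things in the scene. Friction and masses are not known exactly. Their poses are not given: they have to be found in the camera images.
- crate: Grey parts crate, fixed, 120 (x) x 140 (y) x 64 mm high, walls 4 mm, open inside 112x132 mm. Origin at the middle of its underside, z up, x away from the robot, y to the left. Its rims along y, near and far from the robot, are steel capped and hard. Clips stand at its y ends.
- lid: Grey lid 128 (x) x 160 (y) x 5 mm, 0.22 kg; a rim of ribs below it, 8 mm deep, drops inside the crate with 3 mm play. Origin at the middle of the plate's underside: 64 mm above the crate's when home, 8 mm above a table. The same if turned half round. Free bench to lay it on: about x 0.60, y -0.21 m.
- lid_grip (a point): Middle of the lid's black bar handle, 33 mm above the lid's origin; bar 13 wide (lid x), 82 long (lid y), 12 mm high, on two posts at its ends; 22 mm free below it.
- crate_far_edge (a point): Middle of the top of the crate's far steel edge (crate x +58, z 64 mm); the edge runs along crate y.
- crate_near_edge (a point): Middle of the top of the crate's near steel edge (crate x -58, z 64 mm); the edge runs along crate y.
- clip_left (a joint): Wire bale clip at the left (crate y = +88 mm), rad: 0 = over the lid edge, 0.6 = fully off, outwards. Pivot at crate y +75, z 42 mm, axis along crate x. Over-centre spring: past 0.3 either way it snaps over by itself; about 1 to 3 N at the tab does it. Push the upright tab outwards from the lid side to flip it off, inwards from outside to flip it on.
- clip_right (a joint): Wire bale clip at the right (crate y = -88 mm), rad: 0 = over the lid edge, 0.6 = fully off, outwards. Pivot at crate y -75, z 42 mm, axis along crate x. Over-centre spring: past 0.3 either way it snaps over by itself; about 1 to 3 N at the tab does it. Push the upright tab outwards from the lid side to flip it off, inwards from outside to flip it on.
- clip_left_tab (a point): Middle of the top edge of the left clip's steel tab: 32 mm wide (crate x), 27 mm tall, 3 mm thick; top 98 mm above the bench when on, about 86 mm and 31 mm farther out when off.
- clip_right_tab (a point): Middle of the top edge of the right clip's steel tab: 32 mm wide (crate x), 27 mm tall, 3 mm thick; top 98 mm above the bench when on, about 86 mm and 31 mm farther out when off.
- tube_a: Clear square tube lying on the bench. Origin under the body; x points to the mouth, z up as first laid. Body 30x30 mm, x -40..24, axis 15 mm above the origin, black sleeve on it; neck 22x22 outside, x 24..72, bore 14 mm. May lie empty. Hold body or neck from above with a moderate grip (40 to 70 N; over 100 N on the neck shakes the cutter loose). 70 g.
- tube_b: Clear square tube lying on the bench. Origin under the body; x points to the mouth, z up as first laid. Body 30x30 mm, x -40..24, axis 15 mm above the origin, black sleeve on it; neck 22x22 outside, x 24..72, bore 14 mm. May lie empty. Hold body or neck from above with a moderate grip (40 to 70 N; over 100 N on the neck shakes the cutter loose). 70 g.
- tube_c: Clear square tube lying on the bench. Origin under the body; x points to the mouth, z up as first laid. Body 30x30 mm, x -40..24, axis 15 mm above the origin, black sleeve on it; neck 22x22 outside, x 24..72, bore 14 mm. May lie empty. Hold body or neck from above with a moderate grip (40 to 70 N; over 100 N on the neck shakes the cutter loose). 70 g.
- tube_a_mouth (a point): Centre of the mouth of tube_a: 72 mm ahead of the tube's origin, on its axis (15 mm above the bench when it lies flat).
- tube_b_mouth (a point): Centre of the mouth of tube_b: 72 mm ahead of the tube's origin, on its axis (15 mm above the bench when it lies flat).
- tube_c_mouth (a point): Centre of the mouth of tube_c: 72 mm ahead of the tube's origin, on its axis (15 mm above the bench when it lies flat).
- cutter_a: Dark steel cutter, rod 12 mm thick, 40 mm long, 34 g; origin at its middle, x along it. Starts in the clear neck of tube_a, middle at tube x 47, z 14 mm, 5 mm inside the mouth. A springy pad holds it: tipping alone does not free it. Brisk knocks (0.2 m/s), mouth 55 to 70 deg below level, slip it 1 to 5 mm each; after 6 mm it drops. Softer or shallower ones do little. None if absent.
- cutter_b: Dark steel cutter, rod 12 mm thick, 40 mm long, 34 g; origin at its middle, x along it. Starts in the clear neck of tube_b, middle at tube x 47, z 14 mm, 5 mm inside the mouth. A springy pad holds it: tipping alone does not free it. Brisk knocks (0.2 m/s), mouth 55 to 70 deg below level, slip it 1 to 5 mm each; after 6 mm it drops. Softer or shallower ones do little. None if absent.
- cutter_c: Dark steel cutter, rod 12 mm thick, 40 mm long, 34 g; origin at its middle, x along it. Starts in the clear neck of tube_c, middle at tube x 47, z 14 mm, 5 mm inside the mouth. A springy pad holds it: tipping alone does not free it. Brisk knocks (0.2 m/s), mouth 55 to 70 deg below level, slip it 1 to 5 mm each; after 6 mm it drops. Softer or shallower ones do little. None if absent.
- bit_box: Bystander: small white carton 45x125x42 mm behind the work; leave it alone. Origin under its middle. Tools hang behind the bench from 0.3 m up at x 0.68 m and beyond: after picking at the far side, rise towards the robot.
- offcut_long: Bystander: pale wood offcut 45x130x30 mm, on the lower bench top at the right; leave it alone.
- sanding_block: Bystander: cork sanding block 64x112x36 mm, on the lower bench top at the right; leave it alone.

How it is judged:
By the outcome, as a careful person would: the job done as asked, in the order asked, and still so for the second after the job is handed in, with the robot touching nothing.
Of cutter_a, cutter_b, cutter_c only 2 to 3 are there at a start; the rules pass over those that are not, and their reading is None.
At some moment in a run one of tube_a, tube_b, tube_c may be knocked a few centimetres aside while the robot is not near it.
It also fails if it takes over 179 s, if anything falls off the work surface, if the arm or the gripper's body presses on something with over 40 N, if the wrist force passes 120 N, or if a joint passes its speed limit or range.

ROBOT

A 6-joint arm with a two-finger parallel gripper is mounted at the origin on a cart in front of the work surface, level with it; the furniture and walls round the work are solid. World frame = base frame: x ahead of the robot, y to its left, z up, the work surface at z = 0. Lengths are in mm, angles in rad, forces in N, time in s.
With the tool pointing down it reaches from about 325 to 900 mm from the base axis. Payload 3.5 kg.
Tool frame: the origin (TCP) lies midway between the tips of the shut fingers; the grasp point (between the pads) lies behind it (env.hold_point_z is the z of the grasp point in the tool frame, in mm); z points along the fingers, y is the direction in which the jaws open and shut (so a half turn about z gives the same grasp; the last joint's range is limited). The gripper opens to 85 mm and grips with 20 to 120 N. Pads are 22 mm wide; open, the fingers measure 114 mm over their backs; the gripper's body (76 mm by 85 mm) begins 54 mm behind the grasp point. The pads swing forward as they close: fully open they stand 13 mm farther back than shut.
Start: joints at [-1.234, 0.276, -0.026, 1.268, 0, 1.467], TCP at [266.087, -565.526, 231.313] pointing down, gripper open.
Joint ranges: [-3.12, 3.12], [-0.85, 1.88], [-1.08, 1.24], [-1.95, 2.15], [-1.57, 1.53], [-3.14, 3.14]. Speed limits (rad/s): [2.57, 2.57, 3.14, 3.14, 3.14, 3.14].

INTERFACE

Orientations are given as [roll, pitch, yaw] about the fixed x, y, z axes, in that order (R = Rz(yaw) Ry(pitch) Rx(roll)).
In Python, from bench import status, get_image, get_calibration, close_job, env gives the robot as it stands. The module is installed in compiled form; this text tells all that it offers.
- The arm moves only by the tool apply_moves, never from a script. Its argument "targets" is a list of rows, each a list of 3 entries, a list of its own where there are three numbers: the shift along the tool's x, y, z in m, then the turn about the tool's z in degrees, then the opening, from -1 (shut) to 1 (fully open), so that 0 is half open. A call has 1 to 20 rows; each row shifts and turns the commanded pose from where the row before left it, along the tool's axes as they then stand; what a row does not reach is not made up. A row lasts 1/8 s, in which the tool goes at most 62.5 mm and 10.7 degrees, less where a joint would pass 70% of its speed; a pose out of reach is approached as far as the arm can. A call with a gripper value outside its range is refused whole. The fingers move at their own pace and stop on an object; "squeeze" is the grip in N (left out, the last holds). Time passes only in rows, so rows that do not move let the fingers close. It gives the time, the measured TCP pose, the force and the opening at its end, in the units of the state.
- status.state(): the state, without advancing time (a new reading comes with each control period).
- get_image(name): name is "scene" or "top" or "wrist"; returns the picture (420x560x3 uint8, red, green, blue); there is no depth.
- get_calibration(name): a dict with "K" (3x3 intrinsics, pixels), "D" ([k1, k2, p1, p2, k3] as OpenCV has them; the pictures are not rectified), "rvec" (rotation vector, rad) and "tvec" (3), from world to camera coordinates, as OpenCV has them; the wrist camera has in their place "T_tool_cam" (4x4, takes a point from camera to tool coordinates, whose origin is the TCP and whose axes are the flange's). Camera axes: x right, y down, z forward; pixel columns grow to the right and rows downward; lengths in mm; the calibration is good to about 2 mm. A picture is of the moment at which its call begins: read the wrist's pose just before it. get_calibration takes no time and is no camera call.
- close_job(): hands the job in, once; it reports no verdict.
The state is a dict: "t": time; "joints": joint angles; "qd": joint speeds; "effort": joint torques, N m; "eef_pos": TCP position; "tool_rot": TCP orientation; "contact_force": force on the tool from outside, world axes, zero at the start; "moment": the same for the moment, N m; "grip_width": finger opening in mm.
Only numpy, scipy, OpenCV 4.12 (cv2) and the standard library are available. Lean on these libraries where they do the work, as an engineer would, in place of code of your own. Each camera call takes 0.05 s, during which the arm holds its last target.

## Working session

There is one attempt and no reset: what is moved stays moved. The work goes in short steps, Python scripts to look and compute and a tool call to move; the robot and the scene stay as the last step left them, time stands still between calls to the robot, and variables do not carry over. Pictures are saved under pics/ and viewed, and the job is handed in when it is done.

Besides the shell and the picture viewer there is one more tool, called after "Call:" as a command line: name --argument value ..., lists and objects as JSON in quotes. apply_moves: Moves the arm, as the interface text tells. Its arguments: {"type":"object","properties":{"targets":{"type":"array"},"squeeze":{"type":"number"}},"required":["targets"]}

```bash
mkdir -p pics; ls; python3 - <<'E'
from bench import status,get_image,get_calibration,env
import cv2
print(status.state()); print(env.hold_point_z, [a for a in dir(env) if a[0]!='_'])
for n in ["scene","top","wrist"]:
    cv2.imwrite(f"pics/{n}0.png",get_image(n)[:,:,::-1]); print(n,get_calibration(n))
E
```

```text
pics
{'t': 0.0, 'joints': array([-1.23439126e+00,  2.77159247e-01, -2.78562606e-02,  1.26799852e+00,
        8.66175949e-06,  1.46737477e+00]), 'qd': array([-1.53819269e-03, -4.01169511e-05, -3.39462648e-04, -6.98689384e-04,
        1.09963633e-03,  5.02084717e-04]), 'effort': array([-3.36683534e-04, -4.45512271e+01,  2.95199221e+01,  1.65992783e-02,
       -1.09952186e-04, -5.17179089e-06]), 'eef_pos': array([ 265.84205147, -564.80087576,  230.15499459]), 'tool_rot': array([-3.13938770e+00, -2.37564587e-04,  4.39826354e-01]), 'contact_force': array([-0.52056869, -0.33386622,  0.87190431]), 'moment': array([-0.05283393,  0.01904237,  0.00217575]), 'grip_width': 85.2494370239208}
-18.700000000000003 ['Unreachable', 'hold_point_z']
scene {'K': array([[546.96146584,   0.        , 282.54142212],
       [  0.        , 546.96146584, 212.43566092],
       [  0.        ,   0.        ,   1.        ]]), 'D': array([-0.03232894,  0.        ,  0.        ,  0.        ,  0.        ]), 'rvec': array([ 0.97682486, -2.18923852,  1.27889985]), 'tvec': array([ 320.75100574,  284.69116358, 1145.94632169
[... 262 characters left out ...]
1622929, -2.15212687,  0.10455641]), 'tvec': array([-100.68855108,  545.09754101, 1125.8513132 ])}
wrist {'K': array([[356.91988468,   0.        , 283.53029081],
       [  0.        , 356.91988468, 213.52899399],
       [  0.        ,   0.        ,   1.        ]]), 'D': array([-0.02418582,  0.        ,  0.        ,  0.        ,  0.        ]), 'T_tool_cam': array([[ 4.32638024e-04, -9.60828699e-01, -2.77142606e-01,
         7.06128639e+01],
       [ 9.99999784e-01,  2.78404725e-04,  5.95861759e-04,
         1.65816010e-01],
       [-4.95363267e-04, -2.77142804e-01,  9.60828612e-01,
        -1.42706608e+02],
       [ 0.00000000e+00,  0.00000000e+00,  0.00000000e+00,
         1.00000000e+00]])}
```

View pics/scene0.png

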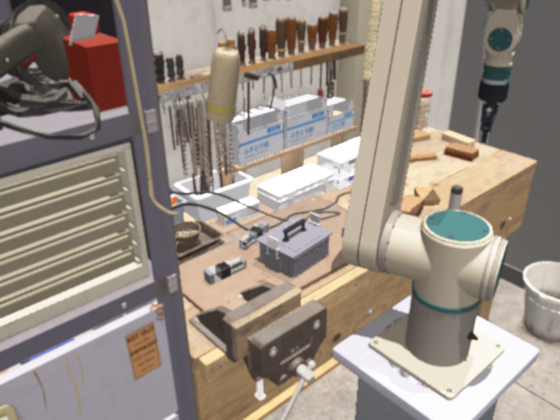

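View pics/top0.png

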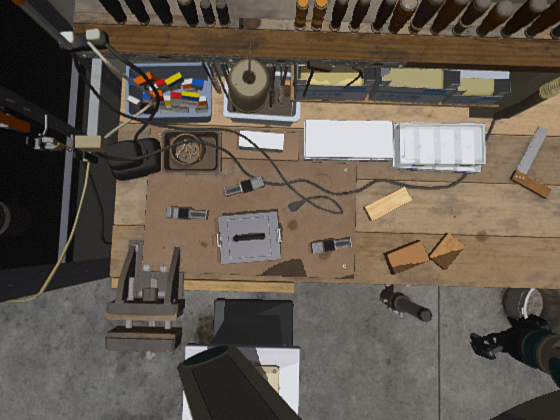

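View pics/wrist0.png

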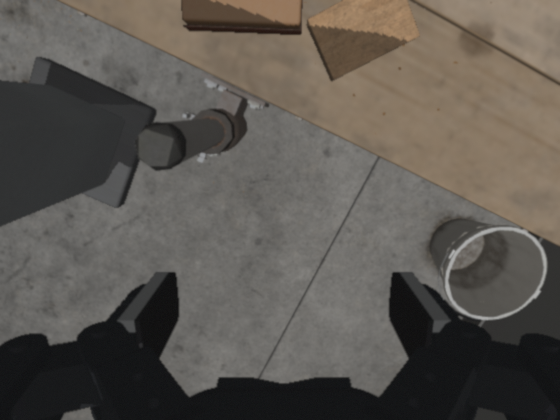

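```bash
cat > h.py <<'E'
from bench import status,get_image,get_calibration,env
import cv2, numpy as np
from scipy.spatial.transform import Rotation as Rn
def campose(n,st=None):
    c=get_calibration(n)
    if n=="wrist":
        T=np.eye(4);T[:3,:3]=Rn.from_euler('xyz',st['tool_rot']).as_matrix();T[:3,3]=st['eef_pos']
        W=T@c["T_tool_cam"];R=W[:3,:3].T;t=-R@W[:3,3]
    else: R=cv2.Rodrigues(c["rvec"])[0];t=c["tvec"]
    return c["K"],c["D"],R,t
def px2pt(cp,uv,z):
    K,D,R,t=cp
    n=cv2.undistortPoints(np.float64(uv).reshape(-1,1,2),K,D)[:,0]
    d=np.c_[n,np.ones(len(n))]@R; o=-R.T@t
    return o+d*((z-o[2])/d[:,2])[:,None]
def pt2px(cp,P):
    K,D,R,t=cp
    return cv2.projectPoints(np.float64(P).reshape(-1,1,3),cv2.Rodrigues(R)[0],t,K,D)[0][:,0]
def snap(n,tag):
    st=status.state();im=get_image(n)[:,:,::-1].copy();cv2.imwrite(f"pics/{tag}.png",im);return im,campose(n,st)
E
python3 - <<'E'
import cv2
im=cv2.imread("pics/top0.png")[165:285,150:370]
cv2.imwrite("pics/topz.png",cv2.resize(im,None,fx=3.6,fy=3.6,interpolation=cv2.INTER_CUBIC))
im=cv2.imread("pics/scene0.png")[180:300,180:380]
cv2.imwrite("pics/scz.png",cv2.resize(im,None,fx=4,fy=4,interpolation=cv2.INTER_CUBIC))
from h import *
cp=campose("top");print(px2pt(cp,[(249,238),(187,213),(245,185),(330,246),(150,280)],0))
print(-cp[2].T@cp[3])
E
```

```text
[[ 448.5508818    -9.62125575    0.        ]
 [ 514.34641868  169.08923107    0.        ]
 [ 599.60871933    7.04572781    0.        ]
 [ 432.53545937 -240.21487472    0.        ]
 [ 323.24550764  263.70239317    0.        ]]
[ 451.63596794  -72.22614854 1168.59703443]
```

View pics/topz.png

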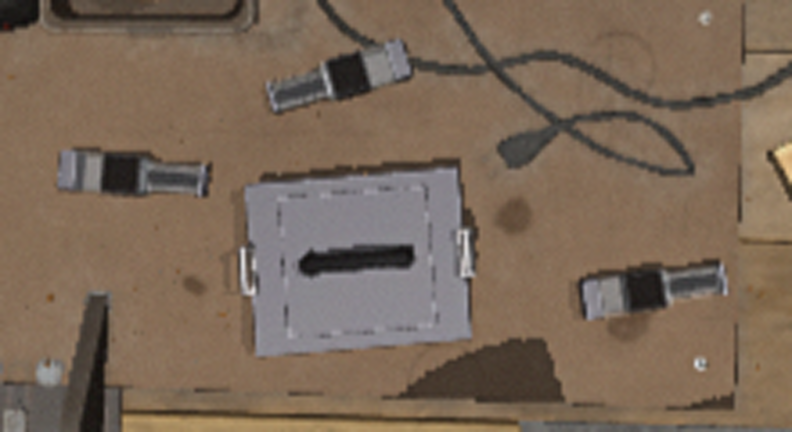

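View pics/scz.png

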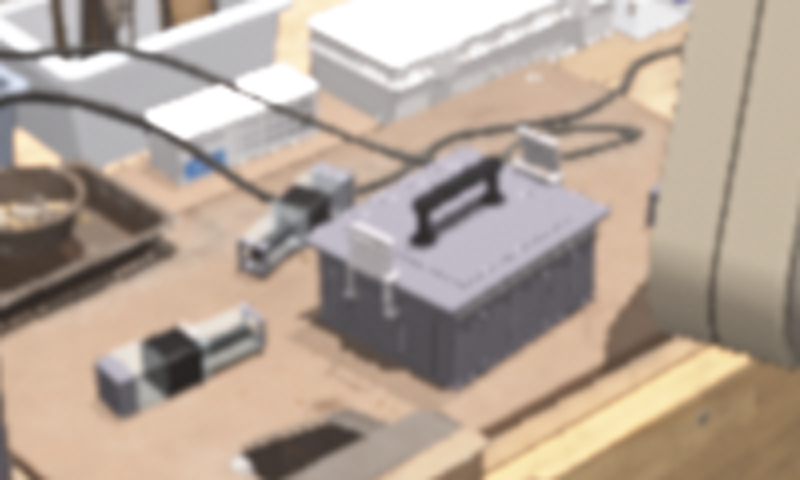

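Call:
apply_moves --targets '[[[0, 0, -0.016], -10, 0], [[0, 0, -0.016], -10, 0], [[0, 0, -0.016], -10, -0.5], [[0, 0, -0.016], -10, -1], [[0, 0, -0.016], -10, -1], [[0, 0, -0.016], -10, -1], [[0, 0, -0.016], -10, -1], [[0, 0, 0], -10, -1], [[0, 0, 0], -10, -1], [[0, 0, 0], -10, -1], [[0, 0, 0], -10, -1], [[0, 0, 0], -10, -1], [[0, 0, 0], -10, -1], [[0, 0, 0], -10, -1], [[0, 0, 0], -10, -1], [[0, 0, 0], -4.8, -1]]' --squeeze 50

```text
t: 2.15
eef_pos: [266.0, -565.3, 342.8]
tool_rot: [3.141, -0.0, -3.138]
contact_force: [-0.2, 0.5, 0.9]
grip_width: 0.1
```

Call:
apply_moves --targets '[[[-0.015, 0.0485, 0], 0, -1], [[-0.015, 0.0485, 0], 0, -1], [[-0.015, 0.0485, 0], 0, -1], [[-0.015, 0.0485, 0], 0, -1], [[-0.015, 0.0485, 0], 0, -1], [[-0.015, 0.0485, 0], 0, -1], [[-0.015, 0.0485, 0], 0, -1], [[-0.015, 0.0485, 0], 0, -1], [[-0.015, 0.0485, 0], 0, -1], [[-0.015, 0.0485, 0], 0, -1], [[-0.015, 0.0485, 0], 0, -1], [[0, 0, 0], 0, -1], [[0, 0, 0], 0, -1]]'

```text
t: 3.78
eef_pos: [430.9, -32.0, 343.1]
tool_rot: [-3.141, -0.001, -3.141]
contact_force: [-1.0, 0.8, -1.3]
grip_width: -0.2
```

```bash
python3 - <<'E'
from h import *
print(status.state())
im,cp=snap("wrist","w1"); print(cp[2:])
E
```

```text
{'t': 3.775, 'joints': array([-2.23705418e-01, -1.12048822e-01, -2.19023977e-01,  1.46436743e+00,
       -5.14534399e-04, -2.24424997e-01]), 'qd': array([-0.03308702, -0.00335777,  0.00072017,  0.00030701,  0.00192642,
        0.00185736]), 'effort': array([ 8.42121765e-01, -2.44936877e+01,  3.06192684e+01,  8.19856388e-03,
        3.43108841e-02,  2.66616073e-03]), 'eef_pos': array([430.87586305, -32.03540858, 343.06102106]), 'tool_rot': array([-3.14121259e+00, -6.47063112e-04, -3.14087306e+00]), 'contact_force': array([-0.95256559,  0.76177267, -1.34569181]), 'moment': array([-0.01756707,  0.02705384,  0.063552  ]), 'grip_width': -0.15999710659057162}
(array([[-1.15307197e-03,  9.99998851e-01, -9.84054193e-04],
       [ 9.61141145e-01,  1.37991857e-03,  2.76053971e-01],
       [ 2.76055012e-01, -6.27504877e-04, -9.61141632e-01]]), array([  32.92303414, -481.14338979,  367.22875378]))
```

View pics/w1.png

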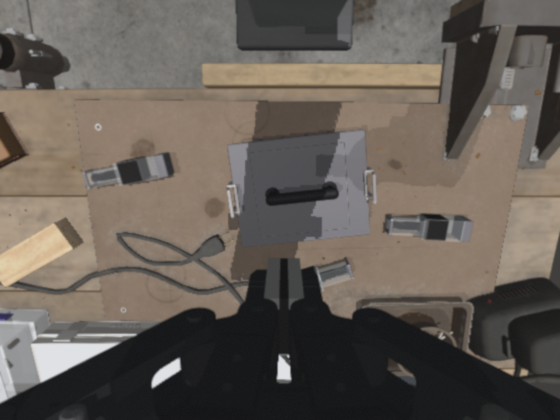

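```bash
python3 - <<'E'
import cv2
im=cv2.imread("pics/w1.png")
cv2.imwrite("pics/w1a.png",cv2.resize(im[115:260,215:390],None,fx=4,fy=4,interpolation=cv2.INTER_CUBIC))
a=cv2.resize(im[140:200,75:185],None,fx=5,fy=5,interpolation=cv2.INTER_CUBIC)
b=cv2.resize(im[200:260,375:485],None,fx=5,fy=5,interpolation=cv2.INTER_CUBIC)
cv2.imwrite("pics/w1b.png",cv2.vconcat([a,b]))
E
```

```text
(no output)
```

View pics/w1a.png

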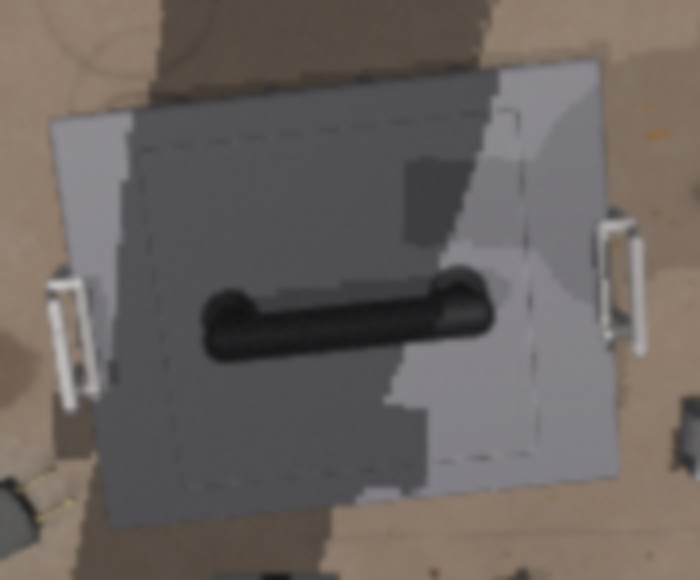

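View pics/w1b.png

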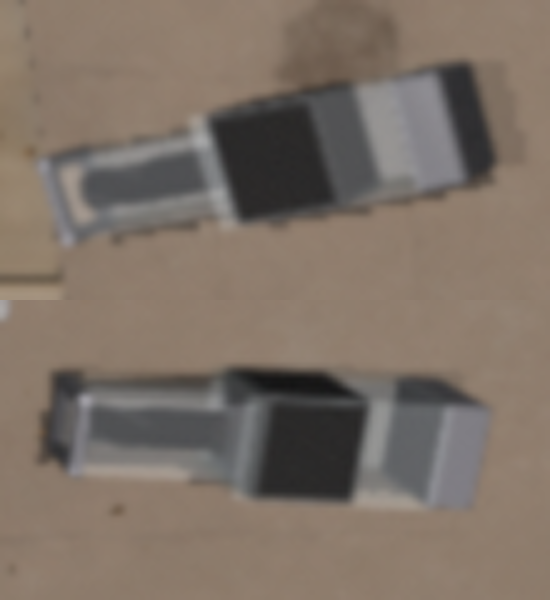

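```bash
python3 - <<'E'
from h import *
st=dict(eef_pos=np.array([430.876,-32.035,343.061]),tool_rot=np.array([-3.14121259,-6.47e-4,-3.14087306]))
cp=campose("wrist",st)
c=np.array([(52,120),(598,60),(617,475),(108,527)])/4+[215,115]
P=px2pt(cp,c,69);print(P, P.mean(0))
for a,b in [(0,1),(3,2),(0,3),(1,2)]:
    d=P[b]-P[a];print(np.linalg.norm(d),np.degrees(np.arctan2(d[1],d[0])))
# handle ends
print("handle",px2pt(cp,np.array([(208,335),(492,312)])/4+[215,115],103))
# top cam check
ct=campose("top")
q=np.array([(247,185),(460,168),(472,340),(258,355)])/3.6+[150,165]
Q=px2pt(ct,q,69);print(Q,Q.mean(0))
# tubes from wrist; body end/mouth 
t3=np.array([(50,200),(485,120)])/5+[75,140]
print(px2pt(cp,t3,[15,15][0]))
t1=np.array([(75,430),(470,450)])/5+[375,140]; t1[:]=np.array([(75,430-300),(465,455-300)])/5+[375,200]
print(px2pt(cp,t1,26))
E
```

```text
[[398.68614519 -96.43880568  69.        ]
 [381.53183346  59.97222503  69.        ]
 [506.69004249  73.73607379  69.        ]
 [524.07780184 -84.13160385  69.        ]] [452.74645575 -11.71552768  69.        ]
157.34891463984604 96.258874698734
158.8223467230414 96.28530037971787
125.99418547798643 5.6056311707261255
125.91275082323965 6.275690857532005
handle [[454.12608676 -50.52970363 103.        ]
 [447.51492373  27.51885697 103.        ]]
[[ 504.05683045   69.99083227   69.        ]
 [ 521.42366469  -88.12894463   69.        ]
 [ 394.35247404 -100.63313939   69.        ]
 [ 378.95236941   56.81321523   69.        ]] [449.69633465 -15.48950913  69.        ]
[[ 449.7157694  -299.88490738   15.        ]
 [ 428.32632192 -180.0639823    15.        ]]
[[510.56890826 112.12181772  26.        ]
 [517.67758131 220.0376596   26.        ]]
```

Call:
apply_moves --targets '[[[-0.022, 0.05, 0.03], -6.2, -1], [[0, 0.033, 0.06], 0, -1], [[0, 0, 0.06], 0, -1], [[0, 0, 0.06], 0, -1], [[0, 0, 0.04], 0, -1], [[0, 0, 0.013], 0, -1], [[0, 0, 0], 0, -1], [[0, 0.01, 0], 0, -1], [[0, 0.01, 0], 0, -1], [[0, 0.008, 0], 0, -1], [[0, 0.008, 0], 0, -1], [[0, 0, 0], 0, -1]]'

```text
t: 5.32
eef_pos: [445.9, 84.4, 85.7]
tool_rot: [-3.142, 0.0, -3.032]
contact_force: [-0.2, 0.1, -0.6]
grip_width: 0.1
```

```bash
python3 - <<'E'
from h import *
im,cp=snap("scene","s2")
im=im[180:300,180:380]
cv2.imwrite("pics/s2z.png",cv2.resize(im,None,fx=4,fy=4,interpolation=cv2.INTER_CUBIC))
E
```

```text
(no output)
```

View pics/s2z.png

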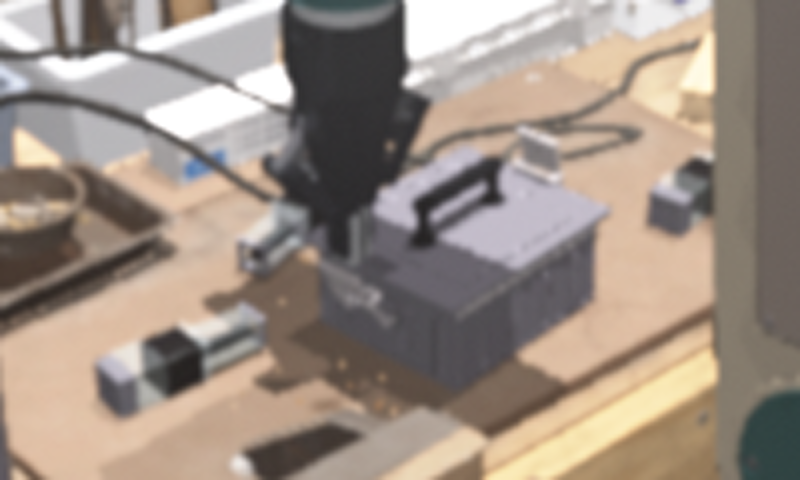

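Call:
apply_moves --targets '[[[0, -0.005, -0.045], 0, -1], [[0.005, -0.058, 0], 0, -1], [[0, -0.06, 0], 0, -1], [[0, -0.041, 0], 0, -1], [[0, 0, 0], 0, -1], [[0, 0, 0.03], 0, -1], [[0, 0, 0.018], 0, -1], [[0, 0, 0], 0, -1], [[0, -0.01, 0], 0, -1], [[0, -0.01, 0], 0, -1], [[0, -0.008, 0], 0, -1], [[0, -0.008, 0], 0, -1], [[0, 0, 0], 0, -1]]'

```text
t: 7.0
eef_pos: [462.9, -114.0, 82.9]
tool_rot: [3.135, 0.002, -3.033]
contact_force: [0.5, 7.1, 2.9]
grip_width: 0.2
```

```bash
python3 - <<'E'
from h import *
im,cp=snap("scene","s3")
im=im[180:300,180:380]
cv2.imwrite("pics/s3z.png",cv2.resize(im,None,fx=4,fy=4,interpolation=cv2.INTER_CUBIC))
E
```

```text
(no output)
```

View pics/s3z.png

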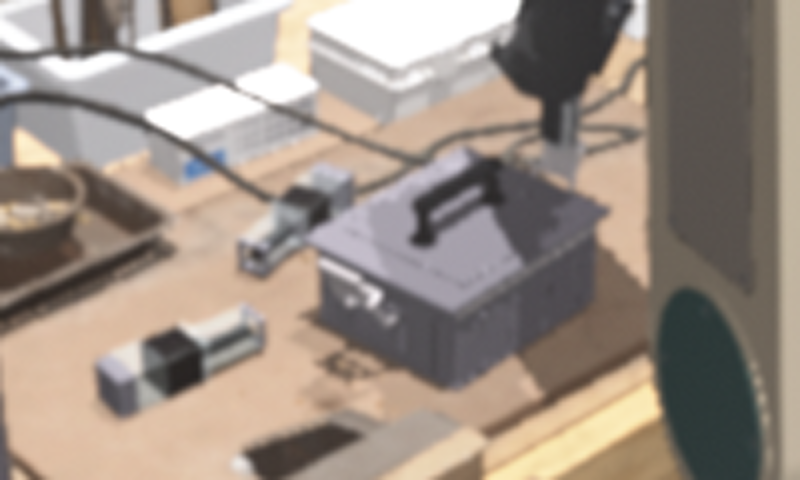

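Call:
apply_moves --targets '[[[0, 0.012, -0.02], 0, -1], [[0, 0.03, -0.06], 0, -0.5], [[0, 0.06, -0.06], 0, 0], [[0, 0, -0.06], 10, 0], [[0, 0, 0], 10, 0], [[0, 0, 0], 10, 0], [[0, 0, 0], 10, 0], [[0, 0, 0], 10, 0], [[0, 0, 0], 10, 0], [[0, 0, 0], 10, 0], [[0, 0, 0], 10, 0], [[0, 0, 0], 10, 0], [[0, 0, 0], 0, 0]]'

```text
t: 8.68
eef_pos: [453.5, -32.4, 262.8]
tool_rot: [3.141, 0.0, 1.681]
contact_force: [0.9, -0.4, 0.3]
grip_width: 42.5
```

```bash
python3 - <<'E'
from h import *
st=status.state();print(st['eef_pos'],st['tool_rot'])
im,cp=snap("wrist","w4")
np.savez("w4",R=cp[2],t=cp[3])
E
```

```text
[453.54336567 -32.43471849 262.76389606] [3.14149428e+00 2.12812874e-04 1.68051046e+00]
```

View pics/w4.png

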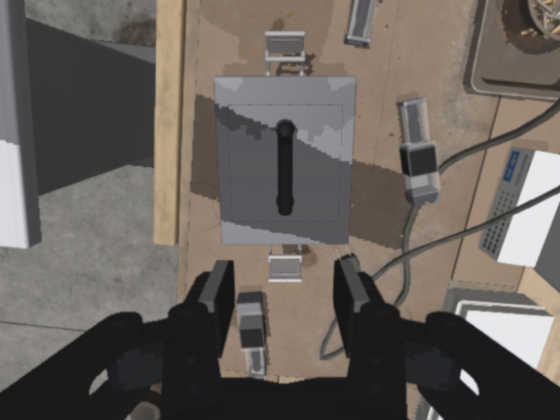

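```bash
python3 - <<'E'
import cv2
im=cv2.imread("pics/w4.png")
cv2.imwrite("pics/w4a.png",cv2.resize(im[30:290,200:370],None,fx=2.3,fy=2.3,interpolation=cv2.INTER_CUBIC))
cv2.imwrite("pics/w4b.png",cv2.resize(im[80:220,380:460],None,fx=5,fy=4,interpolation=cv2.INTER_CUBIC))
E
```

```text
(no output)
```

View pics/w4a.png

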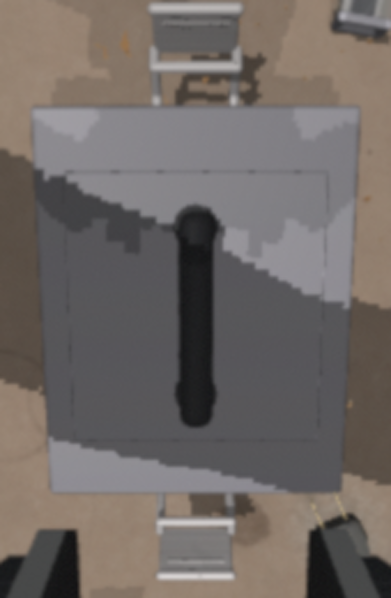

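View pics/w4b.png

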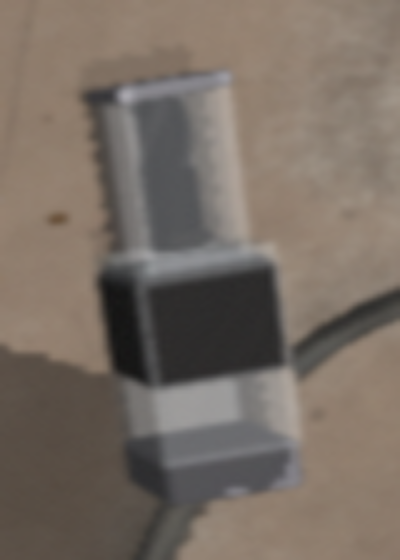

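```bash
python3 - <<'E'
from h import *
st=dict(eef_pos=np.array([453.543,-32.435,262.764]),tool_rot=np.array([3.1415,2e-4,1.6805]))
cp=campose("wrist",st)
f=lambda L:np.array(L)/2.3+[200,30]
P=px2pt(cp,f([(33,107),(359,107),(340,492),(51,492)]),69);print(P.round(1),P.mean(0))
for a,b in [(0,1),(3,2),(3,0),(2,1)]:
    d=P[b]-P[a];print(np.linalg.norm(d),np.degrees(np.arctan2(d[1],d[0])))
print(px2pt(cp,f([(196,215),(196,418)]),103))
# tube2 mouth top, tail top
g=lambda L:np.array(L)/[5,4]+[380,80]
print(px2pt(cp,g([(172,85)]),26),px2pt(cp,g([(225,480)]),30))
E
```

```text
[[382.   59.8  69. ]
 [506.9  73.6  69. ]
 [524.7 -83.7  69. ]
 [399.  -97.6  69. ]] [453.16244432 -11.99471464  69.        ]
125.7092376087137 6.314728615706315
126.5207745892535 6.311382319552121
158.32374608081028 96.15745605042788
158.33098765052773 96.45113717250106
[[448.7047276   27.43116789 103.        ]
 [457.10310388 -47.63226485 103.        ]]
[[577.78812005  61.58857755  26.        ]] [[609.30940073 -38.26186273  30.        ]]
```

Call:
apply_moves --targets '[[[0.021, 0.0015, 0.02], 0, 0], [[0, 0, 0.06], 0, 0], [[0, 0, 0.06], 0, 0], [[0, 0, 0.03], 0, 0], [[0, 0, 0.014], 0, 0], [[0, 0, 0], 0, -1], [[0, 0, 0], 0, -1], [[0, 0, 0], 0, -1], [[0, 0, 0], 0, -1], [[0, 0, 0], 0, -1]]' --squeeze 70

```text
t: 9.98
eef_pos: [454.2, -11.2, 80.0]
tool_rot: [3.139, 0.001, 1.679]
contact_force: [-1.3, 0.3, 6.3]
grip_width: 11.5
```

Call:
apply_moves --targets '[[[0, 0, -0.01], 0, -1], [[0, 0, -0.01], 0, -1], [[0, 0, -0.03], 0, -1], [[0, 0, -0.05], 6.3, -1], [[-0.04, 0.03, 0], 0, -1], [[-0.04, 0.03, 0], 0, -1], [[-0.04, 0.03, 0], 0, -1], [[-0.04, 0.03, 0], 0, -1], [[-0.039, 0.026, 0], 0, -1], [[0, 0, 0.04], 0, -1], [[0, 0, 0.04], 0, -1], [[0, 0, 0.04], 0, -1], [[0, 0, 0.02], 0, -1], [[0, 0, 0.009], 0, -1], [[0, 0, 0], 0, -1]]'

```text
t: 11.85
eef_pos: [598.2, -210.1, 29.5]
tool_rot: [-3.141, -0.0, 1.569]
contact_force: [0.7, -0.4, -1.8]
grip_width: 11.5
```

```bash
python3 - <<'E'
from h import *
im,cp=snap("scene","s5")
E
```

```text
(no output)
```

View pics/s5.png

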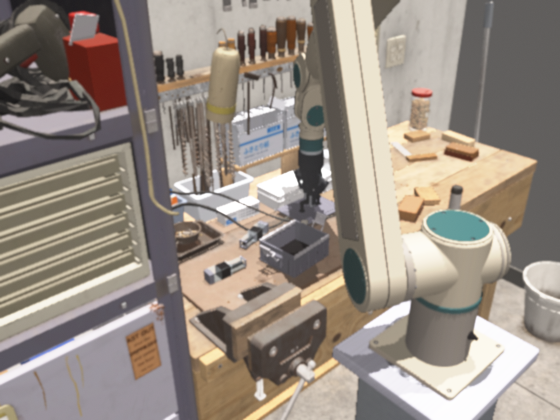

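Call:
apply_moves --targets '[[[0, 0, 0.003], 0, -1], [[0, 0, 0.002], 0, -1], [[0, 0, 0], 0, -1]]'

```text
t: 12.28
eef_pos: [598.4, -210.2, 24.9]
tool_rot: [3.141, 0.0, 1.569]
contact_force: [-0.4, -0.2, -2.0]
grip_width: 11.4
```

Call:
apply_moves --targets '[[[0, 0, 0.0015], 0, -1], [[0, 0, 0], 0, -0.3], [[0, 0, 0], 0, -0.2], [[0, 0, 0], 0, -0.2], [[0, 0, -0.01], 0, -0.1], [[0, 0, -0.05], 0, 0], [[-0.02, -0.05, -0.06], 0, 0.2], [[-0.01, -0.05, -0.06], 0, 0.2], [[0, -0.04, 0], 0, 0.2], [[0, 0, 0], 0, 0.2]]'

```text
t: 13.52
eef_pos: [477.7, -233.2, 178.6]
tool_rot: [3.141, 0.0, 1.567]
contact_force: [0.3, 0.7, -0.7]
grip_width: 51.6
```

```bash
python3 - <<'E'
from h import *
st=status.state();print(st['eef_pos'],st['tool_rot'],st['joints'])
im,cp=snap("wrist","w6")
E
```

```text
[ 477.66574727 -233.24535697  178.60334066] [3.14136903e+00 3.13300849e-04 1.56718778e+00] [-5.75805451e-01  1.46225915e-01 -3.03460699e-01  1.12075207e+00
 -1.42309341e-04  9.98599363e-01]
```

View pics/w6.png

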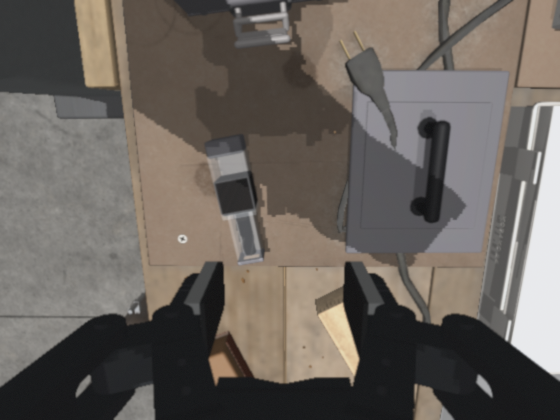

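```bash
python3 - <<'E'
import cv2
im=cv2.imread("pics/w6.png")
cv2.imwrite("pics/w6a.png",cv2.resize(im[125:275,190:280],None,fx=5,fy=4,interpolation=cv2.INTER_CUBIC))
E
```

```text
(no output)
```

View pics/w6a.png

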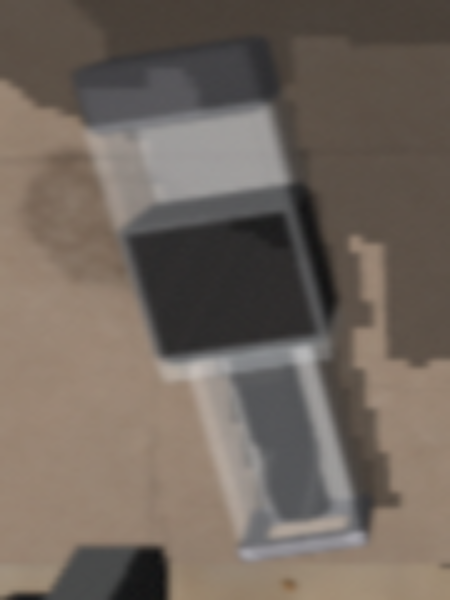

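```bash
python3 - <<'E'
from h import *
st=dict(eef_pos=np.array([477.666,-233.245,178.603]),tool_rot=np.array([3.14137,3e-4,1.56719]))
cp=campose("wrist",st)
g=lambda L:np.array(L)/[5,4]+[190,125]
S=px2pt(cp,g([(128,235),(290,210),(322,338),(162,362)]),30);print(S.round(1),S.mean(0))
m=px2pt(cp,g([(243,552),(362,538)]),26).mean(0);print(m)
sd=S.mean(0);d=m-sd;print(np.degrees(np.arctan2(d[1],d[0])),np.hypot(*d[:2]))
a=(S[2]+S[3]-S[0]-S[1])/2;print(np.degrees(np.arctan2(a[1],a[0])),np.hypot(*a[:2]))
E
```

```text
[[ 421.7 -221.2   30. ]
 [ 448.8 -216.1   30. ]
 [ 453.4 -243.5   30. ]
 [ 426.  -248.7   30. ]] [ 437.47620919 -232.37627887   30.        ]
[ 448.27556446 -292.72755422   26.        ]
-79.85477444659496 61.309889175639164
-80.84555315245782 27.821360702663394
```

Call:
apply_moves --targets '[[[0, 0, 0], -10, 0.1], [[0.0075, -0.0395, 0.03], 0, 0.1], [[0, 0, 0.06], 0, 0.1], [[0, 0, 0.05], 0, 0.1], [[0, 0, 0.025], 0, 0.1], [[0, 0, 0.009], 0, 0.1], [[0, 0, 0], 0, 0.1]]'

```text
t: 14.45
eef_pos: [440.3, -233.0, 3.2]
tool_rot: [-3.141, -0.0, 1.744]
contact_force: [-0.3, -0.5, 0.5]
grip_width: 47.1
```

```bash
python3 - <<'E'
from h import *
st=status.state();print(st['eef_pos'],st['tool_rot'],st['contact_force'])
im,cp=snap("wrist","w7")
cv2.imwrite("pics/w7.png",cv2.resize(im[120:420,150:420],None,fx=2,fy=2))
E
```

```text
[ 440.34261649 -232.97294845    3.16360955] [-3.14149323e+00 -1.95325512e-04  1.74401173e+00] [-0.33204879 -0.53146866  0.50127004]
```

View pics/w7.png

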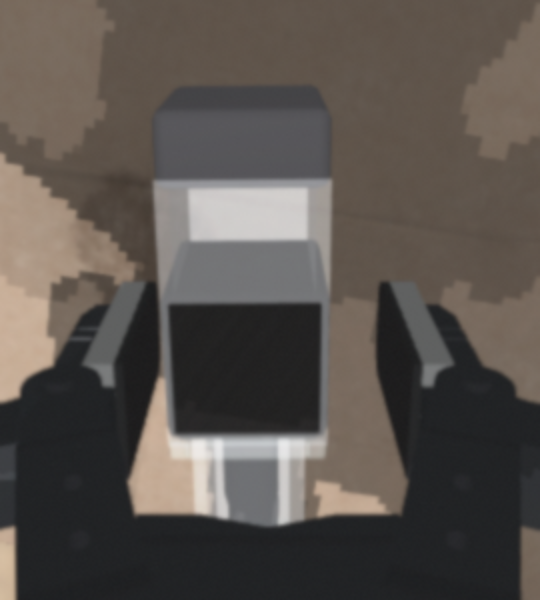

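Call:
apply_moves --targets '[[[0, -0.003, 0], 0, 0.1], [[0, 0, 0], 0, -1], [[0, 0, 0], 0, -1], [[0, 0, 0], 0, -1], [[0, 0, 0], 0, -1], [[0, 0, -0.02], 0, -1], [[0, 0, -0.05], 0, -1], [[0, 0, -0.05], 0, -1], [[0, 0, 0], 0, -1]]' --squeeze 45

```text
t: 15.62
eef_pos: [440.2, -235.9, 128.3]
tool_rot: [3.134, 0.008, 1.743]
contact_force: [-0.2, 0.4, -1.0]
grip_width: 29.2
```

```bash
python3 - <<'E'
from h import *
st=status.state();print(st['eef_pos'],st['tool_rot'],st['contact_force'])
im,cp=snap("wrist","w8")
im2,_=snap("top","t8")
cv2.imwrite("pics/w8.png",np.hstack([cv2.resize(im[120:420,150:420],None,fx=1.5,fy=1.5),cv2.resize(im2[165:285,250:380],None,fx=3,fy=3.75)]))
E
```

```text
[ 440.22119904 -235.86847065  128.30948031] [3.13390289 0.00767217 1.7434808 ] [-0.15105246  0.42536838 -0.98227327]
```

View pics/w8.png

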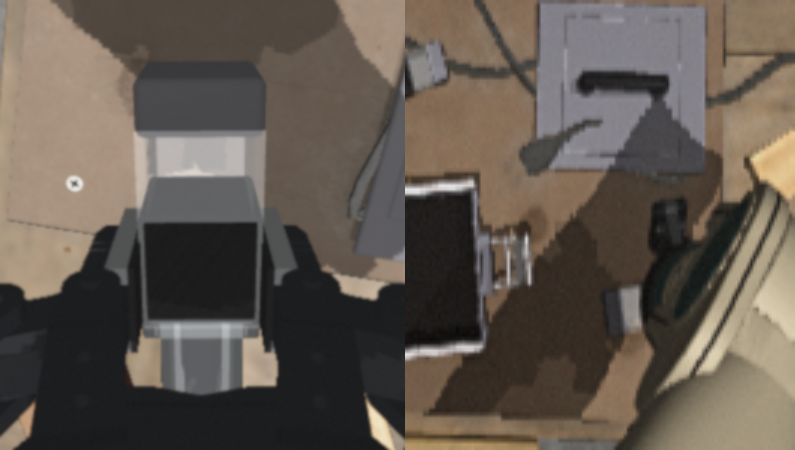

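Call:
apply_moves --targets '[[[0.05, 0.008, -0.02], 0, -1], [[0.057, 0.009, 0], 0, -1], [[0.057, 0.009, 0], 0, -1], [[0.055, 0.0086, 0], 0, -1], [[0, 0, 0], -10.7, -1], [[0, 0, 0], -10.7, -1], [[0, 0, 0], -10.7, -1], [[0, 0, 0], -10.7, -1], [[0, 0, 0], -10.7, -1], [[0, 0, 0], -10.7, -1], [[0, 0, 0], -10.7, -1], [[0, 0, 0], -10.7, -1], [[0, 0, 0], -0.7, -1], [[0, 0, 0], 0, -1]]'

```text
t: 17.48
eef_pos: [432.2, -11.5, 142.2]
tool_rot: [3.141, -0.002, -3.036]
contact_force: [1.0, -0.8, -0.4]
grip_width: 29.2
```

```bash
python3 - <<'E'
from h import *
st=status.state();print(st['eef_pos'],st['tool_rot'],st['contact_force'])
im,cp=snap("wrist","w9")
im2,_=snap("top","t9")
im3,_=snap("scene","s9")
cv2.imwrite("pics/c9.png",np.hstack([cv2.resize(im[120:420,150:420],None,fx=1.4,fy=1.4),cv2.resize(im3[150:290,190:330],None,fx=3,fy=3)]))
E
```

```text
[432.16753729 -11.53575773 142.20180334] [ 3.14093467e+00 -2.24544900e-03 -3.03591279e+00] [ 0.99840484 -0.81041433 -0.37140061]
```

View pics/c9.png

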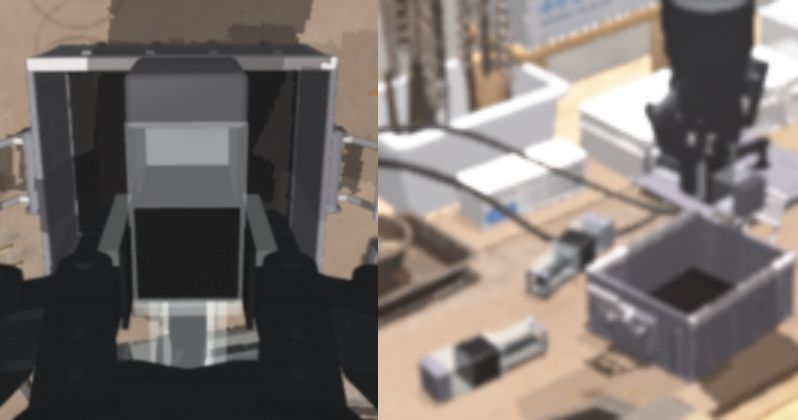

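View pics/w9.png

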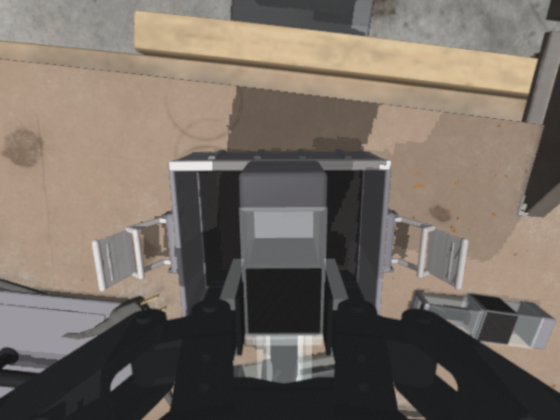

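```bash
python3 - <<'E'
from h import *
st=dict(eef_pos=np.array([432.1675,-11.5358,142.2018]),tool_rot=np.array([3.14093467,-2.24544900e-03,-3.03591279]))
cp=campose("wrist",st)
im=cv2.imread("pics/w9.png")
for c in (200,220,350,370): print(c,im[150:176,c].mean(1).round().astype(int))
P=px2pt(cp,[(172,164),(388,164),(280,160),(280,168)],64)
Rz=Rn.from_euler('z',6.2,degrees=True).as_matrix()
print(P, (P-[452.5,-12.5,0])@Rz)
print((st['eef_pos']-[452.5,-12.5,0])@Rz)
E
```

```text
200 [140 124  93  74  69  70  70  72  73  84 119 176 218 230 232 232 232 232
 231 217 157  84  42  44  47  49]
220 [ 85  70  62  59  55  55  58  60  62  72  92 120 139 146 147 148 148 148
 146 132  91  54  49  50  50  44]
350 [ 73  68  62  61  59  63  71  74  76  84  94 106 112 112 110 110 111 111
 109  96  61  36  30  29  29  31]
370 [143 131 108  83  71  69  63  62  69  84 105 130 141 143 142 141 137 120
 109  96  71  55  54  53  54  54]
[[401.28676743 -84.59323077  64.        ]
 [387.08623102  48.8274059   64.        ]
 [391.79152835 -18.11861967  64.        ]
 [396.72989648 -17.60585041  64.        ]] [[-58.699707   -66.14055874  64.        ]
 [-58.40784117  68.0333446   64.        ]
 [-60.96019292   0.97071966  64.        ]
 [-55.99533073   0.94714914  64.        ]]
[-20.1094415    3.15445726 142.2018    ]
```

Call:
apply_moves --targets '[[[-0.0036, -0.002, 0.03], 0, -1], [[0, 0, 0.04], 0, -1], [[0, 0, 0], 0, -1], [[0, 0, 0.004], 0, -1], [[0, 0, 0.004], 0, -1], [[0, 0, 0.004], 0, -1], [[0, 0, 0], 0, -1]]' --squeeze 30

```text
t: 18.5
eef_pos: [440.5, -13.6, 64.8]
tool_rot: [-3.14, 0.006, -3.033]
contact_force: [-1.7, 1.6, 11.0]
grip_width: 28.9
```

```bash
python3 - <<'E'
from h import *
st=status.state();print(st['eef_pos'],st['tool_rot'],st['contact_force'])
im,cp=snap("wrist","w10")
im3,_=snap("scene","s10")
cv2.imwrite("pics/c10.png",np.hstack([cv2.resize(im[120:420,150:420],None,fx=1.4,fy=1.4),cv2.resize(im3[150:290,190:330],None,fx=3,fy=3)]))
E
```

```text
[440.54654636 -13.63783778  64.76141005] [-3.14039113  0.00646373 -3.03341094] [-1.7011241   1.57100201 11.01634298]
```

View pics/c10.png

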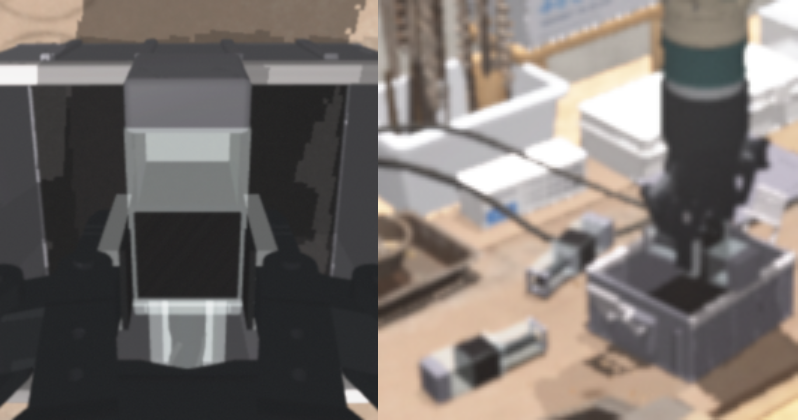

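Call:
apply_moves --targets '[[[0, 0, 0.002], 0, -1], [[0, 0, 0.003], 0, -1], [[0, 0, 0.003], 0, -1], [[0, 0, 0], 0, -1]]' --squeeze 20

```text
t: 19.1
eef_pos: [443.1, -13.5, 58.0]
tool_rot: [-3.141, 0.011, -3.033]
contact_force: [1.5, 2.2, 13.8]
grip_width: 29.6
```

```bash
cat > look.py <<'E'
from h import *
import sys
k=sys.argv[1]
st=status.state();print(st['t'],st['eef_pos'].round(1),st['tool_rot'].round(3),st['contact_force'].round(1),st['moment'].round(2),round(st['grip_width'],1))
c=np.array([452,-11.5]);d=st['eef_pos'][:2]-c;a=np.radians(6.2)
print("crate xy",(d[0]*np.cos(a)+d[1]*np.sin(a)).round(1),(-d[0]*np.sin(a)+d[1]*np.cos(a)).round(1))
im,cp=snap("wrist","w"+k)
im3,_=snap("scene","s"+k)
cv2.imwrite(f"pics/c{k}.png",np.hstack([cv2.resize(im[120:420,150:420],None,fx=1.4,fy=1.4),cv2.resize(im3[150:290,190:330],None,fx=3,fy=3)]))
E
python3 look.py 11
```

```text
19.1 [443.1 -13.5  58. ] [-3.141  0.011 -3.033] [ 1.5  2.2 13.8] [ 0.52  0.34 -0.08] 29.6
crate xy -9.1 -1.0
```

View pics/c11.png

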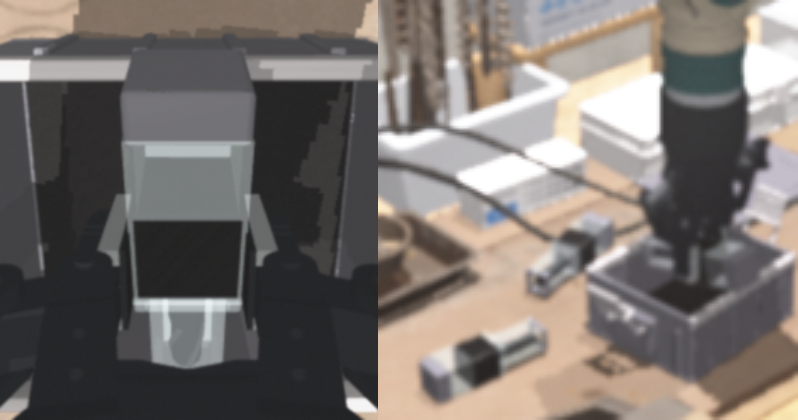

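Call:
apply_moves --targets '[[[0.003, 0, 0.004], 0, -1], [[0.003, 0, 0.004], 0, -1], [[0.002, 0, 0.003], 0, -1], [[0, 0, 0], 0, -1]]'

```text
t: 19.7
eef_pos: [444.2, -13.7, 50.1]
tool_rot: [3.141, 0.029, -3.033]
contact_force: [13.0, 8.6, 14.6]
grip_width: 28.9
```

```bash
python3 look.py 12
```

```text
19.7 [444.2 -13.7  50.1] [ 3.141  0.029 -3.033] [13.   8.6 14.6] [ 1.64 -1.92 -0.19] 28.9
crate xy -8.0 -1.3
```

View pics/c12.png

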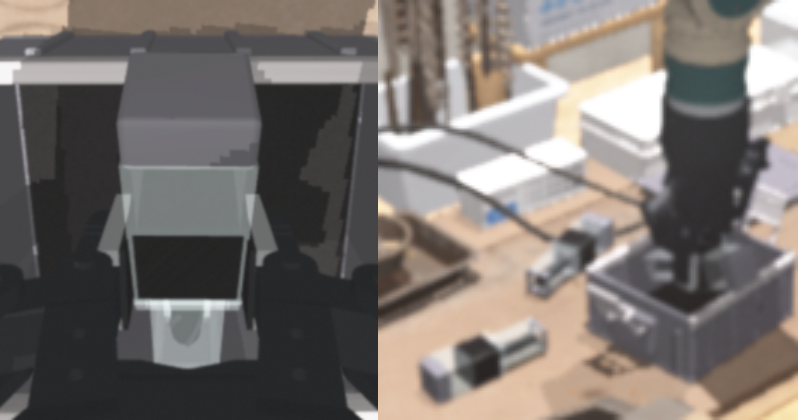

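Call:
apply_moves --targets '[[[0, 0, -0.008], 0, -1], [[0.006, 0, -0.005], 0, -1], [[0, 0, 0], 0, -1], [[0, 0, 0.004], 0, -1], [[0, 0, 0.004], 0, -1], [[0, 0, 0.004], 0, -1], [[0, 0, 0], 0, -1]]'

```text
t: 20.68
eef_pos: [427.8, -15.4, 47.2]
tool_rot: [-3.14, 0.009, -3.034]
contact_force: [1.9, 2.5, 23.0]
grip_width: 29.3
```

```bash
python3 look.py 13
```

```text
20.675 [427.8 -15.4  47.2] [-3.14   0.009 -3.034] [ 1.9  2.5 23. ] [ 0.42  0.23 -0.08] 29.3
crate xy -24.5 -1.3
```

View pics/c13.png

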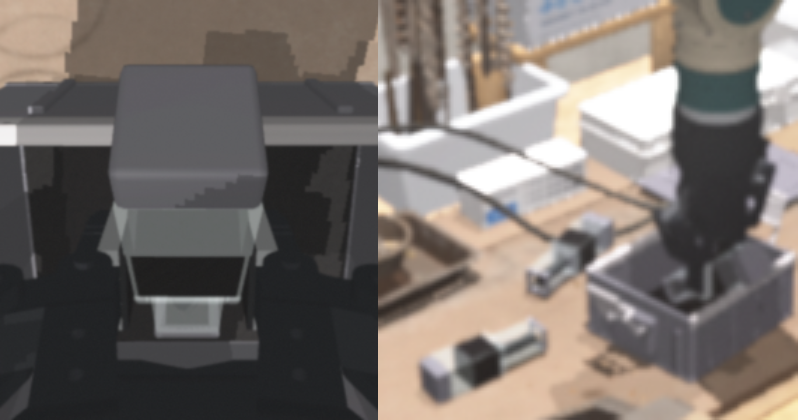

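Call:
apply_moves --targets '[[[0, 0, -0.02], 0, -1], [[-0.025, 0, 0], 0, -1], [[-0.008, 0, 0], 0, -1], [[-0.004, 0, 0], 0, -1], [[-0.004, 0, 0], 0, -1], [[-0.004, 0, 0], 0, -1], [[0, 0, 0], 0, -1]]'

```text
t: 21.65
eef_pos: [457.6, -10.2, 60.5]
tool_rot: [3.142, -0.02, -3.034]
contact_force: [-14.2, -3.2, 7.1]
grip_width: 28.7
```

```bash
python3 look.py 14
```

```text
21.65 [457.6 -10.2  60.5] [ 3.142 -0.02  -3.034] [-14.2  -3.2   7.1] [-0.69  2.82  0.  ] 28.7
crate xy 5.7 0.7
```

View pics/c14.png

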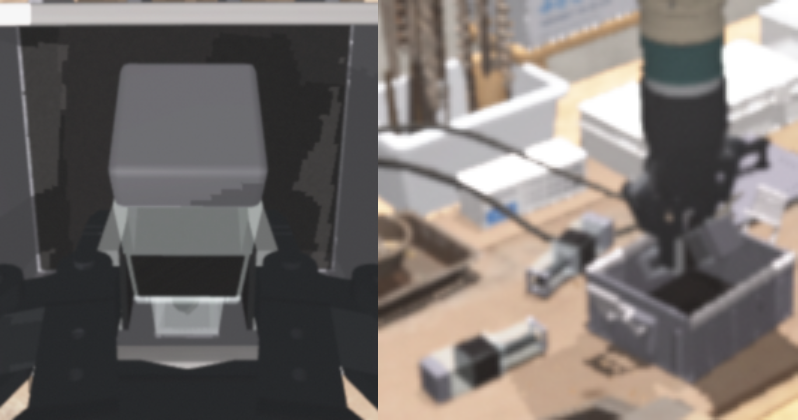

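Call:
apply_moves --targets '[[[-0.003, 0, -0.003], 0, -1], [[-0.003, 0, -0.003], 0, -1], [[-0.003, 0, -0.003], 0, -1], [[-0.003, 0, -0.001], 0, -1], [[0, 0, 0], 0, -1]]'

```text
t: 22.38
eef_pos: [460.8, -9.2, 66.2]
tool_rot: [3.142, -0.037, -3.035]
contact_force: [-20.3, -5.4, -2.8]
grip_width: 29.3
```

```bash
python3 look.py 15
```

```text
22.375 [460.8  -9.2  66.2] [ 3.142 -0.037 -3.035] [-20.3  -5.4  -2.8] [-1.41  4.77 -0.16] 29.3
crate xy 9.0 1.4
```

View pics/c15.png

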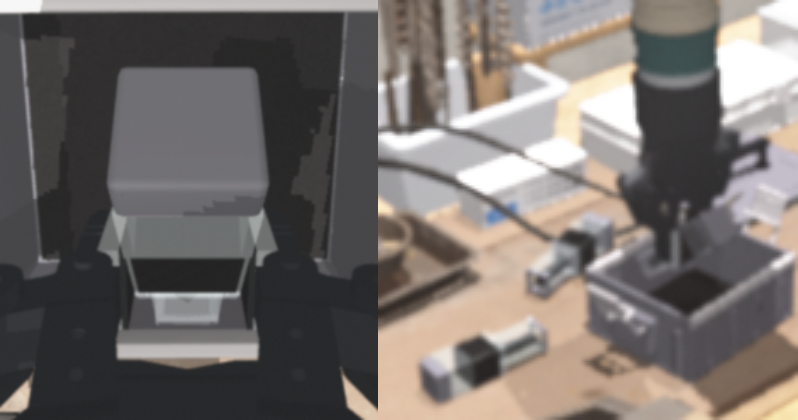

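Call:
apply_moves --targets '[[[-0.004, 0, 0], 0, -1], [[-0.004, 0, -0.001], 0, -1], [[-0.004, 0, -0.001], 0, -1], [[-0.003, 0, -0.001], 0, -1], [[0, 0, 0], 0, -1]]'

```text
t: 23.1
eef_pos: [466.4, -7.9, 68.1]
tool_rot: [3.141, -0.055, -3.036]
contact_force: [-38.4, -8.6, 14.6]
grip_width: 29.5
```

```bash
python3 look.py 16
```

```text
23.1 [466.4  -7.9  68.1] [ 3.141 -0.055 -3.036] [-38.4  -8.6  14.6] [-1.8   8.22 -0.1 ] 29.5
crate xy 14.7 2.0
```

View pics/c16.png

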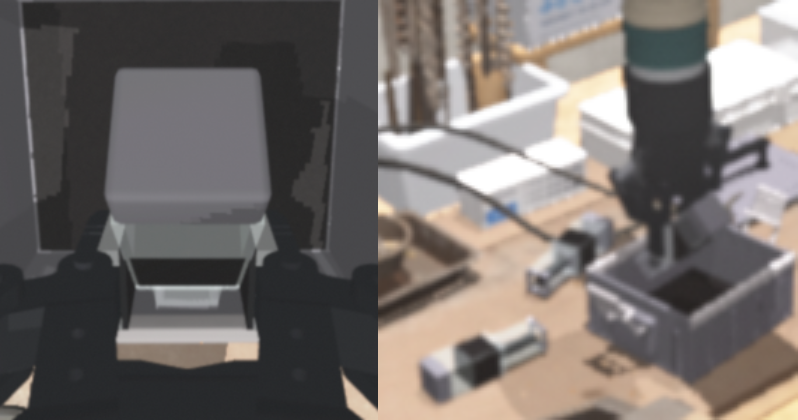

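```bash
cat > ang.py <<'E'
# usage ang.py row_bottomedge row_topedge (full image rows of tail face edges) [L]
from h import *
import sys
from scipy.optimize import least_squares
c=get_calibration("wrist");T=np.linalg.inv(c["T_tool_cam"])
rb,rt=float(sys.argv[1]),float(sys.argv[2]);L=float(sys.argv[3]) if len(sys.argv)>3 else 51
def rows(p):
    th,L=p[0],p[1]*10
    t=np.array([np.cos(th),0,-np.sin(th)]);n=np.array([np.sin(th),0,np.cos(th)]);P=np.array([0,0,-20.])
    pts=np.array([P+L*t+21*n,P+L*t-9*n])
    q=cv2.projectPoints(pts,cv2.Rodrigues(T[:3,:3])[0],T[:3,3],c["K"],c["D"])[0][:,0]
    return q[:,1]-[rb,rt]
s=least_squares(rows,[0.9,5.]);print("theta",np.degrees(s.x[0]),"L",s.x[1]*10,s.fun)
E
python3 ang.py $(python3 -c "print(120+68/1.4,120+201/1.4)")
python3 ang.py $(python3 -c "print(120+65/1.4,120+178/1.4)")
```

```text
theta 41.53827467022343 L 53.21291409519634 [2.84217094e-14 0.00000000e+00]
theta 35.16183499988537 L 50.298252109739245 [0.00000000e+00 5.68434189e-14]
```

Call:
apply_moves --targets '[[[0.01, 0, 0.002], 0, -1], [[0.01, 0, 0.006], 0, -1], [[0, 0, 0.006], 0, -1], [[0, 0, 0], 0, -1]]'

```text
t: 23.7
eef_pos: [467.7, -8.9, 59.4]
tool_rot: [3.14, -0.013, -3.034]
contact_force: [-7.5, -1.4, -2.3]
grip_width: 29.0
```

```bash
python3 look.py 17
```

```text
23.7 [467.7  -8.9  59.4] [ 3.14  -0.013 -3.034] [-7.5 -1.4 -2.3] [-0.27  1.78 -0.06] 29.0
crate xy 15.9 0.9
```

View pics/c17.png

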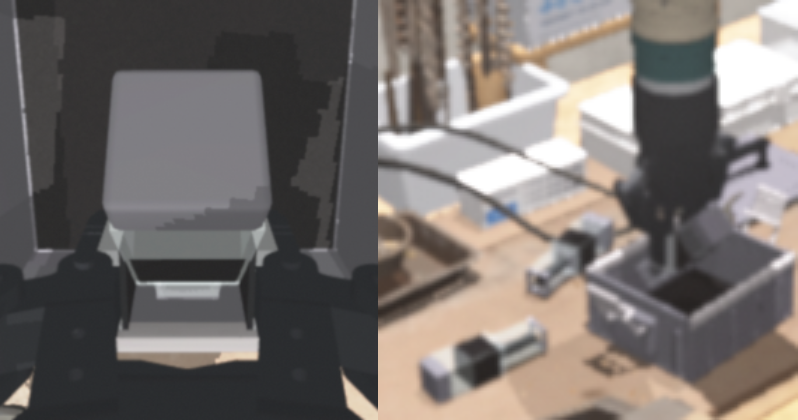

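Call:
apply_moves --targets '[[[-0.004, 0, 0.004], 0, -1], [[-0.006, 0, -0.003], 0, -1], [[-0.006, 0, -0.004], 0, -1], [[-0.006, 0, -0.005], 0, -1], [[-0.004, 0, -0.005], 0, -1], [[0, 0, -0.003], 0, -1]]'

```text
t: 24.55
eef_pos: [488.1, -5.8, 72.4]
tool_rot: [3.139, -0.025, -3.034]
contact_force: [-10.8, -1.2, -8.9]
grip_width: 29.4
```

```bash
python3 look.py 18;python3 ang.py $(python3 -c "print(120+70/1.4,120+207/1.4)")
```

```text
24.55 [488.1  -5.8  72.4] [ 3.139 -0.025 -3.034] [-10.8  -1.2  -8.9] [-0.38  2.99 -0.02] 29.4
crate xy 36.5 1.8
theta 42.82383137673631 L 53.57547986605425 [-2.84217094e-14  5.68434189e-14]
```

View pics/c18.png

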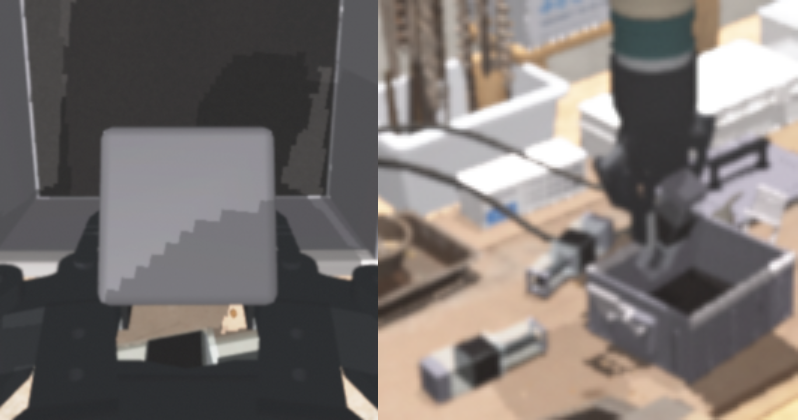

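```bash
python3 ang.py $(python3 -c "print(120+128/1.4,120+302/1.4)"); python3 - <<'E'
import cv2,numpy as np
im=cv2.imread("pics/s18.png")
cv2.imwrite("pics/s18z.png",cv2.resize(im[170:280,240:340],None,fx=6,fy=5,interpolation=cv2.INTER_CUBIC))
E
```

```text
theta 59.48556732043589 L 53.63925344644562 [0.00000000e+00 5.68434189e-14]
```

View pics/s18z.png

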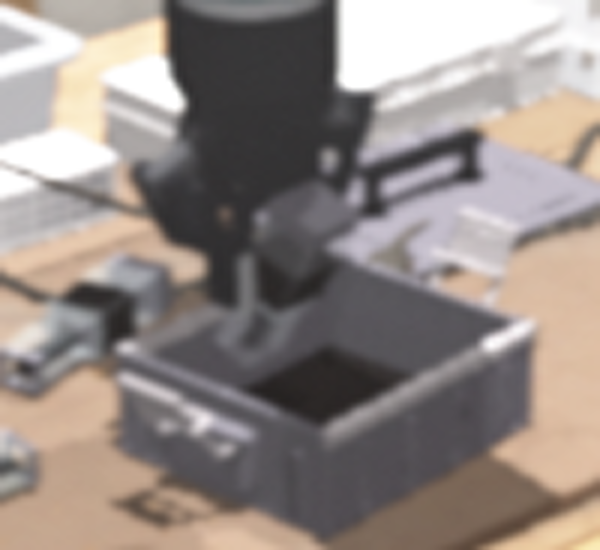

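```bash
cat > tail.py <<'E'
# tail.py n : detect? args: 8 numbers crop coords TL TR BR BL of tail face
from h import *
import sys
v=np.array(list(map(float,sys.argv[1:9]))).reshape(4,2)/1.4+[150,120]
c=get_calibration("wrist")
o=np.float64([[-15,-15,0],[15,-15,0],[15,15,0],[-15,15,0]])  # x right=tool y ; y down image
n,rv,tv,e=cv2.solvePnPGeneric(o,v.reshape(-1,1,2),c["K"],c["D"],flags=cv2.SOLVEPNP_IPPE)
T=c["T_tool_cam"]
for r,t in zip(rv,tv):
    A=T[:3,:3]@cv2.Rodrigues(r)[0]; p=T[:3,:3]@t.ravel()+T[:3,3]
    d=A[:,2]  # into the tube = toward mouth
    if d[2]<0:d=-d
    print("mouth dir tool",d.round(2),"theta",np.degrees(np.arcsin(d[2])).round(1),"side",np.degrees(np.arctan2(d[1],-d[0])).round(1),"tail ctr",p.round(1),"mouth",(p+112*d).round(1))
print(e.ravel())
E
python3 tail.py 102 128 272 128 276 302 98 302
echo; python3 tail.py 111 70 262 70 270 207 104 207; echo;python3 tail.py 121 66 257 66 266 180 113 180
```

```text
mouth dir tool [-0.28 -0.    0.96] theta 73.4 side -0.1 tail ctr [ 32.2  -0.1 -64.1] mouth [ 0.3 -0.1 43.2]
mouth dir tool [-0.56 -0.    0.83] theta 55.7 side -0.0 tail ctr [ 32.9  -0.1 -63.8] mouth [-30.2  -0.1  28.8]
[1.00709708 1.31805541]

mouth dir tool [-0.73 -0.01  0.69] theta 43.2 side -0.5 tail ctr [ 43.2  -0.1 -51.6] mouth [-38.3  -0.8  25.1]
mouth dir tool [0.24 0.   0.97] theta 76.4 side 178.9 tail ctr [ 41.6  -0.1 -53.3] mouth [68.   0.4 55.6]
[1.33480658 5.138597  ]

mouth dir tool [-0.8  -0.    0.61] theta 37.3 side -0.1 tail ctr [ 43.6   0.4 -41.8] mouth [-45.5   0.3  26.1]
mouth dir tool [0.39 0.01 0.92] theta 66.8 side 178.9 tail ctr [ 42.    0.4 -44. ] mouth [86.1  1.2 58.9]
[0.99160312 5.62974781]
```

```bash
python3 - <<'E'
import cv2,numpy as np
a=cv2.imread("pics/w9.png")[150:240,220:350]
b=cv2.imread("pics/w18.png")[200:345,210:360]
cv2.imwrite("pics/z18.png",np.hstack([cv2.resize(a,(520,540),interpolation=cv2.INTER_CUBIC)[:, :400],cv2.resize(b,None,fx=2.6,fy=3.724,interpolation=cv2.INTER_CUBIC)]))
E
```

View pics/z18.png

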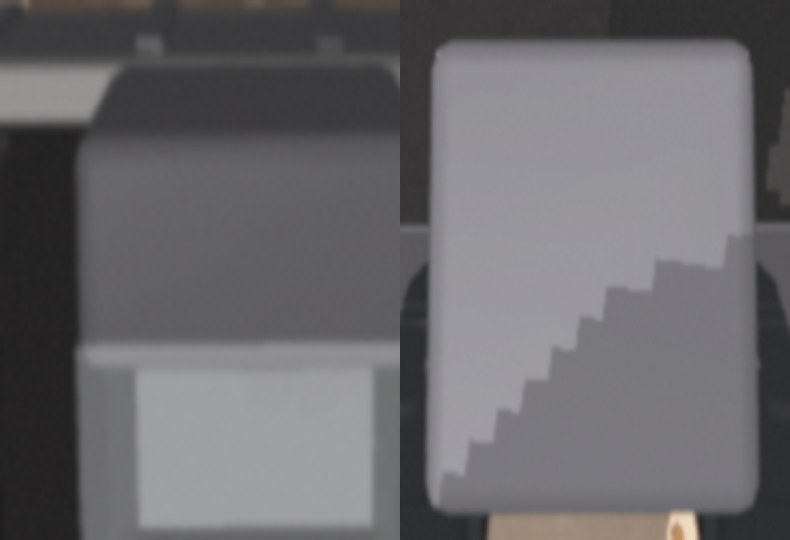

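```bash
python3 - <<'E'
from h import *
from scipy.optimize import least_squares
c=get_calibration("wrist");T=np.linalg.inv(c["T_tool_cam"])
def pr(p): return cv2.projectPoints(np.array(p),cv2.Rodrigues(T[:3,:3])[0],T[:3,3],c["K"],c["D"])[0][:,0,1]
s=least_squares(lambda p:pr([[p[0],0,p[1]],[p[0],0,p[1]+30]])-[172.5,160.8],[50.,-27]);print(s.x,s.fun)
for xt,zt in ((s.x[0],s.x[1]),(50,-26.8),(52,-26.8)):
  for px,pz in ((0,-18),(0,-22),(0,-26),(3,-20),(-3,-20)):
    def f(p):
        th=p[0];R=np.array([[np.cos(th),np.sin(th)],[-np.sin(th),np.cos(th)]])
        q=[R@(np.array([xt,z])-[px,pz])+[px,pz] for z in (zt,zt+30)]
        return pr([[a,0,b] for a,b in q])-[337.5,211.3]
    r=least_squares(f,[1.]);print(round(xt),px,pz,np.degrees(r.x[0]).round(1),r.fun.round(1))
E
```

```text
[ 49.43222166 -20.60382489] [ 0.00000000e+00 -2.84217094e-14]
49 0 -18 68.2 [-3.7  4.1]
49 0 -22 70.9 [-1.1  1.2]
49 0 -26 73.5 [ 1.9 -2. ]
49 3 -20 73.3 [-3.8  3.8]
49 -3 -20 66.2 [-1.5  1.8]
50 0 -18 60.8 [-3.8  4.7]
50 0 -22 63.5 [-1.4  1.7]
50 0 -26 66.1 [ 1.3 -1.5]
50 3 -20 65.5 [-3.4  3.9]
50 -3 -20 59.2 [-2.1  2.7]
52 0 -18 60.9 [-2.6  3.3]
52 0 -22 63.4 [-0.2  0.2]
52 0 -26 66.0 [ 2.7 -3.2]
52 3 -20 65.4 [-2.2  2.5]
52 -3 -20 59.3 [-0.9  1.2]
```

Call:
apply_moves --targets '[[[0.008, 0, -0.03], 0, -1], [[0.01, 0, -0.045], 0, -1], [[0.04, -0.001, 0], 0, -1], [[0.035, 0, 0], 0, -1], [[0, 0, 0], 0, -1], [[0, 0, 0], 0, -1]]' --squeeze 70

```text
t: 25.4
eef_pos: [408.9, -17.5, 153.4]
tool_rot: [-3.141, 0.001, -3.034]
contact_force: [-0.5, 0.1, -1.4]
grip_width: 28.8
```

```bash
python3 look.py 19; python3 - <<'E'
import cv2,numpy as np
im=cv2.imread("pics/s19.png")
cv2.imwrite("pics/s19z.png",cv2.resize(im[150:290,220:360],None,fx=4,fy=4,interpolation=cv2.INTER_CUBIC))
E
```

```text
25.4 [408.9 -17.5 153.4] [-3.141e+00  1.000e-03 -3.034e+00] [-0.5  0.1 -1.4] [ 0.02 -0.06  0.07] 28.8
crate xy -43.5 -1.4
```

View pics/s19z.png

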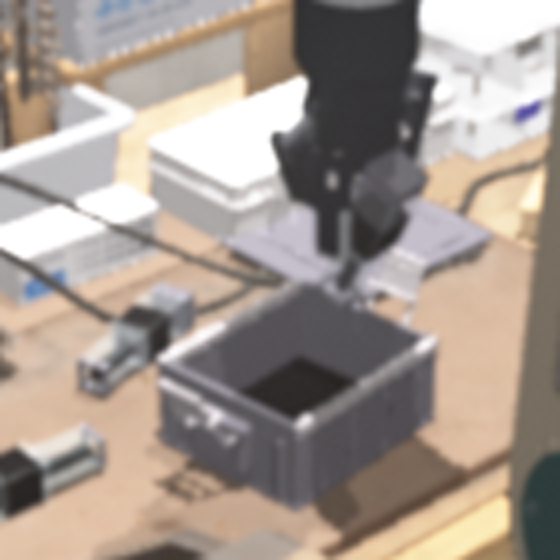

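View pics/c19.png

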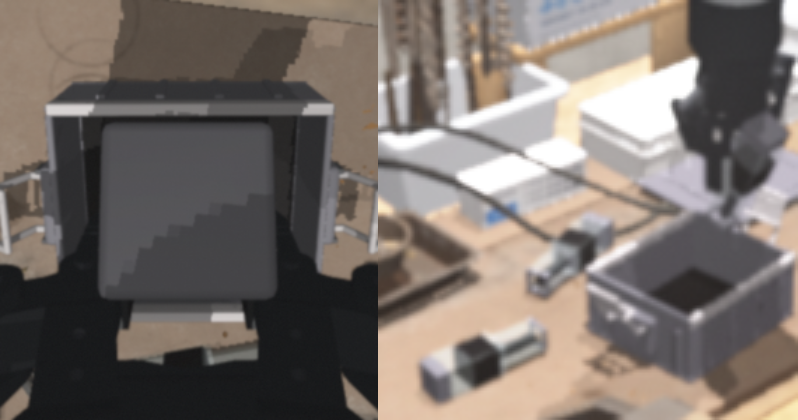

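```bash
python3 - <<'E'
from h import *
K,D,R,t=campose("scene")
def ray(uv):
    n=cv2.undistortPoints(np.float64(uv).reshape(-1,1,2),K,D)[:,0]
    return -R.T@t, np.c_[n,np.ones(len(n))]@R
Rz=Rn.from_euler('z',6.2,degrees=True).as_matrix()
tcp=np.array([408.9,-17.5,153.4]);ny=Rz[:,1]
def onplane(uv,off):
    o,d=ray(uv);s=((tcp-o)@ny+off)/(d@ny)
    return ((o+d*s[:,None])-tcp)@Rz
z=lambda L:np.array(L)/4+[220,150]
# left faces at +y: neck left face off +11, body left face off +15
print(onplane(z([(345,290),(335,285),(355,275)]),11))
print(onplane(z([(352,205),(385,225),(365,245),(388,150),(425,175)]),15))
E
python3 - <<'E'
import cv2
im=cv2.imread("pics/s19.png")
cv2.imwrite("pics/s19y.png",cv2.resize(im[185:230,285:335],None,fx=12,fy=12,interpolation=cv2.INTER_CUBIC))
E
```

```text
[[ -6.42576891  11.         -23.8608195 ]
 [  1.65928074  11.         -23.39279525]
 [-14.18315164  11.         -10.24708793]]
[[-14.20284908  15.          39.87796954]
 [-39.78399945  15.          35.41271276]
 [-24.82346378  15.          16.33475187]
 [-40.64661252  15.          85.44531084]
 [-68.2628979   15.          78.45500083]]
```

View pics/s19y.png

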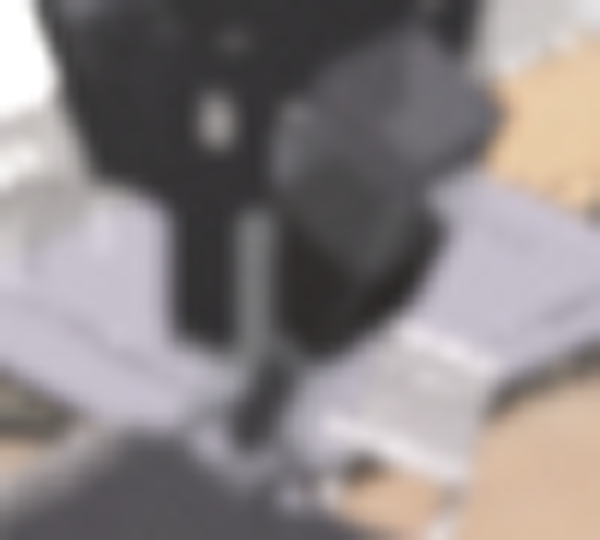

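```bash
python3 - <<'E'
from h import *
K,D,R,t=campose("scene")
Rz=Rn.from_euler('z',6.2,degrees=True).as_matrix()
tcp=np.array([408.9,-17.5,153.4]);ny=Rz[:,1]
def onplane(uv,off):
    n=cv2.undistortPoints(np.float64(uv).reshape(-1,1,2),K,D)[:,0]
    o=-R.T@t;d=np.c_[n,np.ones(len(n))]@R;s=((tcp-o)@ny+off)/(d@ny)
    return ((o+d*s[:,None])-tcp)@Rz
z=lambda L:np.array(L)/12+[285,185]
print(onplane(z([(285,365),(245,440),(235,465)]),0).round(1))
print(onplane(z([(350,300),(270,170),(320,90),(415,205),(490,110),(410,35)]),15).round(1))
E
```

```text
[[ -5.    0.   -9. ]
 [  5.4   0.  -30.8]
 [  8.    0.  -37.9]]
[[-33.7  15.   23. ]
 [-12.6  15.   45. ]
 [-25.   15.   67.1]
 [-49.5  15.   50. ]
 [-67.1  15.   77. ]
 [-47.1  15.   86.5]]
```

Call:
apply_moves --targets '[[[0.011, 0.001, 0], 0, -1], [[0, 0, 0], 0, -1], [[0, 0, 0.022], 0, -1], [[0, 0, 0.03], 0, -1], [[0, 0, -0.03], 0, -1], [[0, 0, -0.022], 0, -1], [[0, 0, 0], 0, -1]]'

```text
t: 26.38
eef_pos: [399.1, -18.0, 154.8]
tool_rot: [-3.14, 0.004, -3.033]
contact_force: [-0.3, 0.0, 0.1]
grip_width: 29.3
```

```bash
python3 look.py 20; python3 - <<'E'
import cv2
im=cv2.imread("pics/s20.png")
cv2.imwrite("pics/s20y.png",cv2.resize(im[180:260,265:345],None,fx=8,fy=7,interpolation=cv2.INTER_CUBIC))
E
```

```text
26.375 [399.1 -18.  154.8] [-3.14   0.004 -3.033] [-0.3  0.   0.1] [-0.04 -0.02 -0.04] 29.3
crate xy -53.2 -0.7
```

View pics/c20.png

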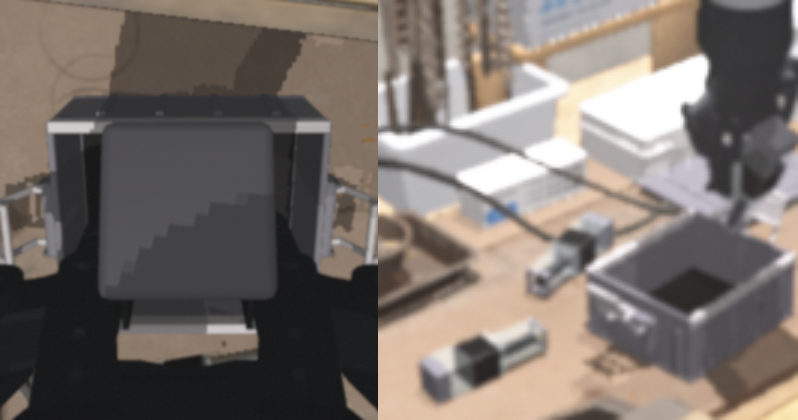

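View pics/s20y.png

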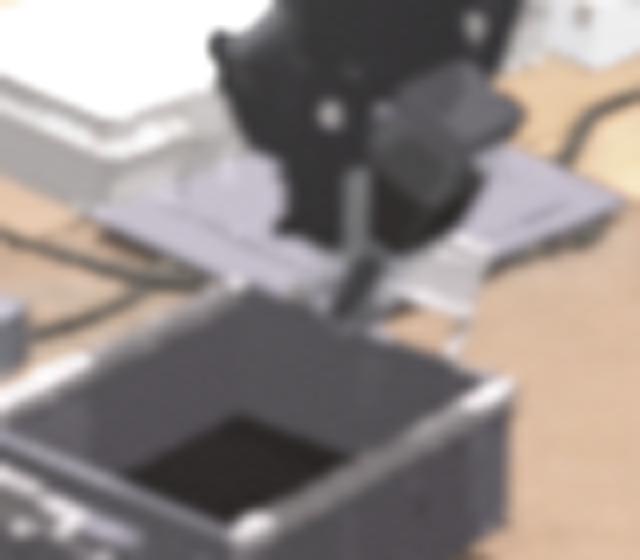

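Call:
apply_moves --targets '[[[0, 0, 0.025], 0, -1], [[0, 0, 0.02], 0, -1], [[0, 0, 0], 0, -1], [[0, 0, 0.004], 0, -1], [[0, 0, 0], 0, -1]]'

```text
t: 27.1
eef_pos: [397.6, -17.7, 104.6]
tool_rot: [-3.141, 0.001, -3.033]
contact_force: [0.8, 0.1, 0.3]
grip_width: 29.0
```

```bash
python3 look.py 21
```

```text
27.1 [397.6 -17.7 104.6] [-3.141e+00  1.000e-03 -3.033e+00] [0.8 0.1 0.3] [ 0.02  0.01 -0.01] 29.0
crate xy -54.8 -0.3
```

View pics/c21.png

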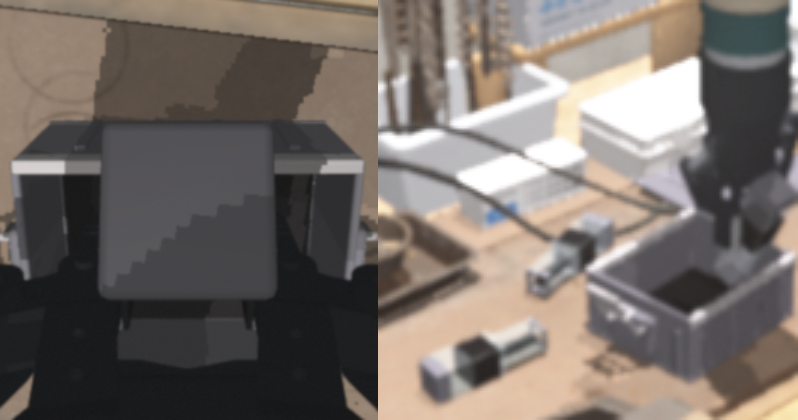

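Call:
apply_moves --targets '[[[0, 0, 0.003], 0, -1], [[0, 0, 0.003], 0, -1], [[0, 0, 0], 0, -1]]'

```text
t: 27.58
eef_pos: [397.2, -17.6, 98.1]
tool_rot: [3.142, -0.0, -3.033]
contact_force: [-0.5, -0.2, -0.9]
grip_width: 28.9
```

Call:
apply_moves --targets '[[[0, 0, 0.003], 0, -1], [[0, 0, 0], 0, -1]]'

```text
t: 27.82
eef_pos: [398.1, -17.7, 95.5]
tool_rot: [-3.141, 0.002, -3.033]
contact_force: [1.7, 0.2, -1.5]
grip_width: 29.0
```

Call:
apply_moves --targets '[[[0, 0, -0.015], 0, -1], [[0.0055, 0, 0], 0, -1], [[0, 0, 0], 0, -1], [[0, 0, 0.004], 0, -1], [[0, 0, 0.003], 0, -1], [[0, 0, 0], 0, -1]]'

```text
t: 28.58
eef_pos: [391.5, -18.2, 103.6]
tool_rot: [3.141, -0.001, -3.033]
contact_force: [-2.3, 0.4, 7.9]
grip_width: 28.8
```

Call:
apply_moves --targets '[[[0, 0, 0.002], 0, -1], [[0, 0, 0.002], 0, -1], [[0, 0, 0], 0, -1]]'

```text
t: 28.95
eef_pos: [392.1, -18.2, 103.1]
tool_rot: [3.141, -0.0, -3.033]
contact_force: [-11.1, 2.2, 36.1]
grip_width: 28.7
```

Call:
apply_moves --targets '[[[0, 0, -0.03], 0, -1], [[0, 0, -0.01], 0, -1], [[0, 0, 0], 0, -1], [[0, 0, 0.01], 0, -1], [[0, 0, 0.031], 0, -1], [[0, 0, -0.031], 0, -1], [[0, 0, -0.01], 0, -1], [[0, 0, 0], 0, -1]]'

```text
t: 29.95
eef_pos: [391.4, -18.2, 138.5]
tool_rot: [3.141, -0.001, -3.033]
contact_force: [-0.7, -0.4, -0.8]
grip_width: 28.8
```

```bash
python3 look.py 22; python3 - <<'E'
import cv2
im=cv2.imread("pics/s22.png")
cv2.imwrite("pics/s22y.png",cv2.resize(im[180:260,265:345],None,fx=8,fy=7,interpolation=cv2.INTER_CUBIC))
E
```

```text
29.95 [391.4 -18.2 138.5] [ 3.141e+00 -1.000e-03 -3.033e+00] [-0.7 -0.4 -0.8] [-0.01  0.01 -0.05] 28.8
crate xy -61.0 -0.1
```

View pics/c22.png

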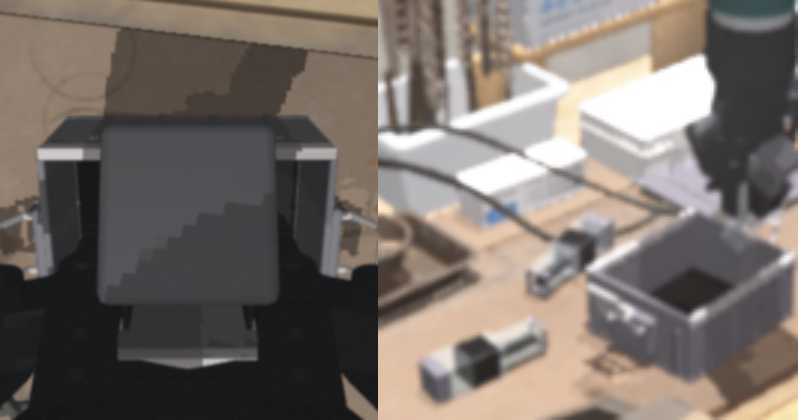

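View pics/s22y.png

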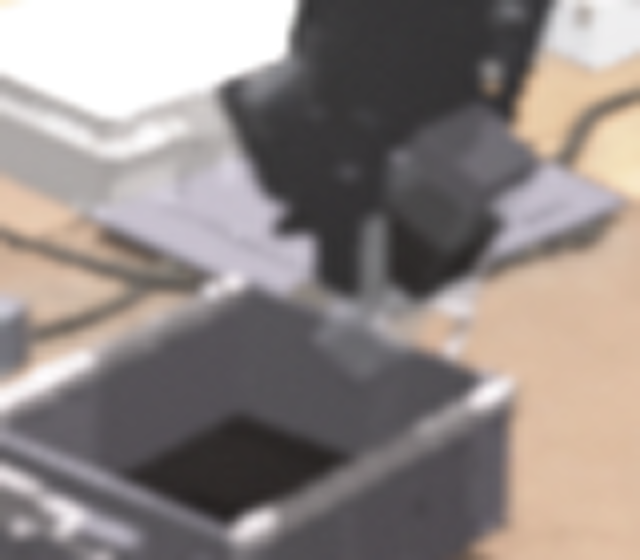

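```bash
python3 - <<'E'
from h import *
im,_=snap("top","t22")
a=cv2.resize(im[200:290,200:300],None,fx=6,fy=6,interpolation=cv2.INTER_CUBIC)
cv2.imwrite("pics/t22z.png",a)
im=cv2.imread("pics/s22.png")
cv2.imwrite("pics/s22x.png",cv2.resize(im[205:245,290:330],None,fx=15,fy=15,interpolation=cv2.INTER_CUBIC))
E
```

```text
(no output)
```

View pics/t22z.png

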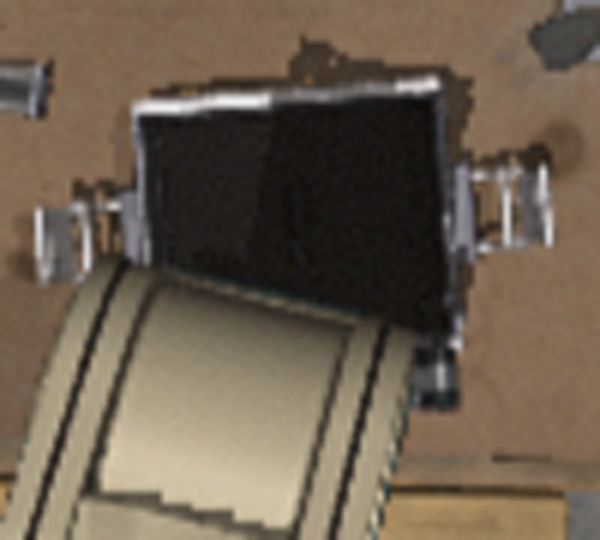

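View pics/s22x.png

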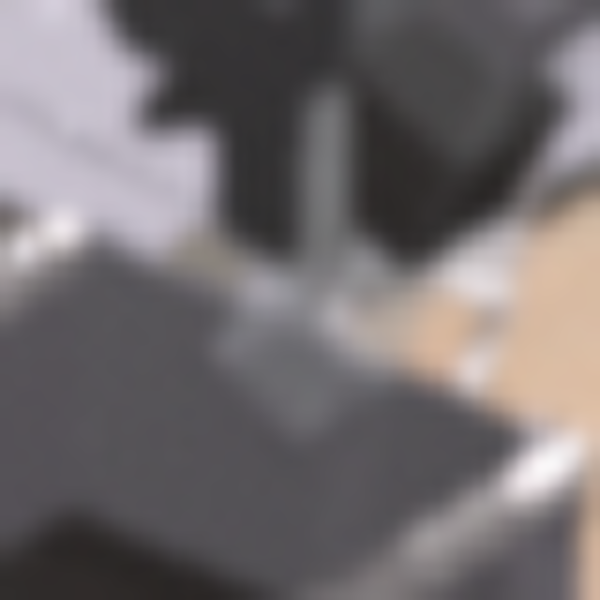

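Call:
apply_moves --targets '[[[0, 0.02, -0.04], 0, -1], [[0, 0.06, -0.03], 0, -1], [[0, 0.02, 0], 0, -1], [[0, 0, 0], 0, -1]]'

```text
t: 30.6
eef_pos: [380.6, 78.0, 206.4]
tool_rot: [-3.142, -0.001, -3.03]
contact_force: [0.3, -0.1, -1.0]
grip_width: 28.7
```

```bash
python3 - <<'E'
from h import *
im,_=snap("wrist","w23")
im3,_=snap("scene","s23")
g=cv2.convertScaleAbs(np.hstack([im[100:400,30:330],cv2.resize(im3[180:280,240:340],None,fx=3,fy=3,interpolation=cv2.INTER_CUBIC)]),alpha=1.8,beta=10)
cv2.imwrite("pics/w23z.png",cv2.resize(g,None,fx=1.33,fy=1.33))
E
```

```text
(no output)
```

View pics/w23z.png

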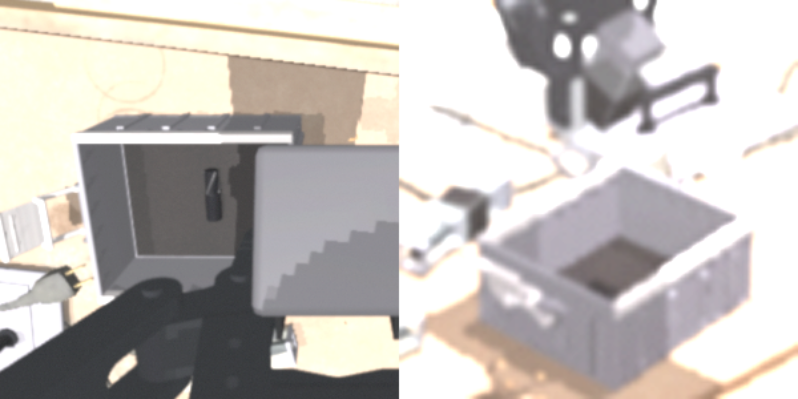

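Call:
apply_moves --targets '[[[-0.013, -0.05, 0.03], 0, -1], [[0, -0.05, 0.03], 0, -1], [[0, 0, 0.04], 0, -1], [[0, 0, 0.02], 0, -1], [[0.005, 0, 0], 0, -1], [[0.006, 0, 0], 0, -1], [[0.006, 0, 0], 0, -1], [[0.006, 0, 0], 0, -1], [[0.006, 0, 0], 0, -1], [[0.006, 0, 0], 0, -1], [[0.005, 0, 0], 0, -1], [[0, 0, 0], 0, -1]]' --squeeze 20

```text
t: 32.2
eef_pos: [382.6, -28.4, 94.3]
tool_rot: [-3.136, 0.034, -3.035]
contact_force: [19.1, 1.9, 7.6]
grip_width: 29.3
```

```bash
python3 look.py 24
```

```text
32.2 [382.6 -28.4  94.3] [-3.136  0.034 -3.035] [19.1  1.9  7.6] [ 0.46 -4.72  0.03] 29.3
crate xy -70.9 -9.3
```

View pics/c24.png

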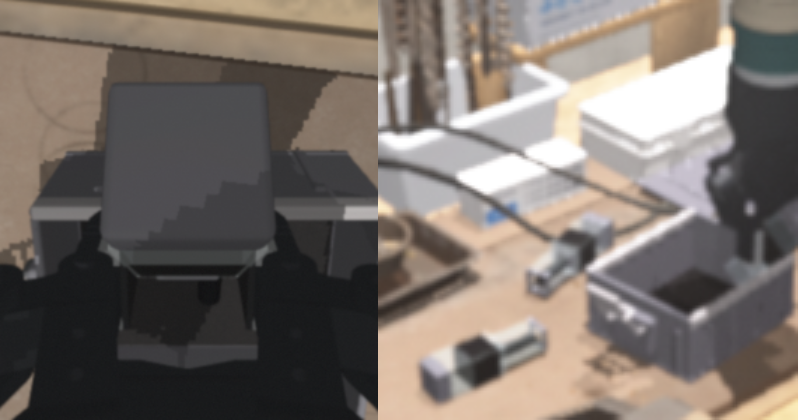

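Call:
apply_moves --targets '[[[0.006, 0, 0.001], 0, -1], [[0.006, 0, 0.002], 0, -1], [[0.005, 0, 0.003], 0, -1], [[0.004, 0, 0.003], 0, -1], [[0, 0, 0.004], 0, -1], [[0, 0, 0.004], 0, -1], [[0, 0, 0.004], 0, -1], [[0, 0, 0.004], 0, -1], [[0, 0, 0], 0, -1]]'

```text
t: 33.42
eef_pos: [348.2, -30.3, 65.5]
tool_rot: [-3.136, 0.006, -3.036]
contact_force: [-6.4, -2.5, 22.9]
grip_width: 28.8
```

```bash
python3 look.py 25
```

```text
33.425 [348.2 -30.3  65.5] [-3.136  0.006 -3.036] [-6.4 -2.5 22.9] [-0.35  0.07 -0.1 ] 28.8
crate xy -105.2 -7.5
```

View pics/c25.png

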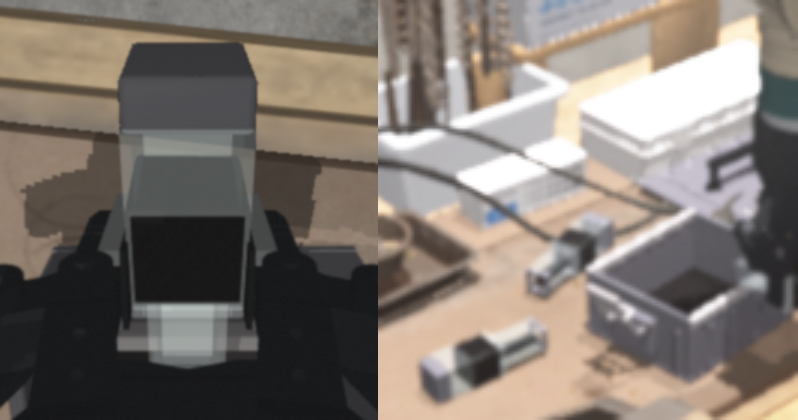

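Call:
apply_moves --targets '[[[0, 0, -0.03], 0, -1], [[-0.01, -0.02, -0.035], 0, -1], [[-0.02, -0.055, 0], 10.5, -1], [[0, 0, 0], 10.5, -1], [[0, 0, 0], 10.5, -1], [[0, 0, 0], 10.5, -1], [[0, 0, 0], 10.5, -1], [[0, 0, 0], 10.5, -1], [[0, 0, 0], 10.5, -1], [[0, 0, 0], 10.5, -1], [[0, 0, 0], 2.3, -1], [[0, 0, 0], 0, -1]]' --squeeze 40

```text
t: 35.02
eef_pos: [381.6, -99.4, 126.6]
tool_rot: [-3.14, -0.001, 1.742]
contact_force: [0.2, 0.6, -2.2]
grip_width: 29.2
```

Call:
apply_moves --targets '[[[-0.05, 0.012, 0], 0, -1], [[-0.05, 0.012, 0.02], 0, -1], [[-0.0445, 0.0103, 0.03], 0, -1], [[0, 0, 0.04], 0, -1], [[0, 0, 0.015], 0, -1], [[0, 0, 0.008], 0, -1], [[0, 0, 0.004], 0, -1], [[0, 0, 0.004], 0, -1], [[0, 0, 0.002], 0, -1], [[0, 0, 0], 0, -1]]' --squeeze 20

```text
t: 36.28
eef_pos: [441.3, -235.3, 4.6]
tool_rot: [3.141, 0.0, 1.744]
contact_force: [0.2, -0.2, -0.6]
grip_width: 29.3
```

```bash
python3 look.py 26
```

```text
36.275 [ 441.3 -235.3    4.6] [3.141 0.    1.744] [ 0.2 -0.2 -0.6] [-0.01 -0.01 -0.01] 29.3
crate xy -34.9 -221.3
```

View pics/c26.png

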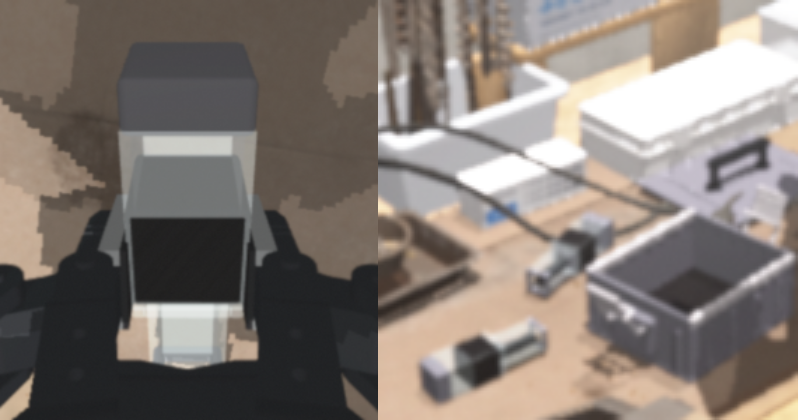

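Call:
apply_moves --targets '[[[0, 0, 0.003], 0, -1], [[0, 0, 0], 0, -1], [[0, 0, 0], 0, -0.2], [[0, 0, 0], 0, 0], [[0, 0, 0], 0, 0.1], [[0, 0, 0], 0, 0.1], [[0, 0, -0.03], 0, 0.1], [[0, 0, -0.06], 0, 0.1], [[0.03, 0, -0.06], 0, 0.1], [[0, 0, 0], 0, 0.1]]'

```text
t: 37.62
eef_pos: [439.1, -208.7, 152.0]
tool_rot: [3.134, 0.006, 1.745]
contact_force: [0.1, -0.5, -0.7]
grip_width: 46.7
```

```bash
python3 look.py 27;python3 - <<'E'
from h import *
im,_=snap("top","t27")
cv2.imwrite("pics/t27z.png",cv2.resize(im[165:285,150:370],None,fx=3.6,fy=3.6,interpolation=cv2.INTER_CUBIC))
E
```

```text
37.625 [ 439.1 -208.7  152. ] [3.134 0.006 1.745] [ 0.1 -0.5 -0.7] [-0.04  0.02 -0.02] 46.7
crate xy -34.1 -194.6
```

View pics/w27.png

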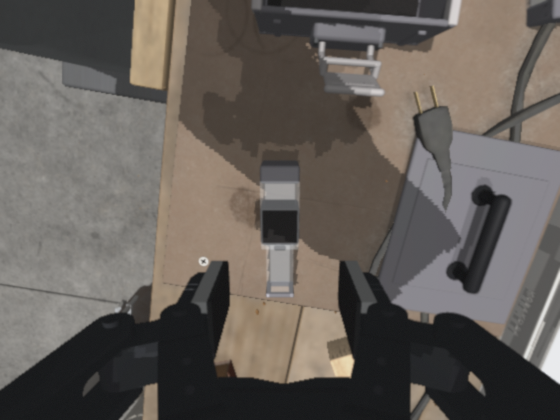

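View pics/t27z.png

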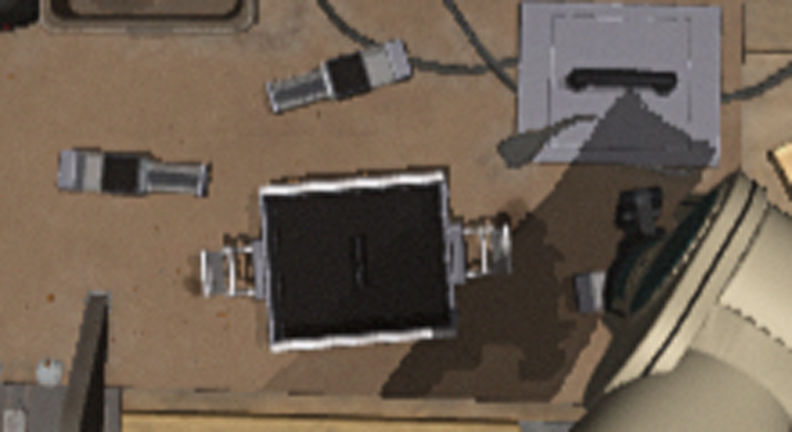

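Call:
apply_moves --targets '[[[0, 0, -0.04], -10.7, 0.1], [[0, 0, -0.01], -10.7, 0.1], [[0, 0, 0], -10.7, 0.1], [[0, 0, 0], -10.7, 0.1], [[0, 0, 0], -10.7, 0.1], [[0, 0, 0], -10.7, 0.1], [[0, 0, 0], -10.7, 0.1], [[0, 0, 0], -10.7, 0.1], [[0, 0, 0], -10.7, 0.1], [[0, 0, 0], -10.7, 0.1], [[0, 0, 0], -10.7, 0.1], [[0, 0, 0], -10.7, 0.1], [[0, 0, 0], -10.7, 0.1], [[0, 0, 0], -10.7, 0.1], [[0, 0, 0], -10.7, 0.1], [[0, 0, 0], -10.7, 0.1], [[0, 0, 0], -10.7, 0.1], [[0, 0, 0], -5.6, 0.1], [[0, 0, 0], 0, 0.1]]'

```text
t: 40.15
eef_pos: [435.1, -207.4, 194.9]
tool_rot: [3.139, 0.003, -1.269]
contact_force: [1.1, 0.2, -0.1]
grip_width: 47.1
```

Call:
apply_moves --targets '[[[-0.026, -0.043, 0], 0, 0.1], [[-0.026, -0.043, 0], 0, 0.1], [[-0.026, -0.043, 0], 0, 0.1], [[-0.026, -0.043, 0], 0, 0.1], [[-0.027, -0.042, 0.02], 0, 0.1], [[0, 0, 0], 0, 0.1], [[0, 0, 0], 0, 0.1]]'

```text
t: 41.02
eef_pos: [600.2, -18.9, 175.8]
tool_rot: [3.139, 0.001, -1.268]
contact_force: [-0.2, -0.4, -0.6]
grip_width: 47.0
```

```bash
python3 look.py 28
```

```text
41.025 [600.2 -18.9 175.8] [ 3.139e+00  1.000e-03 -1.268e+00] [-0.2 -0.4 -0.6] [-0.03 -0.01 -0.  ] 47.0
crate xy 146.6 -23.4
```

View pics/w28.png

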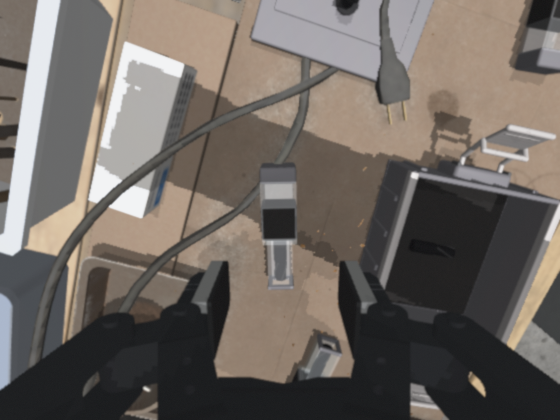

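```bash
cat > tube.py <<'E'
from h import *
import sys
k=sys.argv[1]; s=list(map(float,sys.argv[2].split(','))); m=list(map(float,sys.argv[3].split(',')))
pos=np.array(list(map(float,sys.argv[4].split(','))));rot=np.array(list(map(float,sys.argv[5].split(','))))
cp=campose("wrist",dict(eef_pos=pos,tool_rot=rot))
S=px2pt(cp,[s],30)[0];M=px2pt(cp,[m],26)[0]
d=S-M;L=np.hypot(*d[:2]);print("sleeve",S.round(1),"mouth",M.round(1),"len",L.round(1),"yaw away from mouth",np.degrees(np.arctan2(d[1],d[0])).round(1))
R=Rn.from_euler('xyz',rot).as_matrix();print("tool delta of sleeve",(R.T@(S-pos)).round(1), "tool yaw",np.degrees(rot[2]).round(1))
E
python3 - <<'E'
import cv2
im=cv2.imread("pics/w28.png")
cv2.imwrite("pics/w28a.png",cv2.resize(im[155:305,240:320],None,fx=5,fy=4,interpolation=cv2.INTER_CUBIC))
E
```

```text
(no output)
```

View pics/w28a.png

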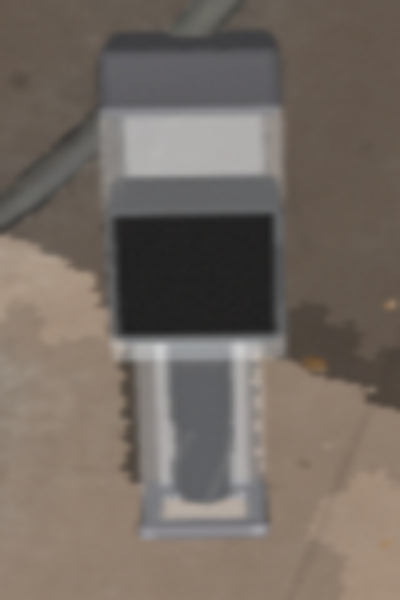

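```bash
python3 tube.py 28 279.2,224 280.8,288 600.2,-18.9,175.8 3.139,.001,-1.268
```

```text
sleeve [597.    3.1  30. ] mouth [577.3  62.2  26. ] len 62.3 yaw away from mouth -71.5
tool delta of sleeve [-21.8  -3.9 145.8] tool yaw -72.7
```

Call:
apply_moves --targets '[[[-0.022, -0.004, 0.05], -1.2, 0.1], [[0, 0, 0.06], 0, 0.1], [[0, 0, 0.04], 0, 0.1], [[0, 0, 0.015], 0, 0.1], [[0, 0, 0.0075], 0, 0.1], [[0, 0, 0], 0, 0.1]]'

```text
t: 41.88
eef_pos: [599.7, 3.0, 5.9]
tool_rot: [-3.14, -0.001, -1.247]
contact_force: [-0.5, -0.4, 0.5]
grip_width: 47.2
```

```bash
python3 look.py 29
```

```text
41.875 [599.7   3.    5.9] [-3.140e+00 -1.000e-03 -1.247e+00] [-0.5 -0.4  0.5] [-0.    0.02 -0.  ] 47.2
crate xy 148.4 -1.6
```

View pics/c29.png

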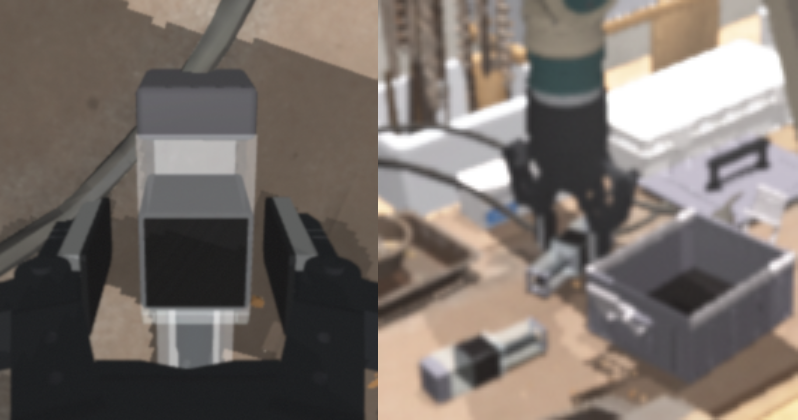

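Call:
apply_moves --targets '[[[0, 0.0025, 0.0025], 0, 0.1], [[0, 0, 0], 0, -1], [[0, 0, 0], 0, -1], [[0, 0, 0], 0, -1], [[0, 0, 0], 0, -1], [[0, 0, -0.02], 0, -1], [[0, 0, -0.05], 0, -1], [[0, 0, -0.06], 0, -1], [[0, 0, -0.02], 10.3, -1], [[0, 0, 0], 10.3, -1], [[0, 0, 0], 10.3, -1], [[0, 0, 0], 10.3, -1], [[0, 0, 0], 10.3, -1], [[0, 0, 0], 10.3, -1], [[0, 0, 0], 10.3, -1], [[0, 0, 0], 10.3, -1], [[0, 0, 0], 10.3, -1], [[0, 0, 0], 9.7, -1], [[0, 0, 0], 0, -1]]' --squeeze 45

```text
t: 44.35
eef_pos: [595.0, 2.7, 151.0]
tool_rot: [3.141, -0.003, -3.031]
contact_force: [0.1, -0.1, -1.2]
grip_width: 29.2
```

```bash
python3 look.py 30
```

```text
44.35 [595.    2.7 151. ] [ 3.141e+00 -3.000e-03 -3.031e+00] [ 0.1 -0.1 -1.2] [-0.01 -0.   -0.04] 29.2
crate xy 143.7 -1.3
```

View pics/c30.png

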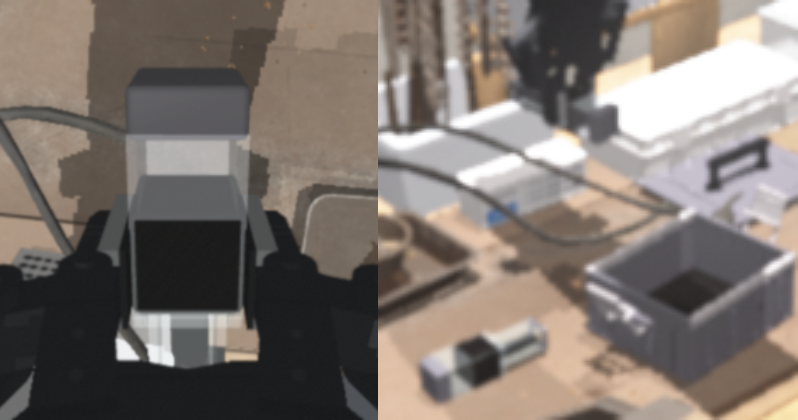

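Call:
apply_moves --targets '[[[0.054, 0, 0], 0, -1], [[0.054, 0.001, 0], 0, -1], [[0.052, 0, 0.02], 0, -1], [[0, 0, 0.04], 0, -1], [[0, 0, 0.02], 0, -1], [[0, 0, 0], 0, -1], [[0, 0, 0.004], 0, -1], [[0, 0, 0.004], 0, -1], [[0, 0, 0.004], 0, -1], [[0, 0, 0.003], 0, -1], [[0, 0, 0.003], 0, -1], [[0, 0, 0], 0, -1]]' --squeeze 20

```text
t: 45.95
eef_pos: [442.2, -13.6, 58.0]
tool_rot: [-3.141, 0.009, -3.033]
contact_force: [1.6, 3.1, 14.8]
grip_width: 29.1
```

```bash
python3 look.py 31
```

```text
45.95 [442.2 -13.6  58. ] [-3.141  0.009 -3.033] [ 1.6  3.1 14.8] [ 0.56  0.4  -0.15] 29.1
crate xy -10.0 -1.0
```

View pics/c31.png

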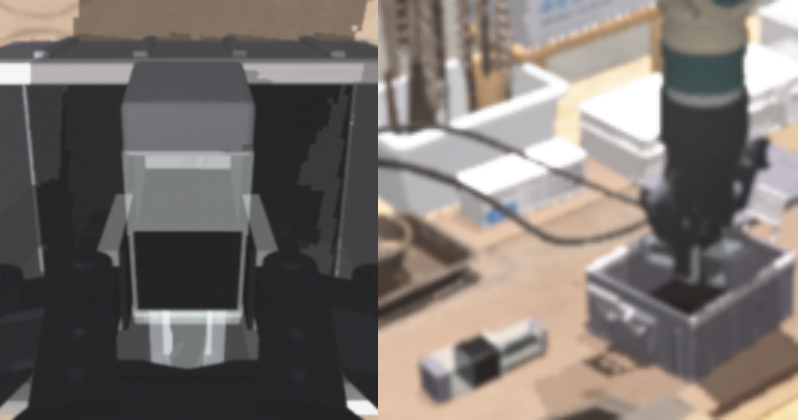

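Call:
apply_moves --targets '[[[0.004, 0, -0.01], 0, -1], [[0.006, 0, -0.002], 0, -1], [[0, 0, 0], 0, -1], [[0, 0, 0.004], 0, -1], [[0.002, 0, 0.004], 0, -1], [[0.002, 0, 0.004], 0, -1], [[0.001, 0, 0.004], 0, -1], [[0.001, 0, 0.004], 0, -1], [[0, 0, 0], 0, -1]]'

```text
t: 47.18
eef_pos: [429.9, -14.6, 51.1]
tool_rot: [3.14, 0.016, -3.033]
contact_force: [4.2, 7.6, 22.1]
grip_width: 29.6
```

```bash
python3 look.py 32
```

```text
47.175 [429.9 -14.6  51.1] [ 3.14   0.016 -3.033] [ 4.2  7.6 22.1] [ 1.41 -0.25 -0.21] 29.6
crate xy -22.3 -0.7
```

View pics/c32.png

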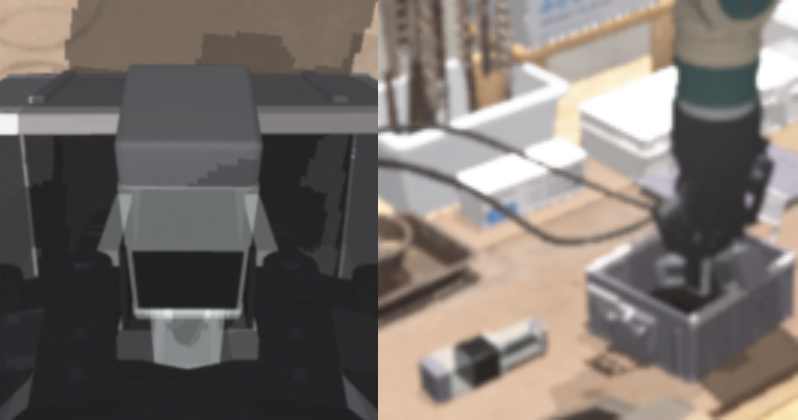

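Call:
apply_moves --targets '[[[0.001, 0, 0.004], 0, -1], [[0.001, 0, 0.004], 0, -1], [[0.001, 0, 0.003], 0, -1], [[0, 0, 0], 0, -1]]'

```text
t: 47.78
eef_pos: [430.7, -14.7, 42.5]
tool_rot: [3.139, 0.023, -3.033]
contact_force: [4.6, 10.0, 36.5]
grip_width: 29.2
```

```bash
python3 look.py 33
```

```text
47.775 [430.7 -14.7  42.5] [ 3.139  0.023 -3.033] [ 4.6 10.  36.5] [ 1.96 -0.24 -0.22] 29.2
crate xy -21.6 -0.9
```

View pics/c33.png

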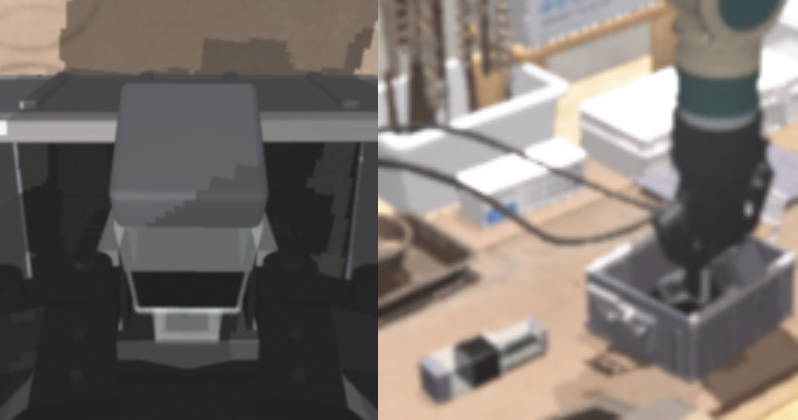

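Call:
apply_moves --targets '[[[0, 0, -0.016], 0, -1], [[-0.024, 0, 0], 0, -1], [[-0.006, 0, -0.002], 0, -1], [[-0.006, 0, -0.004], 0, -1], [[-0.006, 0, -0.004], 0, -1], [[-0.006, 0, -0.004], 0, -1], [[-0.005, 0, -0.004], 0, -1], [[0, 0, -0.003], 0, -1]]'

```text
t: 48.88
eef_pos: [457.4, -9.7, 66.6]
tool_rot: [3.14, -0.026, -3.034]
contact_force: [-12.0, -2.2, -8.5]
grip_width: 28.9
```

```bash
python3 look.py 34
```

```text
48.875 [457.4  -9.7  66.6] [ 3.14  -0.026 -3.034] [-12.   -2.2  -8.5] [-0.68  3.14 -0.04] 28.9
crate xy 5.6 1.2
```

View pics/c34.png

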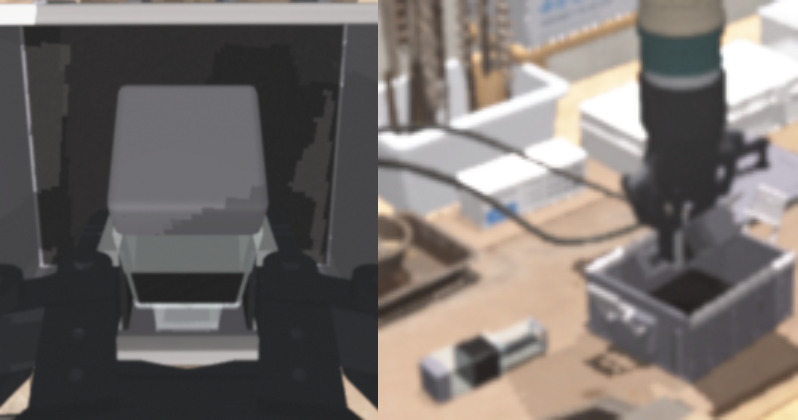

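Call:
apply_moves --targets '[[[0.008, 0, 0.008], 0, -1], [[0, 0, 0.008], 0, -1], [[-0.008, 0, 0], 0, -1], [[-0.007, 0, -0.003], 0, -1], [[-0.007, 0, -0.004], 0, -1], [[-0.007, 0, -0.005], 0, -1], [[-0.005, 0, -0.005], 0, -1], [[0, 0, -0.003], 0, -1]]'

```text
t: 49.98
eef_pos: [482.8, -6.9, 70.4]
tool_rot: [3.14, -0.027, -3.034]
contact_force: [-13.1, -2.2, -9.3]
grip_width: 29.1
```

```bash
python3 look.py 35
```

```text
49.975 [482.8  -6.9  70.4] [ 3.14  -0.027 -3.034] [-13.1  -2.2  -9.3] [-0.58  3.41 -0.07] 29.1
crate xy 31.1 1.2
```

View pics/c35.png

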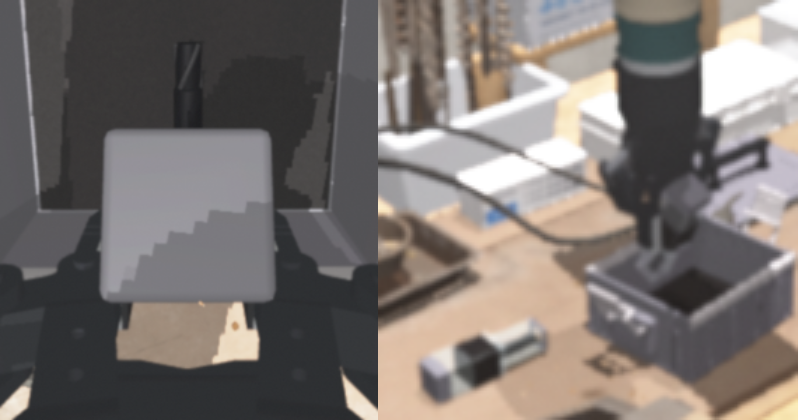

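Call:
apply_moves --targets '[[[0.008, 0, -0.03], 0, -1], [[0.01, 0, -0.04], 0, -1], [[0.04, -0.001, 0], 0, -1], [[0.035, 0, 0], 0, -1], [[0, 0, 0], 0, -1], [[0, 0, 0], 0, -1]]' --squeeze 70

```text
t: 50.82
eef_pos: [405.0, -18.3, 146.4]
tool_rot: [-3.141, 0.002, -3.034]
contact_force: [0.2, -0.8, -0.5]
grip_width: 29.3
```

```bash
python3 look.py 36;  python3 - <<'E'
import cv2
im=cv2.imread("pics/s36.png")
cv2.imwrite("pics/s36y.png",cv2.resize(im[185:230,285:335],None,fx=12,fy=12,interpolation=cv2.INTER_CUBIC))
E
```

```text
50.825 [405.  -18.3 146.4] [-3.141e+00  2.000e-03 -3.034e+00] [ 0.2 -0.8 -0.5] [-0.02 -0.03 -0.02] 29.3
crate xy -47.4 -1.7
```

View pics/s36y.png

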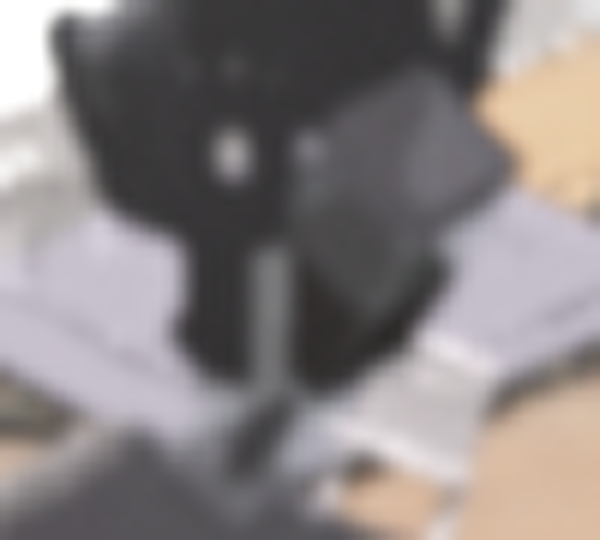

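Call:
apply_moves --targets '[[[0.0145, 0.001, 0.01], 0, -1], [[0, 0, 0.018], 0, -1], [[0, 0, 0], 0, -1], [[0, 0, 0.004], 0, -1], [[0, 0, 0.003], 0, -1], [[0, 0, 0], 0, -1]]'

```text
t: 51.68
eef_pos: [390.0, -18.7, 111.2]
tool_rot: [-3.142, 0.0, -3.033]
contact_force: [0.6, 0.7, -1.4]
grip_width: 29.0
```

Call:
apply_moves --targets '[[[0, 0, 0.003], 0, -1], [[0, 0, 0], 0, -1]]'

```text
t: 51.92
eef_pos: [389.5, -18.7, 108.0]
tool_rot: [3.141, -0.0, -3.033]
contact_force: [0.2, -0.0, -0.5]
grip_width: 29.2
```

Call:
apply_moves --targets '[[[0, 0, 0.002], 0, -1], [[0, 0, 0], 0, -1]]'

```text
t: 52.18
eef_pos: [389.5, -18.7, 106.0]
tool_rot: [3.141, -0.0, -3.033]
contact_force: [0.6, 0.8, -1.3]
grip_width: 29.1
```

Call:
apply_moves --targets '[[[0, 0, 0.002], 0, -1], [[0, 0, 0], 0, -1]]'

```text
t: 52.42
eef_pos: [389.5, -18.7, 104.0]
tool_rot: [3.141, -0.0, -3.033]
contact_force: [0.0, 0.2, -0.7]
grip_width: 29.1
```

Call:
apply_moves --targets '[[[0, 0, 0.003], 0, -1], [[0, 0, 0], 0, -1]]'

```text
t: 52.68
eef_pos: [390.3, -18.8, 101.2]
tool_rot: [-3.142, 0.001, -3.033]
contact_force: [1.4, 0.3, -1.5]
grip_width: 29.2
```

```bash
python3 look.py 37;  python3 - <<'E'
import cv2
im=cv2.imread("pics/s37.png")
cv2.imwrite("pics/s37y.png",cv2.resize(im[195:250,285:345],None,fx=12,fy=10,interpolation=cv2.INTER_CUBIC))
E
```

```text
52.675 [390.3 -18.8 101.2] [-3.142e+00  1.000e-03 -3.033e+00] [ 1.4  0.3 -1.5] [ 0.   -0.31  0.03] 29.2
crate xy -62.1 -0.6
```

View pics/s37y.png

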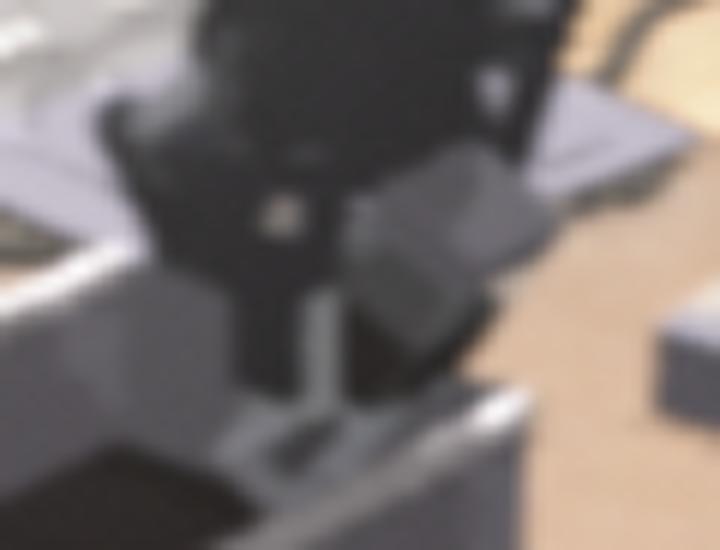

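View pics/c37.png

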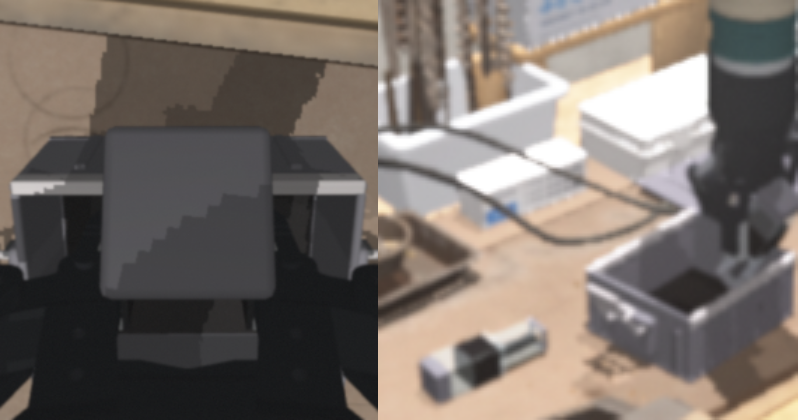

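Call:
apply_moves --targets '[[[0, 0, -0.015], 0, -1], [[0.0045, 0, 0], 0, -1], [[0, 0, 0], 0, -1], [[0, 0, 0.006], 0, -1], [[0, 0, 0.003], 0, -1], [[0, 0, 0], 0, -1]]'

```text
t: 53.52
eef_pos: [384.6, -19.1, 106.4]
tool_rot: [3.141, -0.002, -3.033]
contact_force: [0.3, -0.5, -1.7]
grip_width: 28.9
```

Call:
apply_moves --targets '[[[0, 0, 0.002], 0, -1], [[0, 0, 0], 0, -1]]'

```text
t: 53.78
eef_pos: [385.2, -19.2, 105.0]
tool_rot: [3.142, -0.0, -3.033]
contact_force: [0.7, 0.8, -1.2]
grip_width: 28.9
```

Call:
apply_moves --targets '[[[0, 0, 0.002], 0, -1], [[0, 0, 0], 0, -1]]'

```text
t: 54.02
eef_pos: [385.6, -19.3, 104.0]
tool_rot: [-3.141, 0.001, -3.033]
contact_force: [-3.1, 0.5, 5.1]
grip_width: 28.9
```

Call:
apply_moves --targets '[[[0, 0, 0.002], 0, -1], [[0, 0, 0], 0, -1]]'

```text
t: 54.28
eef_pos: [385.8, -19.3, 103.7]
tool_rot: [-3.141, 0.0, -3.033]
contact_force: [-7.5, 0.6, 19.9]
grip_width: 28.9
```

Call:
apply_moves --targets '[[[0, 0, -0.03], 0, -1], [[0, 0, -0.01], 0, -1], [[0, 0, 0], 0, -1], [[0, 0, 0.011], 0, -1], [[0, 0, 0.032], 0, -1], [[0, 0, -0.032], 0, -1], [[0, 0, -0.011], 0, -1], [[0, 0, 0], 0, -1]]'

```text
t: 55.28
eef_pos: [385.2, -19.2, 140.6]
tool_rot: [-3.142, 0.0, -3.033]
contact_force: [-0.6, 0.4, -1.0]
grip_width: 28.8
```

```bash
python3 look.py 38;  python3 - <<'E'
import cv2
im=cv2.imread("pics/s38.png")
cv2.imwrite("pics/s38y.png",cv2.resize(im[185:240,285:345],None,fx=12,fy=10,interpolation=cv2.INTER_CUBIC))
E
```

```text
55.275 [385.2 -19.2 140.6] [-3.142  0.    -3.033] [-0.6  0.4 -1. ] [ 0.03  0.03 -0.  ] 28.8
crate xy -67.2 -0.5
```

View pics/s38y.png

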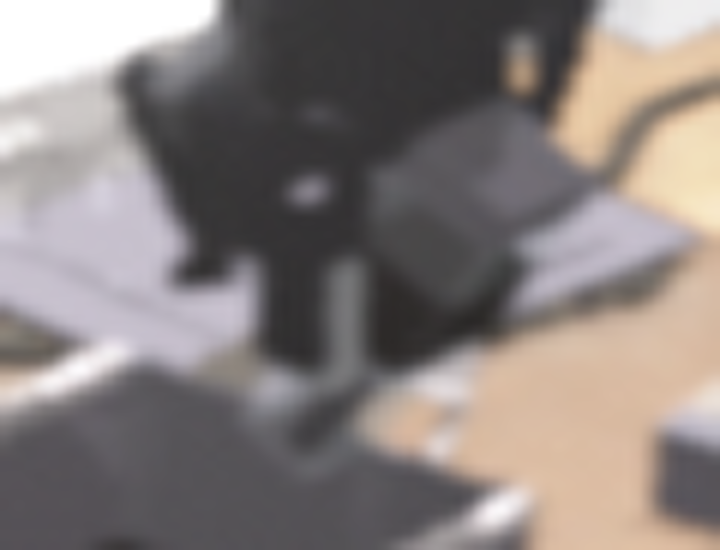

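Call:
apply_moves --targets '[[[0, 0, 0.011], 0, -1], [[0, 0, 0.033], 0, -1], [[0, 0, -0.033], 0, -1], [[0, 0, -0.011], 0, -1], [[0, 0, 0], 0, -1], [[0, 0, 0.011], 0, -1], [[0, 0, 0.033], 0, -1], [[0, 0, -0.033], 0, -1], [[0, 0, -0.011], 0, -1], [[0, 0, 0], 0, -1]]'

```text
t: 56.62
eef_pos: [385.6, -19.3, 141.0]
tool_rot: [-3.141, 0.001, -3.033]
contact_force: [0.5, -0.3, -0.7]
grip_width: 29.0
```

```bash
python3 look.py 39;  python3 - <<'E'
import cv2,numpy as np
im=cv2.imread("pics/s39.png");c=cv2.imread("pics/c39.png")
cv2.imwrite("pics/s39y.png",np.hstack([c[:,:378],cv2.resize(im[185:227,290:332],None,fx=10,fy=10,interpolation=cv2.INTER_CUBIC)]))
E
```

```text
56.625 [385.6 -19.3 141. ] [-3.141e+00  1.000e-03 -3.033e+00] [ 0.5 -0.3 -0.7] [-0.01 -0.03 -0.03] 29.0
crate xy -66.8 -0.6
```

View pics/s39y.png

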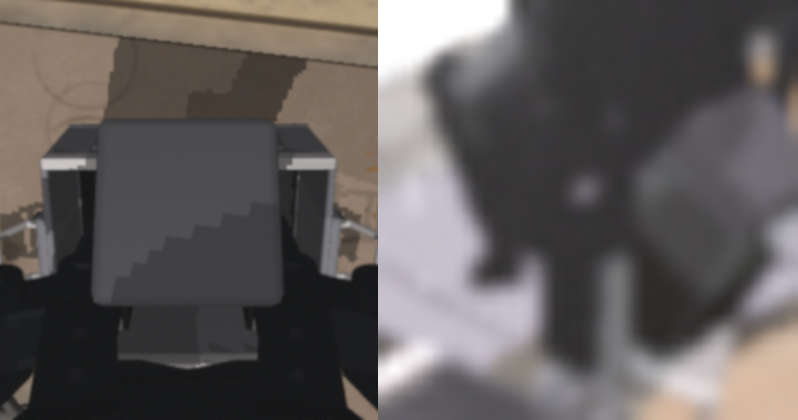

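```bash
python3 - <<'E'
import cv2,numpy as np
im=cv2.imread("pics/s39.png")
cv2.imwrite("pics/s39x.png",cv2.resize(im[190:245,285:345],None,fx=12,fy=10,interpolation=cv2.INTER_CUBIC))
E
```

```text
(no output)
```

View pics/s39x.png

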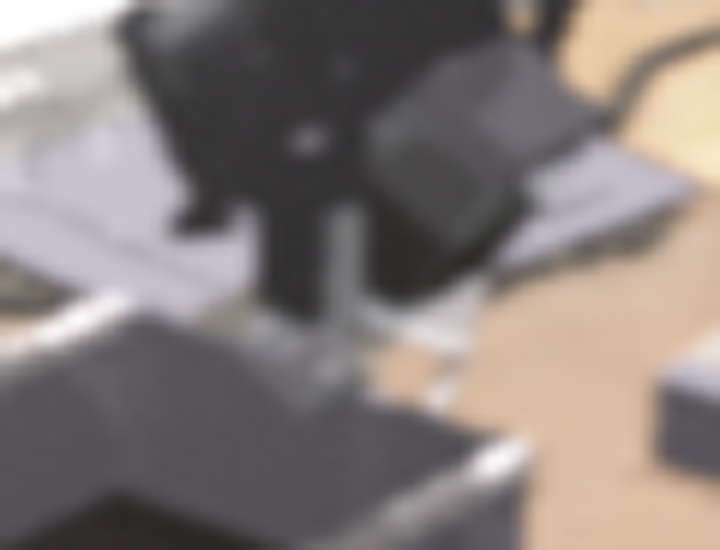

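Call:
apply_moves --targets '[[[0, 0.03, -0.04], 0, -1], [[0, 0.06, -0.02], 0, -1], [[0, 0.01, 0], 0, -1], [[0, 0, 0], 0, -1]]'

```text
t: 57.22
eef_pos: [373.7, 79.7, 199.8]
tool_rot: [-3.141, -0.002, -3.031]
contact_force: [0.6, -1.0, -1.5]
grip_width: 28.9
```

```bash
python3 look.py 40; python3 - <<'E'
from h import *
im=cv2.imread("pics/w40.png");im3=cv2.imread("pics/s40.png")
g=cv2.convertScaleAbs(np.hstack([im[100:400,30:330],cv2.resize(im3[180:280,240:340],None,fx=3,fy=3,interpolation=cv2.INTER_CUBIC)]),alpha=1.8,beta=10)
cv2.imwrite("pics/w40z.png",cv2.resize(g,None,fx=1.33,fy=1.33))
E
```

```text
57.225 [373.7  79.7 199.8] [-3.141e+00 -2.000e-03 -3.031e+00] [ 0.6 -1.  -1.5] [ 0.02 -0.04 -0.07] 28.9
crate xy -68.0 99.1
```

View pics/w40z.png

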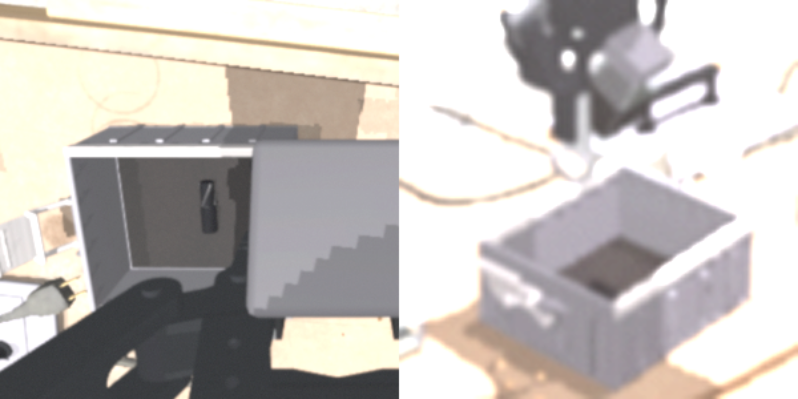

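Call:
apply_moves --targets '[[[0, 0.055, 0], 0, -1], [[0, 0, 0], 0, -1]]'

```text
t: 57.58
eef_pos: [367.9, 135.0, 200.0]
tool_rot: [3.141, -0.002, -3.031]
contact_force: [-0.1, -0.3, -1.2]
grip_width: 29.1
```

```bash
python3 look.py 41; python3 - <<'E'
from h import *
im=cv2.imread("pics/w41.png");t,_=snap("top","t41")
g=cv2.convertScaleAbs(np.hstack([im[100:400,0:300],cv2.resize(t[205:275,210:290],(300,300),interpolation=cv2.INTER_CUBIC)]),alpha=1.8,beta=10)
cv2.imwrite("pics/w41z.png",cv2.resize(g,None,fx=1.33,fy=1.33))
E
```

```text
57.575 [367.9 135.  200. ] [ 3.141e+00 -2.000e-03 -3.031e+00] [-0.1 -0.3 -1.2] [-0.07 -0.02 -0.04] 29.1
crate xy -67.8 154.7
```

View pics/w41z.png

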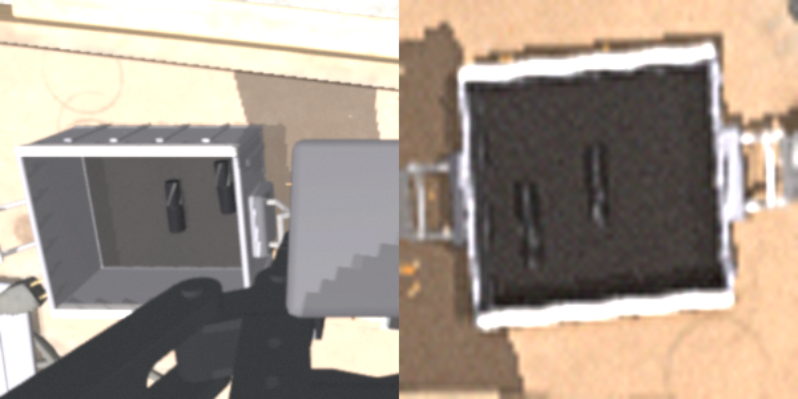

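Call:
apply_moves --targets '[[[-0.01, -0.055, 0], 0, -1], [[-0.012, -0.055, 0.02], 0, -1], [[0, -0.046, 0.03], 0, -1], [[0, 0, 0.04], 0, -1], [[0, 0, 0.024], 0, -1], [[0.005, 0, 0], 0, -1], [[0.006, 0, 0], 0, -1], [[0.006, 0, 0], 0, -1], [[0.006, 0, 0], 0, -1], [[0.006, 0, 0], 0, -1], [[0.006, 0, 0], 0, -1], [[0.005, 0, 0], 0, -1], [[0.006, 0, 0.001], 0, -1], [[0.006, 0, 0.002], 0, -1], [[0.005, 0, 0.002], 0, -1], [[0.004, 0, 0.003], 0, -1], [[0, 0, 0], 0, -1]]' --squeeze 20

```text
t: 59.85
eef_pos: [344.9, -24.8, 77.9]
tool_rot: [3.141, -0.003, -3.034]
contact_force: [-0.2, -0.4, -1.2]
grip_width: 29.2
```

```bash
python3 look.py 42
```

```text
59.85 [344.9 -24.8  77.9] [ 3.141e+00 -3.000e-03 -3.034e+00] [-0.2 -0.4 -1.2] [-0.02 -0.08 -0.04] 29.2
crate xy -107.9 -1.6
```

View pics/c42.png

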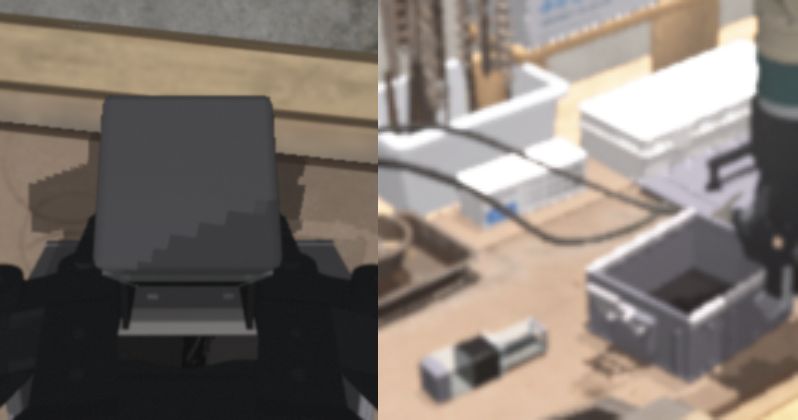

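Call:
apply_moves --targets '[[[0, 0, -0.045], 0, -1], [[-0.05, 0, 0], 0, -1], [[-0.012, 0, 0.02], 0, -1], [[0, 0, 0.027], 0, -1], [[0, 0, 0], 0, -1], [[0.006, 0, 0], 0, -1], [[0.006, 0, 0], 0, -1], [[0.006, 0, 0], 0, -1], [[0.006, 0, 0], 0, -1], [[0.006, 0, 0], 0, -1], [[0.006, 0, 0], 0, -1], [[0.005, 0, 0], 0, -1], [[0, 0, 0], 0, -1]]'

```text
t: 61.58
eef_pos: [385.8, -24.5, 84.8]
tool_rot: [-3.138, 0.038, -3.033]
contact_force: [20.8, 3.5, 5.2]
grip_width: 29.2
```

```bash
python3 look.py 43
```

```text
61.575 [385.8 -24.5  84.8] [-3.138  0.038 -3.033] [20.8  3.5  5.2] [ 0.96 -5.04  0.05] 29.2
crate xy -67.2 -5.8
```

View pics/c43.png

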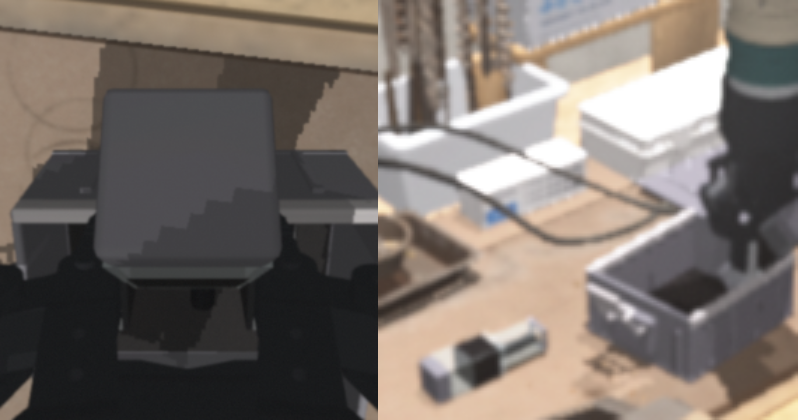

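Call:
apply_moves --targets '[[[0.006, 0, 0.003], 0, -1], [[0.006, 0, 0.003], 0, -1], [[0.005, 0, 0.003], 0, -1], [[0.004, 0, 0.003], 0, -1], [[0, 0, 0.003], 0, -1], [[0, 0, 0], 0, -1]]'

```text
t: 62.42
eef_pos: [363.1, -27.7, 70.6]
tool_rot: [-3.135, 0.032, -3.033]
contact_force: [9.9, 2.3, 24.5]
grip_width: 29.0
```

```bash
python3 look.py 44
```

```text
62.425 [363.1 -27.7  70.6] [-3.135  0.032 -3.033] [ 9.9  2.3 24.5] [ 0.61 -3.17  0.07] 29.0
crate xy -90.1 -6.5
```

View pics/c44.png

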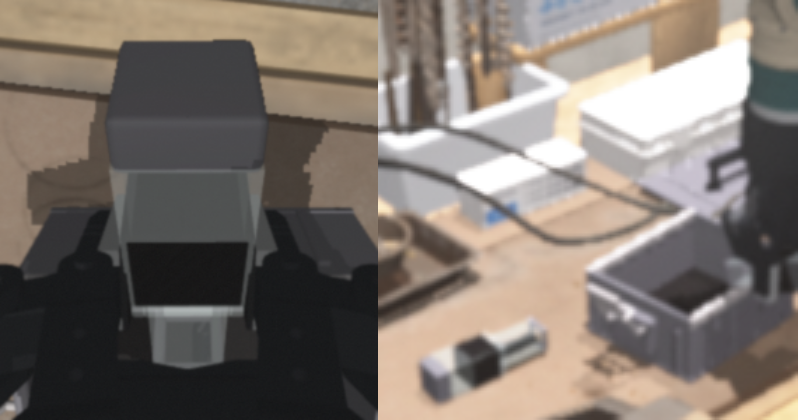

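Call:
apply_moves --targets '[[[0, 0, 0.004], 0, -1], [[0, 0, 0.004], 0, -1], [[0, 0, 0.004], 0, -1], [[0, 0, 0.003], 0, -1], [[0, 0, 0], 0, -1]]'

```text
t: 63.15
eef_pos: [354.6, -28.2, 52.2]
tool_rot: [-3.134, 0.014, -3.035]
contact_force: [0.5, -3.5, 22.4]
grip_width: 29.3
```

```bash
python3 look.py 45
```

```text
63.15 [354.6 -28.2  52.2] [-3.134  0.014 -3.035] [ 0.5 -3.5 22.4] [-0.54 -0.86 -0.14] 29.3
crate xy -98.6 -6.1
```

View pics/c45.png

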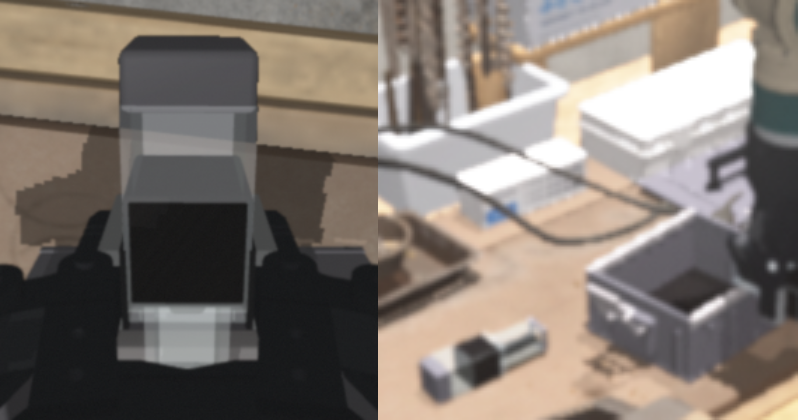

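Call:
apply_moves --targets '[[[0, 0, -0.05], 0, -1], [[0, 0, -0.05], 0, -1], [[-0.035, 0.001, 0], -10.2, -1], [[0, 0, 0], -10.2, -1], [[0, 0, 0], -10.2, -1], [[0, 0, 0], -10.2, -1], [[0, 0, 0], -10.2, -1], [[0, 0, 0], -10.2, -1], [[0, 0, 0], -10.2, -1], [[0, 0, 0], -10.2, -1], [[0, 0, 0], -10.2, -1], [[0, 0, 0], -10.2, -1], [[0, 0, 0], 0, -1]]' --squeeze 40

```text
t: 64.88
eef_pos: [380.9, -20.4, 147.2]
tool_rot: [-3.141, -0.0, -1.255]
contact_force: [0.1, -1.2, -0.3]
grip_width: 28.9
```

Call:
apply_moves --targets '[[[0.011, -0.053, 0], 0, -1], [[0.011, -0.053, 0], 0, -1], [[0.011, -0.053, 0], 0, -1], [[0.012, -0.0535, 0], 0, -1], [[0, 0, 0.05], 0, -1], [[0, 0, 0.05], 0, -1], [[0, 0, 0.03], 0, -1], [[0, 0, 0.009], 0, -1], [[0, 0, 0.005], 0, -1], [[0, 0, 0], 0, -1]]'

```text
t: 66.12
eef_pos: [598.4, 3.1, 4.1]
tool_rot: [-3.14, -0.001, -1.254]
contact_force: [-0.8, 0.6, -1.0]
grip_width: 29.2
```

```bash
python3 look.py 46
```

```text
66.125 [598.4   3.1   4.1] [-3.140e+00 -1.000e-03 -1.254e+00] [-0.8  0.6 -1. ] [-0.04  0.    0.  ] 29.2
crate xy 147.1 -1.3
```

View pics/c46.png

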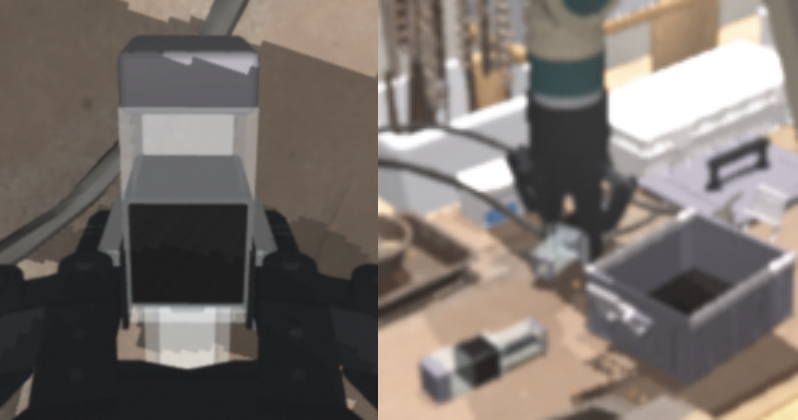

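Call:
apply_moves --targets '[[[0, 0, 0.0025], 0, -1], [[0, 0, 0], 0, -0.3], [[0, 0, 0], 0, -0.2], [[0, 0, 0], 0, -0.1], [[0, 0, 0], 0, 0.1], [[0, 0, 0], 0, 0.1], [[0, 0, -0.03], 0, 0.1], [[0, 0, -0.06], 0, 0.1], [[0.025, 0, -0.06], 0, 0.1], [[0, 0, 0], 0, 0.1]]' --squeeze 20

```text
t: 67.47
eef_pos: [610.2, -21.3, 154.7]
tool_rot: [-3.13, -0.006, -1.255]
contact_force: [-0.1, 0.1, 0.2]
grip_width: 46.8
```

```bash
python3 look.py 47; python3 - <<'E'
from h import *
im=cv2.imread("pics/w47.png");t,_=snap("top","t47")
cv2.imwrite("pics/w47z.png",np.hstack([cv2.resize(im[120:320,200:360],(400,500)),cv2.resize(t[165:285,150:270],(400,500),interpolation=cv2.INTER_CUBIC)]))
E
```

```text
67.475 [610.2 -21.3 154.7] [-3.13  -0.006 -1.255] [-0.1  0.1  0.2] [ 0.06 -0.06  0.02] 46.8
crate xy 156.2 -26.9
```

View pics/w47z.png

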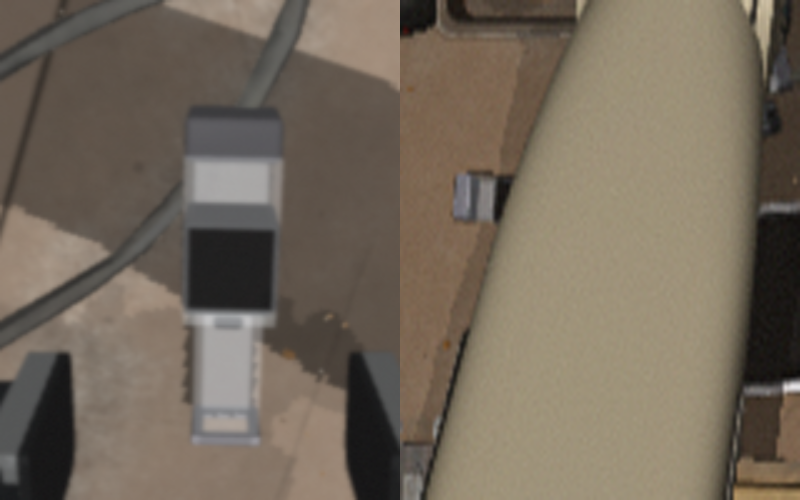

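Call:
apply_moves --targets '[[[0, 0.03, -0.04], 10.6, 0.1], [[0, 0, 0], 10.6, 0.1], [[0, 0, 0], 10.6, 0.1], [[0, 0, 0], 10.6, 0.1], [[0, 0, 0], 10.6, 0.1], [[0, 0, 0], 10.6, 0.1], [[0, 0, 0], 10.6, 0.1], [[0, 0, 0], 10.6, 0.1], [[0, 0, 0], 10.6, 0.1], [[0, 0, 0], 10.6, 0.1], [[0, 0, 0], 10.6, 0.1], [[0, 0, 0], 10.6, 0.1], [[0, 0, 0], 10.6, 0.1], [[0, 0, 0], 10.6, 0.1], [[0, 0, 0], 10.6, 0.1], [[0, 0, 0], 10.6, 0.1], [[0, 0, 0], 10.6, 0.1], [[0, 0, 0], 10.6, 0.1], [[0, 0, 0], 10.6, 0.1]]'

```text
t: 70.0
eef_pos: [574.3, -28.2, 185.2]
tool_rot: [-3.136, -0.001, 1.509]
contact_force: [0.8, -0.1, 0.6]
grip_width: 46.8
```

Call:
apply_moves --targets '[[[0.055, -0.018, 0], 0, 0.1], [[0.056, -0.018, 0], 0, 0.1], [[0.056, -0.018, 0], 0, 0.1], [[0.055, -0.018, 0.01], 0, 0.1], [[0, 0, 0], 0, 0.1], [[0, 0, 0], 0, 0.1]]'

```text
t: 70.75
eef_pos: [515.4, 196.6, 176.3]
tool_rot: [-3.138, 0.002, 1.516]
contact_force: [-0.5, 0.4, -0.0]
grip_width: 46.8
```

```bash
python3 look.py 48; python3 - <<'E'
from h import *
im=cv2.imread("pics/w48.png")
cv2.imwrite("pics/w48a.png",cv2.resize(im[135:325,200:360],None,fx=4,fy=3,interpolation=cv2.INTER_CUBIC))
E
```

```text
70.75 [515.4 196.6 176.3] [-3.138e+00  2.000e-03  1.516e+00] [-0.5  0.4 -0. ] [ 0.03 -0.01 -0.01] 46.8
crate xy 85.5 200.0
```

View pics/w48a.png

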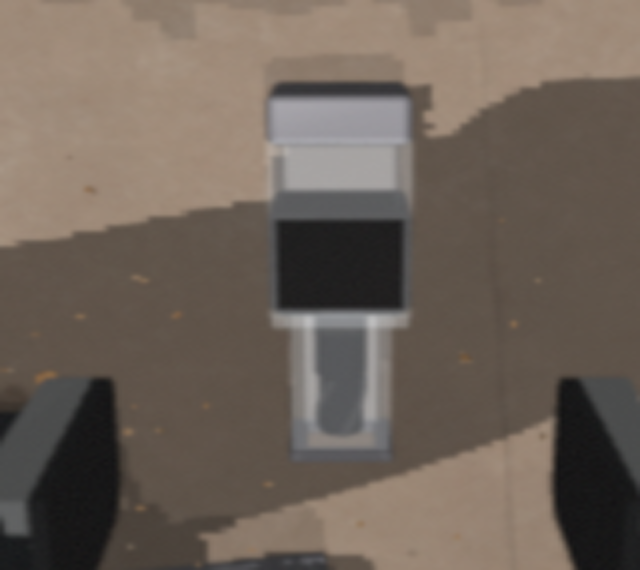

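```bash
python3 tube.py 48 285.25,223 285,287 515.4,196.6,176.3 -3.138,.002,1.516
```

```text
sleeve [515.5 174.7  30. ] mouth [512.  112.4  26. ] len 62.4 yaw away from mouth 86.8
tool delta of sleeve [-21.5   1.9 146.3] tool yaw 86.9
```

Call:
apply_moves --targets '[[[-0.0215, 0.0015, 0.05], 0, 0.1], [[0, 0, 0.06], 0, 0.1], [[0, 0, 0.04], 0, 0.1], [[0, 0, 0.015], 0, 0.1], [[0, 0, 0.0075], 0, 0.1], [[0, 0, 0], 0, 0.1]]'

```text
t: 71.6
eef_pos: [518.4, 175.1, 6.6]
tool_rot: [3.14, -0.001, 1.514]
contact_force: [0.5, -0.5, 0.3]
grip_width: 46.6
```

```bash
python3 look.py 49
```

```text
71.6 [518.4 175.1   6.6] [ 3.140e+00 -1.000e-03  1.514e+00] [ 0.5 -0.5  0.3] [ 0.06 -0.03  0.  ] 46.6
crate xy 86.2 178.4
```

View pics/c49.png

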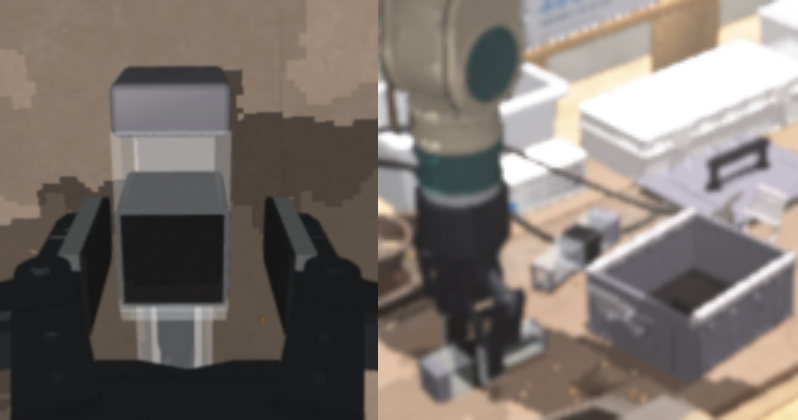

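Call:
apply_moves --targets '[[[0, -0.0045, 0.003], 0, 0.1], [[0, 0, 0], 0, 0.1], [[0, 0, 0], 0, -1], [[0, 0, 0], 0, -1], [[0, 0, 0], 0, -1], [[0, 0, 0], 0, -1], [[0, 0, -0.02], 0, -1], [[0, 0, -0.06], 0, -1], [[0, 0, -0.06], -10, -1], [[0, 0, 0], -10, -1], [[0, 0, 0], -10, -1], [[0, 0, 0], -10, -1], [[0, 0, 0], -10, -1], [[0, 0, 0], -10, -1], [[0, 0, 0], -10, -1], [[0, 0, 0], -10, -1], [[0, 0, 0], -10, -1], [[0, 0, 0], -9.4, -1], [[0, 0, 0], 0, -1]]' --squeeze 45

```text
t: 74.08
eef_pos: [510.9, 175.2, 141.2]
tool_rot: [-3.141, -0.004, -3.035]
contact_force: [0.0, -0.5, -1.4]
grip_width: 29.3
```

```bash
python3 look.py 50
```

```text
74.075 [510.9 175.2 141.2] [-3.141 -0.004 -3.035] [ 0.  -0.5 -1.4] [0.01 0.03 0.  ] 29.3
crate xy 78.7 179.2
```

View pics/c50.png

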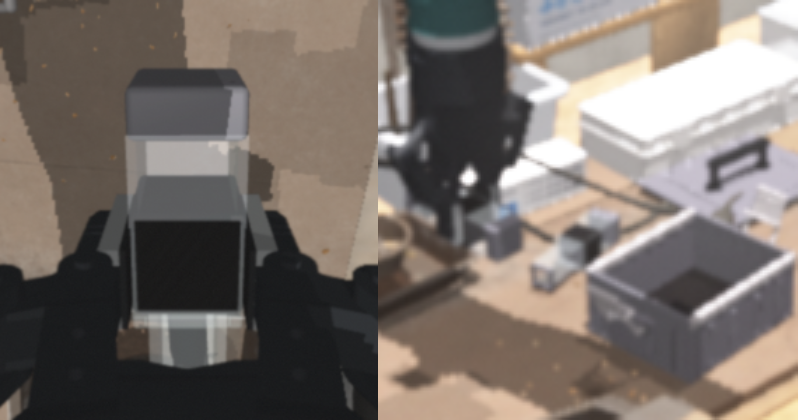

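Call:
apply_moves --targets '[[[0.02, -0.05, 0], 0, -1], [[0.03, -0.05, 0], 0, -1], [[0.03, -0.05, 0], 0, -1], [[0.025, -0.054, 0.02], 0, -1], [[0, 0, 0.035], 0, -1], [[0, 0, 0.015], 0, -1], [[0, 0, 0], 0, -1], [[0, 0, 0.004], 0, -1], [[0, 0, 0.004], 0, -1], [[0.001, 0, 0.004], 0, -1], [[0.001, 0, 0.004], 0, -1], [[0.001, 0, 0.004], 0, -1], [[0.001, 0, 0.003], 0, -1], [[0, 0, 0], 0, -1]]' --squeeze 20

```text
t: 75.92
eef_pos: [436.8, -38.0, 56.0]
tool_rot: [3.14, 0.02, -3.032]
contact_force: [6.0, 7.4, 21.3]
grip_width: 29.2
```

```bash
python3 look.py 51
```

```text
75.925 [436.8 -38.   56. ] [ 3.14   0.02  -3.032] [ 6.   7.4 21.3] [ 1.62 -0.52 -0.23] 29.2
crate xy -18.0 -24.7
```

View pics/c51.png

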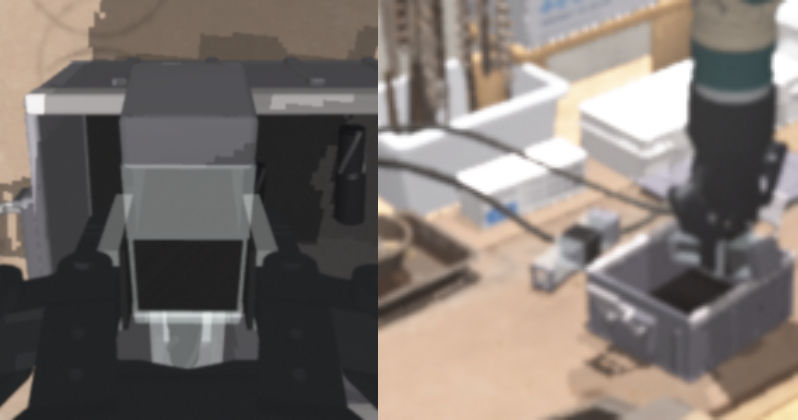

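Rotating as before; continue.

Call:
apply_moves --targets '[[[0.002, 0, 0], 0, -1], [[0.004, 0, 0.003], 0, -1], [[0.002, 0, 0.004], 0, -1], [[0.001, 0, 0.004], 0, -1], [[0.001, 0, 0.004], 0, -1], [[0, 0, 0.002], 0, -1], [[0, 0, 0], 0, -1]]'

```text
t: 76.9
eef_pos: [436.8, -38.4, 42.4]
tool_rot: [3.138, 0.039, -3.031]
contact_force: [18.7, 15.5, 25.1]
grip_width: 29.3
```

```bash
python3 look.py 52
```

```text
76.9 [436.8 -38.4  42.4] [ 3.138  0.039 -3.031] [18.7 15.5 25.1] [ 2.98 -2.69 -0.32] 29.3
crate xy -18.0 -25.1
```

View pics/c52.png

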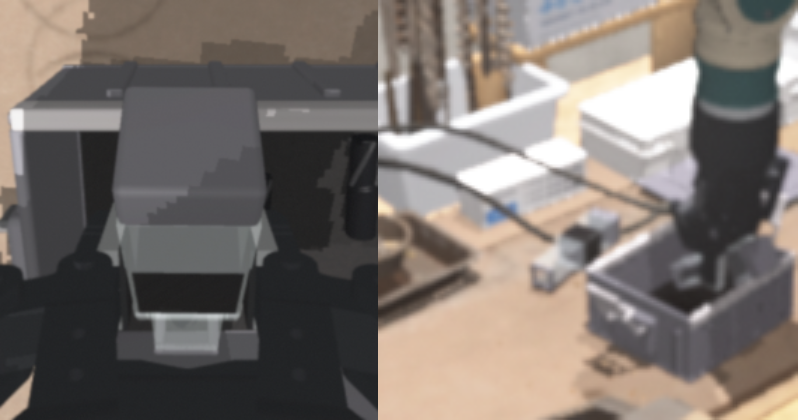

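Call:
apply_moves --targets '[[[0, 0, -0.013], 0, -1], [[-0.025, 0, 0], 0, -1], [[-0.008, 0, 0], 0, -1], [[-0.007, 0, -0.001], 0, -1], [[-0.007, 0, -0.003], 0, -1], [[-0.007, 0, -0.004], 0, -1], [[-0.007, 0, -0.005], 0, -1], [[-0.006, 0, -0.005], 0, -1], [[0, 0, -0.003], 0, -1]]'

```text
t: 78.12
eef_pos: [467.7, -33.7, 61.1]
tool_rot: [-3.14, -0.03, -3.036]
contact_force: [-12.5, -4.8, -2.9]
grip_width: 29.8
```

```bash
python3 look.py 53
```

```text
78.125 [467.7 -33.7  61.1] [-3.14  -0.03  -3.036] [-12.5  -4.8  -2.9] [-1.46  3.   -0.18] 29.8
crate xy 13.3 -23.8
```

View pics/c53.png

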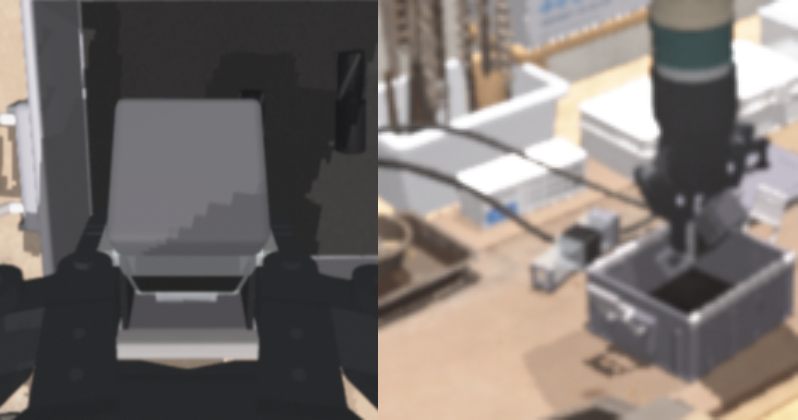

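Call:
apply_moves --targets '[[[-0.006, 0, -0.003], 0, -1], [[-0.006, 0, -0.004], 0, -1], [[-0.004, 0, -0.004], 0, -1], [[0, 0, -0.003], 0, -1]]'

```text
t: 78.72
eef_pos: [482.9, -30.4, 73.6]
tool_rot: [3.139, -0.032, -3.034]
contact_force: [-14.9, -2.7, -11.2]
grip_width: 29.2
```

```bash
python3 look.py 54
```

```text
78.725 [482.9 -30.4  73.6] [ 3.139 -0.032 -3.034] [-14.9  -2.7 -11.2] [-0.69  3.71 -0.04] 29.2
crate xy 28.6 -22.2
```

View pics/c54.png

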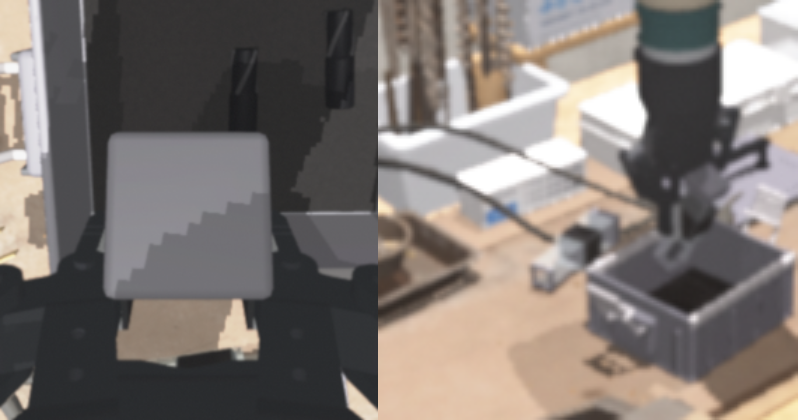

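Call:
apply_moves --targets '[[[0.008, 0, -0.03], 0, -1], [[0.012, 0, -0.04], 0, -1], [[0.045, -0.001, 0], 0, -1], [[0.045, 0, 0], 0, -1], [[0, 0, 0], 0, -1], [[0, 0, 0], 0, -1]]' --squeeze 70

```text
t: 79.58
eef_pos: [389.5, -43.9, 150.5]
tool_rot: [-3.142, 0.0, -3.034]
contact_force: [0.1, 0.7, -1.4]
grip_width: 29.0
```

```bash
python3 look.py 55;  python3 - <<'E'
import cv2
im=cv2.imread("pics/s55.png");c=cv2.imread("pics/c55.png")
cv2.imwrite("pics/s55y.png",cv2.hconcat([c[:,:378],cv2.resize(im[190:232,305:347],None,fx=10,fy=10,interpolation=cv2.INTER_CUBIC)]))
E
```

```text
79.575 [389.5 -43.9 150.5] [-3.142  0.    -3.034] [ 0.1  0.7 -1.4] [-0.03 -0.05 -0.01] 29.0
crate xy -65.6 -25.4
```

View pics/s55y.png

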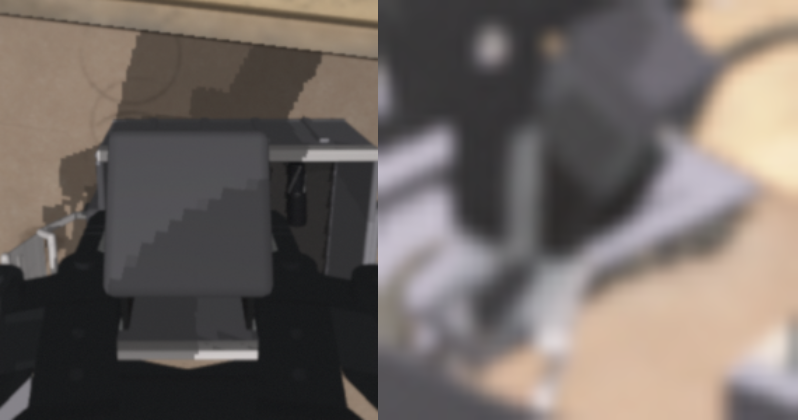

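Cutter still in the neck. Lower for a touch test at x ≈ -66.

Call:
apply_moves --targets '[[[0, 0, 0.03], 0, -1], [[0, 0, 0.008], 0, -1], [[0, 0, 0], 0, -1], [[0, 0, 0.003], 0, -1], [[0, 0, 0], 0, -1]]'

```text
t: 80.3
eef_pos: [390.2, -44.0, 110.2]
tool_rot: [-3.141, 0.001, -3.033]
contact_force: [0.1, 0.5, -0.3]
grip_width: 29.3
```

Call:
apply_moves --targets '[[[0, 0, 0.002], 0, -1], [[0, 0, 0], 0, -1]]'

```text
t: 80.55
eef_pos: [389.7, -43.9, 107.8]
tool_rot: [-3.142, 0.0, -3.033]
contact_force: [0.0, -0.3, -0.8]
grip_width: 29.1
```

Call:
apply_moves --targets '[[[0, 0, 0.002], 0, -1], [[0, 0, 0], 0, -1]]'

```text
t: 80.8
eef_pos: [389.5, -43.9, 105.5]
tool_rot: [3.141, -0.0, -3.033]
contact_force: [-0.2, 0.2, -0.5]
grip_width: 29.2
```

Call:
apply_moves --targets '[[[0, 0, 0.002], 0, -1], [[0, 0, 0], 0, -1]]'

```text
t: 81.05
eef_pos: [390.2, -43.9, 103.8]
tool_rot: [-3.141, 0.001, -3.033]
contact_force: [1.3, 0.2, -0.9]
grip_width: 29.0
```

Call:
apply_moves --targets '[[[0, 0, 0.002], 0, -1], [[0, 0, 0], 0, -1]]'

```text
t: 81.3
eef_pos: [390.8, -44.0, 102.1]
tool_rot: [-3.141, 0.002, -3.033]
contact_force: [3.3, 0.5, -0.3]
grip_width: 28.7
```

Call:
apply_moves --targets '[[[0, 0, -0.012], 0, -1], [[0.0045, 0, 0], 0, -1], [[0, 0, 0], 0, -1], [[0, 0, 0.006], 0, -1], [[0, 0, 0], 0, -1]]'

```text
t: 81.92
eef_pos: [384.2, -44.1, 106.8]
tool_rot: [3.141, -0.002, -3.033]
contact_force: [0.2, -0.4, -1.2]
grip_width: 28.8
```

Call:
apply_moves --targets '[[[0, 0, 0.002], 0, -1], [[0, 0, 0], 0, -1]]'

```text
t: 82.18
eef_pos: [384.8, -44.2, 106.2]
tool_rot: [3.141, -0.001, -3.033]
contact_force: [-3.8, 0.9, 6.7]
grip_width: 29.1
```

Call:
apply_moves --targets '[[[0, 0, 0.002], 0, -1], [[0, 0, 0], 0, -1]]'

```text
t: 82.42
eef_pos: [385.0, -44.3, 105.9]
tool_rot: [3.141, -0.001, -3.033]
contact_force: [-7.9, 1.5, 20.9]
grip_width: 29.2
```

Call:
apply_moves --targets '[[[0, 0, -0.03], 0, -1], [[0, 0, -0.01], 0, -1], [[0, 0, 0], 0, -1], [[0, 0, 0.011], 0, -1], [[0, 0, 0.032], 0, -1], [[0, 0, -0.032], 0, -1], [[0, 0, -0.011], 0, -1], [[0, 0, 0], 0, -1], [[0, 0, 0.011], 0, -1], [[0, 0, 0.033], 0, -1], [[0, 0, -0.033], 0, -1], [[0, 0, -0.011], 0, -1], [[0, 0, 0], 0, -1]]'

```text
t: 84.05
eef_pos: [385.4, -44.4, 143.4]
tool_rot: [-3.141, 0.001, -3.033]
contact_force: [0.0, 0.8, -1.2]
grip_width: 29.0
```

```bash
python3 look.py 56;  python3 - <<'E'
import cv2
im=cv2.imread("pics/s56.png");c=cv2.imread("pics/c56.png")
cv2.imwrite("pics/s56y.png",cv2.hconcat([c[:,:378],cv2.resize(im[195:237,305:347],None,fx=10,fy=10,interpolation=cv2.INTER_CUBIC)]))
E
```

```text
84.05 [385.4 -44.4 143.4] [-3.141e+00  1.000e-03 -3.033e+00] [ 0.   0.8 -1.2] [ 0.02 -0.02  0.04] 29.0
crate xy -69.7 -25.6
```

View pics/s56y.png

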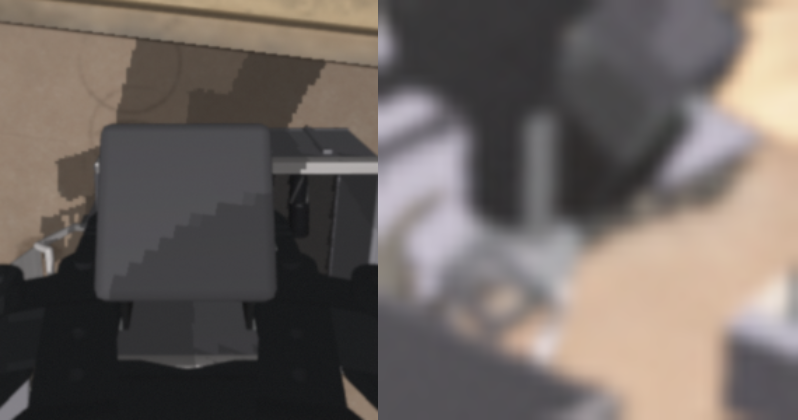

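Call:
apply_moves --targets '[[[0, 0.04, -0.04], 0, -1], [[0, 0.06, -0.02], 0, -1], [[0, 0.06, 0], 0, -1], [[0, 0.02, 0], 0, -1], [[0, 0, 0], 0, -1]]'

```text
t: 84.78
eef_pos: [364.8, 134.8, 202.3]
tool_rot: [-3.141, -0.002, -3.03]
contact_force: [0.0, 0.5, 0.3]
grip_width: 29.1
```

```bash
python3 look.py 57; python3 - <<'E'
from h import *
im=cv2.imread("pics/w57.png");t,_=snap("top","t57")
g=cv2.convertScaleAbs(np.hstack([im[100:400,0:300],cv2.resize(t[205:275,210:290],(300,300),interpolation=cv2.INTER_CUBIC)]),alpha=1.8,beta=10)
cv2.imwrite("pics/w57z.png",cv2.resize(g,None,fx=1.33,fy=1.33))
E
```

```text
84.775 [364.8 134.8 202.3] [-3.141e+00 -2.000e-03 -3.030e+00] [0.  0.5 0.3] [ 0.    0.   -0.06] 29.1
crate xy -70.9 154.9
```

View pics/w57z.png

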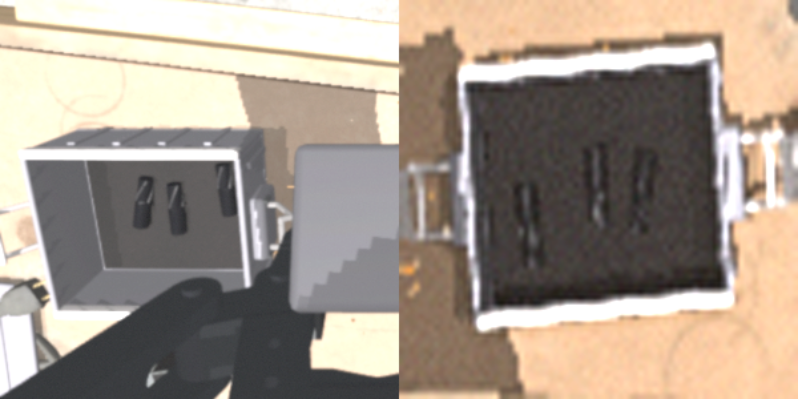

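Call:
apply_moves --targets '[[[-0.012, -0.05, 0], 0, -1], [[-0.011, -0.05, 0.02], 0, -1], [[0, -0.05, 0.03], 0, -1], [[0, 0, 0.045], 0, -1], [[0, 0, 0.027], 0, -1], [[0.005, 0, 0], 0, -1], [[0.006, 0, 0], 0, -1], [[0.006, 0, 0], 0, -1], [[0.006, 0, 0], 0, -1], [[0.006, 0, 0], 0, -1], [[0.006, 0, 0], 0, -1], [[0.005, 0, 0], 0, -1], [[0.003, 0, 0.001], 0, -1], [[0, 0, 0], 0, -1]]' --squeeze 20

```text
t: 86.68
eef_pos: [381.4, -18.9, 89.5]
tool_rot: [-3.137, 0.04, -3.032]
contact_force: [21.5, 3.5, 3.8]
grip_width: 29.1
```

```bash
python3 look.py 58
```

```text
86.675 [381.4 -18.9  89.5] [-3.137  0.04  -3.032] [21.5  3.5  3.8] [ 1.07 -5.26  0.03] 29.1
crate xy -71.0 0.2
```

View pics/c58.png

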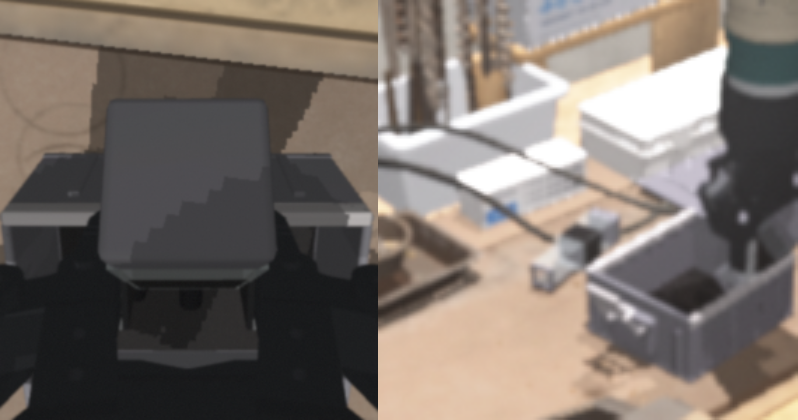

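Call:
apply_moves --targets '[[[0.004, 0, 0.004], 0, -1], [[0.005, 0, 0.004], 0, -1], [[0.006, 0, 0.003], 0, -1], [[0.005, 0, 0.003], 0, -1], [[0.004, 0, 0.003], 0, -1], [[0, 0, 0], 0, -1]]'

```text
t: 87.52
eef_pos: [356.6, -23.0, 72.7]
tool_rot: [-3.134, 0.036, -3.033]
contact_force: [13.9, 1.7, 15.6]
grip_width: 29.4
```

```bash
python3 look.py 59
```

```text
87.525 [356.6 -23.   72.7] [-3.134  0.036 -3.033] [13.9  1.7 15.6] [ 0.38 -4.03  0.01] 29.4
crate xy -96.1 -1.1
```

View pics/c59.png

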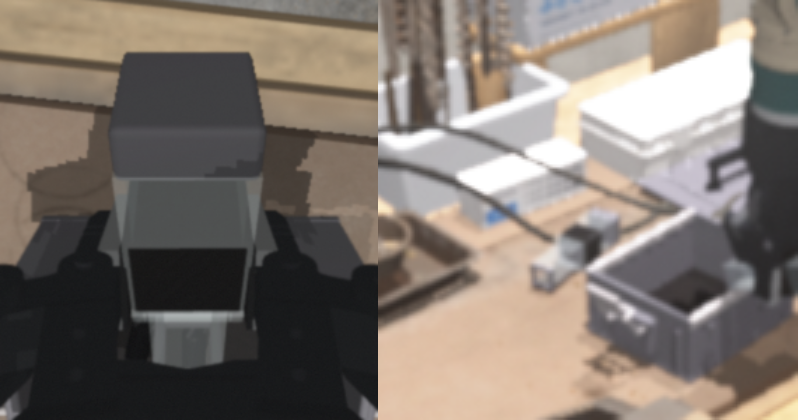

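Call:
apply_moves --targets '[[[0, 0, 0.004], 0, -1], [[0, 0, 0.004], 0, -1], [[0, 0, 0.004], 0, -1], [[0, 0, 0.003], 0, -1], [[0, 0, 0], 0, -1]]'

```text
t: 88.25
eef_pos: [348.1, -23.7, 55.2]
tool_rot: [-3.132, 0.017, -3.034]
contact_force: [-0.7, -4.0, 24.2]
grip_width: 29.1
```

```bash
python3 look.py 60
```

```text
88.25 [348.1 -23.7  55.2] [-3.132  0.017 -3.034] [-0.7 -4.  24.2] [-0.81 -1.06 -0.17] 29.1
crate xy -104.6 -0.9
```

View pics/c60.png

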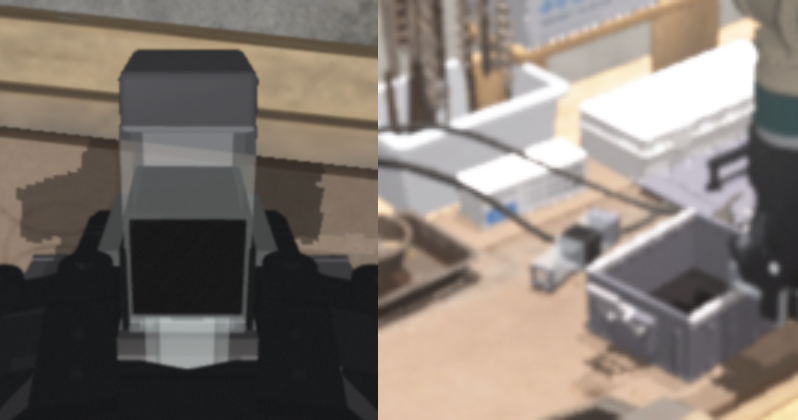

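Call:
apply_moves --targets '[[[0, 0, -0.05], 0, -1], [[0, 0, -0.05], 0, -1], [[-0.035, 0.001, 0], 9.9, -1], [[0, 0, 0], 10, -1], [[0, 0, 0], 10, -1], [[0, 0, 0], 10, -1], [[0, 0, 0], 10, -1], [[0, 0, 0], 10, -1], [[0, 0, 0], 10, -1], [[0, 0, 0], 10, -1], [[0, 0, 0], 10, -1], [[0, 0, 0], 9.5, -1], [[0, 0, 0], 0, -1]]' --squeeze 40

```text
t: 89.98
eef_pos: [373.1, -15.3, 149.7]
tool_rot: [3.14, 0.001, 1.517]
contact_force: [0.7, 1.0, -1.2]
grip_width: 29.0
```

Call:
apply_moves --targets '[[[0.0395, 0.0263, 0], 0, -1], [[0.0395, 0.0263, 0], 0, -1], [[0.0395, 0.0263, 0], 0, -1], [[0.0395, 0.0263, 0], 0, -1], [[0.0395, 0.0263, 0], 0, -1], [[0, 0, 0.05], 0, -1], [[0, 0, 0.05], 0, -1], [[0, 0, 0.03], 0, -1], [[0, 0, 0.01], 0, -1], [[0, 0, 0.005], 0, -1], [[0, 0, 0], 0, -1]]'

```text
t: 91.35
eef_pos: [516.5, 174.8, 4.7]
tool_rot: [3.139, -0.001, 1.516]
contact_force: [-0.5, 0.2, -1.3]
grip_width: 28.7
```

Call:
apply_moves --targets '[[[0, 0, 0.003], 0, -1], [[0, 0, 0], 0, -0.3], [[0, 0, 0], 0, -0.2], [[0, 0, 0], 0, -0.1], [[0, 0, 0], 0, 0.1], [[0, 0, 0], 0, 0.1], [[0, 0, -0.03], 0, 0.1], [[0, 0, -0.06], 0, 0], [[0.025, 0, -0.06], 0, 0], [[0, 0, 0], 0, 0]]' --squeeze 20

```text
t: 92.6
eef_pos: [521.5, 200.9, 154.3]
tool_rot: [3.13, -0.004, 1.516]
contact_force: [0.6, 0.1, 0.0]
grip_width: 42.7
```

```bash
python3 look.py 61; python3 - <<'E'
from h import *
im=cv2.imread("pics/w61.png");t,_=snap("top","t61")
cv2.imwrite("pics/w61z.png",np.hstack([cv2.resize(im[120:320,200:360],(300,375)),cv2.resize(t[165:285,210:370],(500,375),interpolation=cv2.INTER_CUBIC)]))
E
```

```text
92.6 [521.5 200.9 154.3] [ 3.13  -0.004  1.516] [0.6 0.1 0. ] [-0.   -0.03 -0.03] 42.7
crate xy 92.0 203.6
```

View pics/w61z.png

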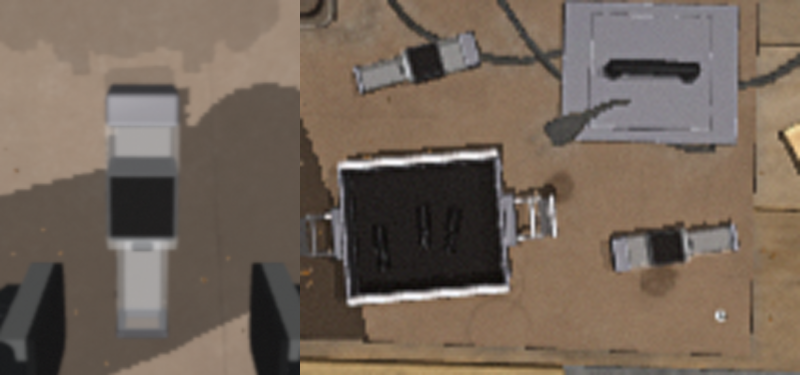

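Call:
apply_moves --targets '[[[0, 0, -0.03], -3, 0], [[-0.05, 0.009, 0], 0, 0], [[-0.051, 0.009, 0], 0, 0], [[-0.052, 0.0098, 0], 0, 0], [[-0.052, 0.0098, 0], 0, 0], [[-0.052, 0.0098, 0], 0, 0], [[-0.052, 0.0098, 0], 0, 0], [[-0.052, 0.0098, 0], 0, 0], [[-0.05, 0.0098, 0], 0, 0], [[0, 0, 0], 0, 0], [[0, 0, 0], 0, 0]]'

```text
t: 94.12
eef_pos: [590.3, -212.1, 175.8]
tool_rot: [-3.137, -0.002, 1.566]
contact_force: [-0.1, 0.0, 0.8]
grip_width: 42.6
```

```bash
python3 look.py 62
```

```text
94.125 [ 590.3 -212.1  175.8] [-3.137e+00 -2.000e-03  1.566e+00] [-0.1  0.   0.8] [ 0.02 -0.01  0.01] 42.6
crate xy 115.8 -214.4
```

View pics/w62.png

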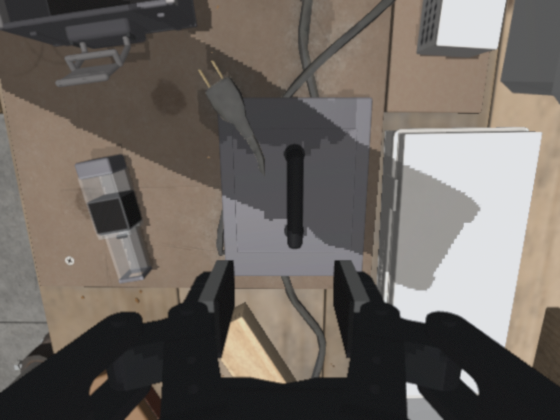

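```bash
python3 - <<'E'
from h import *
pos=np.array([590.3,-212.1,175.8]);rot=np.array([-3.137,-.002,1.566])
cp=campose("wrist",dict(eef_pos=pos,tool_rot=rot))
P=px2pt(cp,[(294,150),(295,243)],47);print(P,P.mean(0))
print(Rn.from_euler('xyz',rot).as_matrix().T@(P.mean(0)-pos))
E
```

```text
[[ 598.17598403 -170.17486819   47.        ]
 [ 599.26021419 -244.85138264   47.        ]] [ 598.71809911 -207.51312541   47.        ]
[  4.36958854   8.98748669 128.76907855]
```

Call:
apply_moves --targets '[[[0.003, 0.0085, 0.03], 0, 0], [[0, 0, 0.05], 0, 0], [[0, 0, 0.04], 0, 0], [[0, 0, 0.02], 0, 0], [[0, 0, 0.011], 0, 0], [[0, 0, 0], 0, -1], [[0, 0, 0], 0, -1], [[0, 0, 0], 0, -1], [[0, 0, 0], 0, -1], [[0, 0, 0], 0, -1]]' --squeeze 70

```text
t: 95.48
eef_pos: [601.5, -209.9, 28.3]
tool_rot: [3.14, 0.0, 1.567]
contact_force: [-0.3, 2.0, 3.7]
grip_width: 11.2
```

Call:
apply_moves --targets '[[[0, 0, -0.01], 0, -1], [[0, 0, -0.02], 0, -1], [[0, 0, -0.05], -6.4, -1], [[0, 0, -0.05], 0, -1], [[0.04, -0.023, 0], 0, -1], [[0.0433, -0.0255, 0], 0, -1], [[0.0433, -0.0255, 0], 0, -1], [[0.0433, -0.0255, 0], 0, -1], [[0.0433, -0.0255, 0], 0, -1], [[0, 0, 0], 0, -1], [[0, 0, 0], 0, -1]]'

```text
t: 96.85
eef_pos: [453.4, -11.4, 157.4]
tool_rot: [3.141, 0.001, 1.679]
contact_force: [0.9, -1.2, -2.6]
grip_width: 11.3
```

```bash
python3 look.py 63; python3 - <<'E'
from h import *
t,_=snap("top","t63")
cv2.imwrite("pics/t63z.png",cv2.resize(t[165:285,150:370],None,fx=3.6,fy=3.6,interpolation=cv2.INTER_CUBIC))
E
```

```text
96.85 [453.4 -11.4 157.4] [3.141e+00 1.000e-03 1.679e+00] [ 0.9 -1.2 -2.6] [ 0.04  0.01 -0.03] 11.3
crate xy 1.4 -0.1
```

View pics/w63.png

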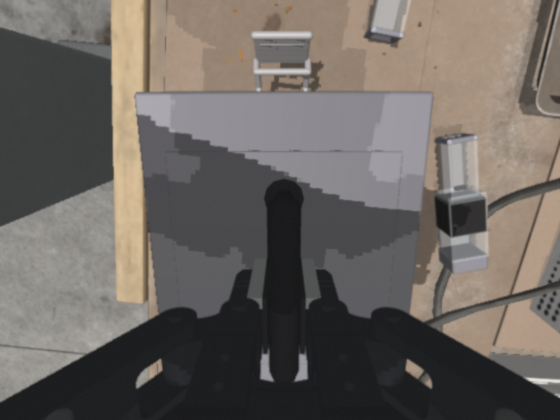

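Call:
apply_moves --targets '[[[0, 0.0008, 0.03], 0, -1], [[0, 0, 0.025], 0, -1], [[0, 0, 0], 0, -1], [[0, 0, 0.005], 0, -1], [[0, 0, 0.004], 0, -1], [[0, 0, 0.004], 0, -1], [[0, 0, 0.003], 0, -1], [[0, 0, 0], 0, -1]]'

```text
t: 98.0
eef_pos: [453.8, -11.1, 86.0]
tool_rot: [-3.141, -0.0, 1.679]
contact_force: [0.4, -0.1, -2.8]
grip_width: 11.5
```

Call:
apply_moves --targets '[[[0, 0, 0.002], 0, -1], [[0, 0, 0.001], 0, -1], [[0, 0, 0.001], 0, -1], [[0, 0, 0], 0, -1]]'

```text
t: 98.5
eef_pos: [454.3, -11.1, 84.2]
tool_rot: [3.141, 0.0, 1.679]
contact_force: [-5.1, 0.9, 14.1]
grip_width: 11.6
```

Call:
apply_moves --targets '[[[0, 0, -0.001], 0, -0.5], [[0, 0, 0], 0, -0.2], [[0, 0, 0], 0, 0], [[0, 0, -0.03], 0, 0], [[0, 0, -0.06], 0, 0], [[-0.02, 0, -0.06], 0, -0.5], [[0, 0, 0], 0, -1]]'

```text
t: 99.38
eef_pos: [460.5, -32.4, 237.9]
tool_rot: [3.131, 0.004, 1.678]
contact_force: [0.3, -0.2, 0.0]
grip_width: 7.0
```

```bash
python3 look.py 64; python3 - <<'E'
from h import *
im=cv2.imread("pics/s64.png");w=cv2.imread("pics/w64.png")
cv2.imwrite("pics/s64z.png",np.hstack([cv2.resize(im[190:290,230:350],(480,400),interpolation=cv2.INTER_CUBIC),cv2.resize(w[0:300,170:400],(307,400))]))
E
```

```text
99.375 [460.5 -32.4 237.9] [3.131 0.004 1.678] [ 0.3 -0.2  0. ] [ 0.02  0.   -0.01] 7.0
crate xy 6.2 -21.7
```

View pics/s64z.png

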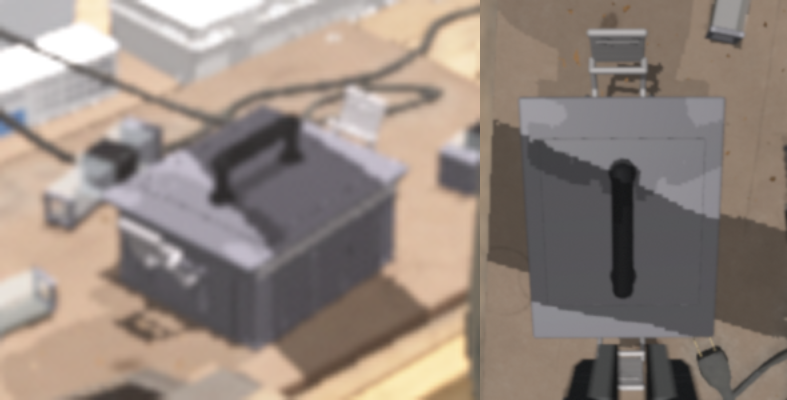

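Call:
apply_moves --targets '[[[0.055, -0.002, 0], 0, -1], [[0.056, -0.002, 0], 0, -1], [[0.056, -0.002, 0], 0, -1], [[0, 0, 0.06], 0, -1], [[0, 0, 0.06], 0, -1], [[0, 0, 0.04], 0, -1], [[0, 0, 0], 0, -1], [[-0.01, 0, 0], 0, -1], [[-0.01, 0, 0], 0, -1], [[-0.008, 0, 0], 0, -1], [[-0.008, 0, 0], 0, -1], [[-0.006, 0, 0], 0, -1], [[0, 0, 0], 0, -1]]'

```text
t: 101.1
eef_pos: [436.6, 92.2, 72.4]
tool_rot: [-3.141, 0.001, 1.678]
contact_force: [-0.7, 0.1, 0.5]
grip_width: 0.2
```

```bash
python3 look.py 65; python3 - <<'E'
from h import *
im=cv2.imread("pics/s65.png")
cv2.imwrite("pics/s65z.png",cv2.resize(im[190:290,230:350],None,fx=6,fy=5,interpolation=cv2.INTER_CUBIC))
E
```

```text
101.1 [436.6  92.2  72.4] [-3.141e+00  1.000e-03  1.678e+00] [-0.7  0.1  0.5] [ 0.02 -0.03 -0.05] 0.2
crate xy -4.1 104.7
```

View pics/s65z.png

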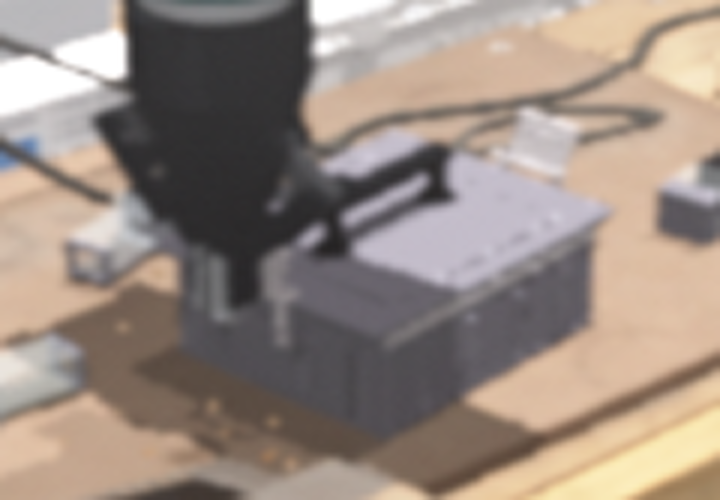

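Call:
apply_moves --targets '[[[0.012, 0, 0], 0, -1], [[0.005, 0, -0.03], 0, -1], [[0, 0.004, -0.055], 0, -1], [[-0.055, 0, 0], 0, -1], [[-0.055, 0, 0], 0, -1], [[-0.055, 0, 0], 0, -1], [[-0.055, 0, 0], 0, -1], [[-0.047, 0, 0], 0, -1], [[0, 0, 0], 0, -1], [[0, 0, 0.05], 0, -1], [[0, 0, 0.033], 0, -1], [[0, 0, 0], 0, -1], [[0.01, 0, 0], 0, -1], [[0.01, 0, 0], 0, -1], [[0.008, 0, 0], 0, -1], [[0.008, 0, 0], 0, -1], [[0.006, 0, 0], 0, -1], [[0, 0, 0], 0, -1]]'

```text
t: 103.45
eef_pos: [462.5, -112.7, 74.1]
tool_rot: [-3.141, -0.001, 1.68]
contact_force: [-0.3, -0.3, -0.3]
grip_width: 0.3
```

```bash
python3 look.py 66; python3 - <<'E'
from h import *
im=cv2.imread("pics/s66.png")
cv2.imwrite("pics/s66z.png",cv2.resize(im[190:290,230:350],None,fx=6,fy=5,interpolation=cv2.INTER_CUBIC))
E
```

```text
103.45 [ 462.5 -112.7   74.1] [-3.141e+00 -1.000e-03  1.680e+00] [-0.3 -0.3 -0.3] [0.02 0.06 0.  ] 0.3
crate xy -0.5 -101.7
```

View pics/s66z.png

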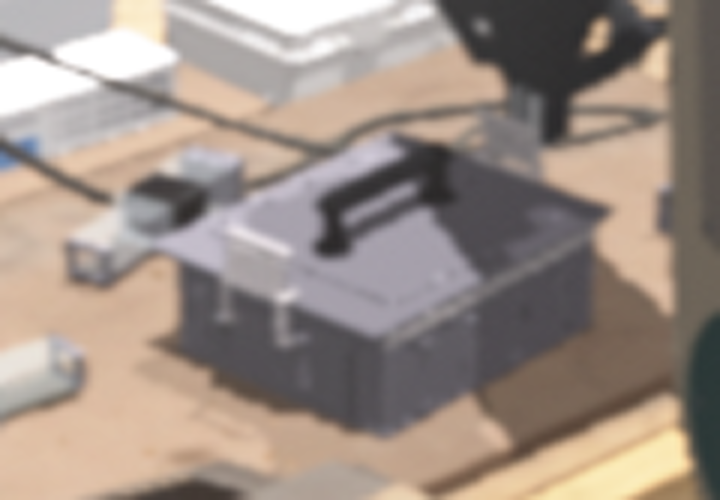

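Both clips look shut. Back away and check.

Call:
apply_moves --targets '[[[-0.014, 0, 0], 0, -1], [[-0.005, 0, -0.03], 0, -1], [[0, 0, -0.06], 0, -1], [[0, 0, -0.06], 0, -1], [[0.04, 0, -0.04], 0, -1], [[0.05, 0, 0], 0, -1], [[0, 0, 0], 0, -1], [[0, 0, 0], 0, -1]]'

```text
t: 104.55
eef_pos: [455.6, -43.7, 264.3]
tool_rot: [-3.142, 0.001, 1.679]
contact_force: [-0.6, -0.4, 0.0]
grip_width: 0.4
```

```bash
python3 look.py 67; python3 - <<'E'
from h import *
t,_=snap("top","t67");im=cv2.imread("pics/s67.png")
cv2.imwrite("pics/s67z.png",cv2.resize(im[170:300,190:390],None,fx=4,fy=4,interpolation=cv2.INTER_CUBIC))
E
```

```text
104.55 [455.6 -43.7 264.3] [-3.142e+00  1.000e-03  1.679e+00] [-0.6 -0.4  0. ] [-0.04  0.04  0.02] 0.4
crate xy 0.1 -32.4
```

View pics/w67.png

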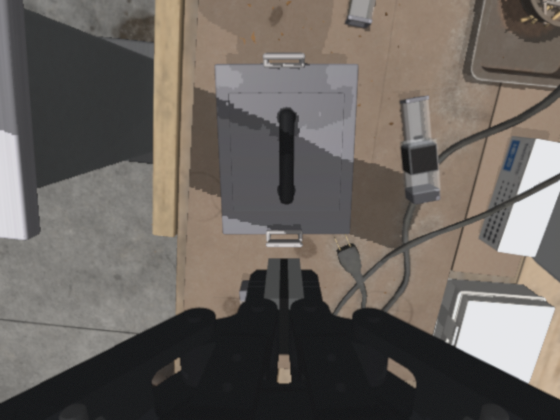

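```bash
python3 -c "
from bench import close_job
print(close_job())"
```

```text
the job is handed in; nothing more can be done
None
```

The job is done and handed in at about t = 105 s of the 179 s allowed. All three tubes had a cutter jammed in the neck, and all three cutters are now in the crate.

**What I did**
- I flipped both clips off and laid the lid on the bench at about x 0.60, y -0.21 m.
- The moves cannot tilt the tool, so I tipped each tube within a 20 N grip. I pushed its tail on the crate's near rim, then its mouth on the far inside wall, to about 63–68° mouth down.
- I knocked each tube's lip on the near steel edge at about 0.25 m/s. The three tubes needed one, up to three and up to two hard knocks.
- I levelled each tube against the near rim, laid it back where it came from, put the lid on and snapped both clips shut.

**What the last checks showed**
- Before the lid went back on, the wrist and top pictures showed three cutters on the crate floor. All three tubes lay flat with empty necks.
- The lid seated with 14 N contact at the grip height expected for fully home. The final wrist picture shows it square on the crate with both clips over its edges and the gripper clear.

**What was less clean**
- The second tube slipped off the rim once while I was levelling it, and I repeated that step.
- The tubes had ridden up a little in the grip, so the last few millimetres of laying them down were a short drop. The second was the largest, at no more than about 8 mm.
- Pushing a tube's mouth against the far wall peaked at about 38 N in the readings I took between moves.
- My tilt estimates from the pictures disagreed by about 5°.
- The picture limit stopped me viewing the final scene and top pictures, so the last check rests on the wrist picture alone. That view does not show all three tubes.

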